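Lock out the crimping press for a tool change

TASK

Lock out the press: first set both jog toggles to their centre off position without throwing either across to its opposite running direction, then slide the air valve fully shut, to the other end of its slot. Then push every locking pin on the bench rod-first fully home through a lug of the lock rail, one pin to a lug (any lug), until its head meets the lug, leave toggles, valve and pins that way, and do not disturb the spool, the screwdriver or the jar.

Things in the scene. Friction and masses are not known exactly. Their poses are not given: they have to be found in the camera images.
- pin1: locking pin (some may be absent): black square grip head 24 x 24 mm, 45 mm long, with a bare steel rod 9 mm thick and 56 mm long out of one end, its tip tapered; about 70 g. Starts lying on the bench, axis 12 mm up. Origin on the axis at the shoulder where the rod leaves the head; x along the rod to its tip, so the head lies at x -45 to 0 mm.
- pin2: locking pin (some may be absent): black square grip head 24 x 24 mm, 45 mm long, with a bare steel rod 9 mm thick and 56 mm long out of one end, its tip tapered; about 70 g. Starts lying on the bench, axis 12 mm up. Origin on the axis at the shoulder where the rod leaves the head; x along the rod to its tip, so the head lies at x -45 to 0 mm.
- pin3: locking pin (some may be absent): black square grip head 24 x 24 mm, 45 mm long, with a bare steel rod 9 mm thick and 56 mm long out of one end, its tip tapered; about 70 g. Starts lying on the bench, axis 12 mm up. Origin on the axis at the shoulder where the rod leaves the head; x along the rod to its tip, so the head lies at x -45 to 0 mm.
- pin4: locking pin (some may be absent): black square grip head 24 x 24 mm, 45 mm long, with a bare steel rod 9 mm thick and 56 mm long out of one end, its tip tapered; about 70 g. Starts lying on the bench, axis 12 mm up. Origin on the axis at the shoulder where the rod leaves the head; x along the rod to its tip, so the head lies at x -45 to 0 mm.
- pin5: locking pin (some may be absent): black square grip head 24 x 24 mm, 45 mm long, with a bare steel rod 9 mm thick and 56 mm long out of one end, its tip tapered; about 70 g. Starts lying on the bench, axis 12 mm up. Origin on the axis at the shoulder where the rod leaves the head; x along the rod to its tip, so the head lies at x -45 to 0 mm.
- lug1 (a point): one of five equal grey lugs in a row, 70 mm apart: block 36 mm wide, 26 mm thick along the hole, its top 20 mm above the hole's centre, with a level square through hole 13 mm wide, mouth chamfered 3 mm. The point is the centre of the near mouth, 55 mm above the bench; x runs level into the hole, away from the robot, z up. Bench clear in front; a guard bar with 15 mm holes 6 mm behind. Any pin fits any lug
- lug2 (a point): one of five equal grey lugs in a row, 70 mm apart: block 36 mm wide, 26 mm thick along the hole, its top 20 mm above the hole's centre, with a level square through hole 13 mm wide, mouth chamfered 3 mm. The point is the centre of the near mouth, 55 mm above the bench; x runs level into the hole, away from the robot, z up. Bench clear in front; a guard bar with 15 mm holes 6 mm behind. Any pin fits any lug
- lug3 (a point): one of five equal grey lugs in a row, 70 mm apart: block 36 mm wide, 26 mm thick along the hole, its top 20 mm above the hole's centre, with a level square through hole 13 mm wide, mouth chamfered 3 mm. The point is the centre of the near mouth, 55 mm above the bench; x runs level into the hole, away from the robot, z up. Bench clear in front; a guard bar with 15 mm holes 6 mm behind. Any pin fits any lug
- lug4 (a point): one of five equal grey lugs in a row, 70 mm apart: block 36 mm wide, 26 mm thick along the hole, its top 20 mm above the hole's centre, with a level square through hole 13 mm wide, mouth chamfered 3 mm. The point is the centre of the near mouth, 55 mm above the bench; x runs level into the hole, away from the robot, z up. Bench clear in front; a guard bar with 15 mm holes 6 mm behind. Any pin fits any lug
- lug5 (a point): one of five equal grey lugs in a row, 70 mm apart: block 36 mm wide, 26 mm thick along the hole, its top 20 mm above the hole's centre, with a level square through hole 13 mm wide, mouth chamfered 3 mm. The point is the centre of the near mouth, 55 mm above the bench; x runs level into the hole, away from the robot, z up. Bench clear in front; a guard bar with 15 mm holes 6 mm behind. Any pin fits any lug
- toggle_a (a joint): angle of jog toggle a's lever, rad: 0 is upright = off (a narrow centre detent, which draws the lever in from about 0.15 either side), +0.42 leans to the box's +y (one running direction), -0.42 to its -y (the other); starts leaning at about +0.42; sprung into the three positions, some 3 N at the tip to start it out of an end position
- toggle_a_pivot (a point): pivot of jog toggle a, at the centre of the top of its fixed grey switch box (70 x 90 mm in x and y, 42 mm high); the steel lever is 46 mm long, a rod 8 mm thick with a 14 mm ball end, and swings in the y-z plane of this frame
- toggle_b (a joint): angle of jog toggle b's lever, rad: 0 is upright = off (a narrow centre detent, which draws the lever in from about 0.15 either side), +0.42 leans to the box's +y (one running direction), -0.42 to its -y (the other); starts leaning at about -0.42; sprung into the three positions, some 3 N at the tip to start it out of an end position
- toggle_b_pivot (a point): pivot of jog toggle b, at the centre of the top of its fixed grey switch box (70 x 90 mm in x and y, 42 mm high); the steel lever is 46 mm long, a rod 8 mm thick with a 14 mm ball end, and swings in the y-z plane of this frame
- air_slide (a joint): travel of the air slide valve's grip, m: 0 open, 0.06 shut (end stop); starts near 0, slides with about 3 N and stays where left
- air_grip (a point): top centre of the black grip of the air slide valve, 79 mm above the bench: 30 mm in x, 16 mm in y (the sliding direction), 36 mm high, upright on a fixed aluminium body 50 x 130 mm and 40 mm high; it shuts towards its +y
- spool: red plastic spool, 70 mm wide, 50 mm high, standing: bystander
- driver: screwdriver lying on the bench: bystander
- jar: jar 60 mm wide, 80 mm high: bystander
Mind the look-alikes: they are no part of the job. What is shaped like the pin3 but purple or red is not meant.

How it is judged:
On the way, in this order (a step that is already met when the one before it is completed fails the run):
1. both jog toggles rest in their centre off position (value of joint toggle_a between -0.07 and 0.07 rad and value of joint toggle_b between -0.07 and 0.07 rad), for 0.3 s.
2. the air valve is slid shut, the toggles still off (all of step 1 and value of joint air_slide above 0.053 m), for 0.2 s.
3. every pin is fully home through a lug (((x of pin1 in the frame of lug1 between -0.008 and 0.006 m and distance between pin1 and lug1 below 0.012 m and angle between the x axis of pin1 and the x axis of lug1, either way round below 0.25 rad) or (x of pin1 in the frame of lug2 between -0.008 and 0.006 m and distance between pin1 and lug2 below 0.012 m and angle between the x axis of pin1 and the x axis of lug2, either way round below 0.25 rad) or (x of pin1 in the frame of lug3 between -0.008 and 0.006 m and distance between pin1 and lug3 below 0.012 m and angle between the x axis of pin1 and the x axis of lug3, either way round below 0.25 rad) or (x of pin1 in the frame of lug4 between -0.008 and 0.006 m and distance between pin1 and lug4 below 0.012 m and angle between the x axis of pin1 and the x axis of lug4, either way round below 0.25 rad) or (x of pin1 in the frame of lug5 between -0.008 and 0.006 m and distance between pin1 and lug5 below 0.012 m and angle between the x axis of pin1 and the x axis of lug5, either way round below 0.25 rad)) and ((x of pin2 in the frame of lug1 between -0.008 and 0.006 m and distance between pin2 and lug1 below 0.012 m and angle between the x axis of pin2 and the x axis of lug1, either way round below 0.25 rad) or (x of pin2 in the frame of lug2 between -0.008 and 0.006 m and distance between pin2 and lug2 below 0.012 m and angle between the x axis of pin2 and the x axis of lug2, either way round below 0.25 rad) or (x of pin2 in the frame of lug3 between -0.008 and 0.006 m and distance between pin2 and lug3 below 0.012 m and angle between the x axis of pin2 and the x axis of lug3, either way round below 0.25 rad) or (x of pin2 in the frame of lug4 between -0.008 and 0.006 m and distance between pin2 and lug4 below 0.012 m and angle between the x axis of pin2 and the x axis of lug4, either way round below 0.25 rad) or (x of pin2 in the frame of lug5 between -0.008 and 0.006 m and distance between pin2 and lug5 below 0.012 m and angle between the x axis of pin2 and the x axis of lug5, either way round below 0.25 rad)) and ((x of pin3 in the frame of lug1 between -0.008 and 0.006 m and distance between pin3 and lug1 below 0.012 m and angle between the x axis of pin3 and the x axis of lug1, either way round below 0.25 rad) or (x of pin3 in the frame of lug2 between -0.008 and 0.006 m and distance between pin3 and lug2 below 0.012 m and angle between the x axis of pin3 and the x axis of lug2, either way round below 0.25 rad) or (x of pin3 in the frame of lug3 between -0.008 and 0.006 m and distance between pin3 and lug3 below 0.012 m and angle between the x axis of pin3 and the x axis of lug3, either way round below 0.25 rad) or (x of pin3 in the frame of lug4 between -0.008 and 0.006 m and distance between pin3 and lug4 below 0.012 m and angle between the x axis of pin3 and the x axis of lug4, either way round below 0.25 rad) or (x of pin3 in the frame of lug5 between -0.008 and 0.006 m and distance between pin3 and lug5 below 0.012 m and angle between the x axis of pin3 and the x axis of lug5, either way round below 0.25 rad)) and ((x of pin4 in the frame of lug1 between -0.008 and 0.006 m and distance between pin4 and lug1 below 0.012 m and angle between the x axis of pin4 and the x axis of lug1, either way round below 0.25 rad) or (x of pin4 in the frame of lug2 between -0.008 and 0.006 m and distance between pin4 and lug2 below 0.012 m and angle between the x axis of pin4 and the x axis of lug2, either way round below 0.25 rad) or (x of pin4 in the frame of lug3 between -0.008 and 0.006 m and distance between pin4 and lug3 below 0.012 m and angle between the x axis of pin4 and the x axis of lug3, either way round below 0.25 rad) or (x of pin4 in the frame of lug4 between -0.008 and 0.006 m and distance between pin4 and lug4 below 0.012 m and angle between the x axis of pin4 and the x axis of lug4, either way round below 0.25 rad) or (x of pin4 in the frame of lug5 between -0.008 and 0.006 m and distance between pin4 and lug5 below 0.012 m and angle between the x axis of pin4 and the x axis of lug5, either way round below 0.25 rad)) and ((x of pin5 in the frame of lug1 between -0.008 and 0.006 m and distance between pin5 and lug1 below 0.012 m and angle between the x axis of pin5 and the x axis of lug1, either way round below 0.25 rad) or (x of pin5 in the frame of lug2 between -0.008 and 0.006 m and distance between pin5 and lug2 below 0.012 m and angle between the x axis of pin5 and the x axis of lug2, either way round below 0.25 rad) or (x of pin5 in the frame of lug3 between -0.008 and 0.006 m and distance between pin5 and lug3 below 0.012 m and angle between the x axis of pin5 and the x axis of lug3, either way round below 0.25 rad) or (x of pin5 in the frame of lug4 between -0.008 and 0.006 m and distance between pin5 and lug4 below 0.012 m and angle between the x axis of pin5 and the x axis of lug4, either way round below 0.25 rad) or (x of pin5 in the frame of lug5 between -0.008 and 0.006 m and distance between pin5 and lug5 below 0.012 m and angle between the x axis of pin5 and the x axis of lug5, either way round below 0.25 rad))), for 0.2 s.
At the end, for the whole second after the job is handed in: Both toggles within 0.07 rad of upright; air slide beyond 53 of its 60 mm; each pin present rod-first through a lug of its own, shoulder within 8 mm of the lug's face and 12 mm of the hole's mouth centre, within 0.25 rad of the hole's axis; pins at rest (all of step 2 and all of step 3 and linear speed of each of pin1, pin2, pin3, pin4, pin5 below 0.02 m/s); the robot touches nothing.
It fails at once if toggle a is thrown across to its opposite direction (value of joint toggle_a below -0.3 rad).
It fails at once if toggle b is thrown across to its opposite direction (value of joint toggle_b above 0.3 rad).
It fails at once if the spool is disturbed (distance of spool from where it was at the start of the episode above 0.03 m).
It fails at once if the driver is disturbed (distance of driver from where it was at the start of the episode above 0.03 m).
It fails at once if the jar is disturbed (distance of jar from where it was at the start of the episode above 0.03 m).
Of pin1, pin2, pin3, pin4, pin5 only 3 to 5 are there at a start; the rules pass over those that are not, and their reading is None.
At some moment in a run one of pin1, pin2, pin3, pin4, pin5 may be knocked a few centimetres aside while the robot is not near it.
Once in a run the grip may slacken for a moment while it holds something.
It also fails if it takes over 210 s, if anything falls off the work surface, if the arm or the gripper's body presses on something with over 40 N, if the wrist force passes 120 N, or if a joint passes its speed limit or range.

ROBOT

A 7-joint arm with a two-finger parallel gripper is mounted at the origin on the work surface. World frame = base frame: x ahead of the robot, y to its left, z up, the work surface at z = 0. Lengths are in m, angles in rad, forces in N, time in s.
With the tool pointing down it reaches from about 0.4 to 0.9 m from the base axis. Payload 5.5 kg.
Tool frame: the origin (TCP) lies midway between the tips of the shut fingers; the grasp point (between the pads) lies 19 mm behind it (bot.grip_point_offset is the distance from the TCP to the grasp point, in m); x points along the fingers, z is the direction in which the jaws open and shut, and the axes are right-handed (so a half turn about x gives the same grasp; the last joint's range is limited). The gripper opens to 92 mm and grips with 3 to 60 N. Pads are 19 mm wide; open, the fingers measure 130 mm over their backs; the gripper's body (75 mm by 190 mm) begins 47 mm behind the grasp point.
Start: joints at [1.466, 0.501, -0.427, 1.55, 0.221, 1.138, -0.21], TCP at [0.234, -0.607, 0.205] pointing down, gripper open.
Joint ranges: [-2.88, 2.88], [-0.31, 2.03], [-1.54, 1.56], [0.2, 2.42], [-1.41, 4.55], [0.19, 2.02], [-2.57, 2.57]. Speed limits (rad/s): [2.57, 2.57, 3.14, 3.14, 3.14, 3.14, 3.14].

INTERFACE

Orientations are given as a unit quaternion [x, y, z, w].
In Python, from station import bot gives the robot as it stands. The module is installed in compiled form; this text tells all that it offers.
- The arm moves only by the shell command python3 -m pendant 'ROWS' [FORCE]. ROWS is JSON, a list that holds one entry, the list of rows, each a list of 5 numbers: the shift along the tool's x, y, z in cm, then the turn about the tool's x in degrees, then the closure in counts, from 0 (fully open) to 255 (shut). In form: [[[tx, ty, tz, twist, claw], ...]]. A call has 1 to 20 rows; each row shifts and turns the pose as measured when the row begins, along the tool's axes as they then stand; what a row does not reach is not made up. A row lasts 1/12 s, in which the tool goes at most 41.7 mm and 7.16 degrees, less where a joint would pass 70% of its speed; a pose out of reach is approached as far as the arm can. A call is refused whole if a number of a shift passes 4.17 or a number of a turn 7.16, either way. A call with a gripper value outside its range is refused whole. The fingers move at their own pace and stop on an object; FORCE is the grip in N (left out, the last holds). Time passes only in rows, so rows that do not move let the fingers close. It gives the time, the measured TCP pose, the force and the opening at its end, in the units of the state.
- bot.observe(): the state, without advancing time (a new reading comes with each control period).
- bot.get_image(name): name is "side" or "top" or "wrist"; returns a dict with "frame" (480x640x3 uint8, red, green, blue), "K" (3x3 intrinsics, pixels), "dist" ([k1, k2, p1, p2, k3] as OpenCV has them; the pictures are not rectified), "cam_to_world" (4x4, takes a point from camera to world coordinates). Camera axes: x right, y down, z forward; pixel columns grow to the right and rows downward; lengths in m; the calibration is good to about 2 mm. A picture is of the moment at which its call begins. There is no depth.
- bot.close_job(): hands the job in, once; it reports no verdict.
Trained networks look in a picture, given as the dict that the camera call returned (one of the last four; its "shot" number tells which), for a name from the list of things; names that differ only in an ending like _2 or _b are one class to them, and where a whole thing is asked for, a point or a joint stands for the part that bears it (a point fixed in the world has none). Each returns a list of dicts, best first, with "score" (0 to 1); they miss things now and then, are a little off and sometimes report something else, mostly with a low value. They report only what shows in the picture. A call takes as long as a camera call. They do not tell look-alikes from the thing itself.
- bot.spot_in(picture, name): "bbox" ([left, top, right, bottom] in pixels, round what is visible of it).
- bot.place_of(picture, name): "xy" ([column, row] in pixels: a listed point, or the origin of a listed thing).
The state is a dict: "clock": time; "joint_pos": joint angles; "dq": joint speeds; "effort": joint torques, N m; "tool_pos": TCP position; "ee_rot": TCP orientation; "contact_force": force on the tool from outside, world axes, zero at the start; "ft_torque": the same for the moment, N m; "finger_gap": finger opening in m.
Only numpy, scipy, OpenCV 4.12 (cv2) and the standard library are available. Lean on these libraries where they do the work, as an engineer would, in place of code of your own. Each camera call takes 0.05 s, during which the arm holds its last target.

## Working session

There is one attempt and no reset: what is moved stays moved. The work goes in short steps, Python scripts to look and compute and a shell command to move; the robot and the scene stay as the last step left them, time stands still between calls to the robot, and variables do not carry over. Pictures are saved under pics/ and viewed, and the job is handed in when it is done.

```bash
mkdir -p pics; ls
cat > h.py <<'E'
from station import bot
import numpy as np, cv2, json
from scipy.spatial.transform import Rotation as R
def st():
    s=bot.observe(); Rm=R.from_quat(s['ee_rot']).as_matrix()
    print('t',round(s['clock'],2),'tcp',np.round(s['tool_pos'],4),'gap',round(s['finger_gap'],4),'F',np.round(s['contact_force'],1))
    print('x',np.round(Rm[:,0],3),'y',np.round(Rm[:,1],3),'z',np.round(Rm[:,2],3)); return s
def shot(name,fn=None):
    p=bot.get_image(name)
    if fn: cv2.imwrite('pics/'+fn,cv2.cvtColor(p['frame'],cv2.COLOR_RGB2BGR))
    return p
def ray(p,uv):
    u=cv2.undistortPoints(np.array([[uv]],float),p['K'],p['dist'])[0,0]
    T=np.array(p['cam_to_world']); d=T[:3,:3]@np.array([u[0],u[1],1]); return T[:3,3],d/np.linalg.norm(d)
def atz(p,uv,z):
    o,d=ray(p,uv); return o+d*(z-o[2])/d[2]
def tri(obs):
    A=np.zeros((3,3));b=np.zeros(3);L=[]
    for p,uv in obs:
        o,d=ray(p,uv);M=np.eye(3)-np.outer(d,d);A+=M;b+=M@o;L.append((o,d))
    x=np.linalg.solve(A,b); return x,[np.linalg.norm(np.cross(x-o,d)) for o,d in L]
def proj(p,X):
    T=np.linalg.inv(np.array(p['cam_to_world'])); rv=cv2.Rodrigues(T[:3,:3])[0]
    return cv2.projectPoints(np.array(X,float).reshape(-1,1,3),rv,T[:3,3],np.array(p['K']),np.array(p['dist']))[0][:,0]
E
python3 - <<'E'
from h import *
st()
for n in ['side','top','wrist']:
    p=shot(n,n+'0.png'); print(n,np.round(np.array(p['cam_to_world'])[:3],2).tolist())
    if n=='wrist':continue
    for k in ['pin1','lug1','toggle_a_pivot','toggle_b_pivot','air_grip','spool','driver','jar']:
        r=bot.place_of(p,k); print(k,[(np.round(a['xy']).tolist(),round(a['score'],2)) for a in r])
E
```

```text
pics
t 0.0 tcp [ 0.2334 -0.6058  0.2037] gap 0.0918 F [0.4 0.2 0.3]
x [-0.001  0.002 -1.   ] y [0.933 0.36  0.   ] z [ 0.36  -0.933 -0.002]
side [[0.73, -0.42, 0.54, -0.2], [-0.68, -0.46, 0.57, -0.72], [0.01, -0.79, -0.62, 0.86]]
pin1 [([386.0, 294.0], 0.89), ([306.0, 291.0], 0.84), ([379.0, 385.0], 0.78), ([272.0, 212.0], 0.57), ([368.0, 275.0], 0.57), ([336.0, 333.0], 0.56), ([328.0, 248.0], 0.54), ([302.0, 233.0], 0.51)]
lug1 [([338.0, 192.0], 0.96), ([426.0, 236.0], 0.93), ([378.0, 216.0], 0.87), ([403.0, 228.0], 0.83), ([361.0, 207.0], 0.63)]
toggle_a_pivot [([432.0, 336.0], 0.92), ([258.0, 162.0], 0.62)]
toggle_b_pivot [([247.0, 183.0], 0.97), ([427.0, 239.0], 0.17)]
air_grip [([486.0, 292.0], 0.48)]
spool [([487.0, 293.0], 0.68), ([258.0, 167.0], 0.67), ([331.0, 248.0], 0.39)]
driver [([390.0, 293.0], 0.37)]
jar [([185.0, 197.0], 0.89)]
top [[0.0, -1.0, 0.05, 0.42], [-1.0, -0.0, 0.02, -0.02], [-0.02, -0.05, -1.0, 1.22]]
pin1 [([407.0, 300.0], 0.81), ([327.0, 233.0], 0.8), ([290.0, 235.0], 0.79), ([462.0, 314.0], 0.73), ([248.0, 240.0], 0.72), ([355.0, 278.0], 0.7)]
lug1 [([362.0, 169.0], 0.98), ([390.0, 166.0], 0.94), ([333.0, 168.0], 0.88), ([284.0, 177.0], 0.69), ([308.0, 174.0], 0.61)]
toggle_a_pivot [([472.0, 256.0], 0.69)]
toggle_b_pivot [([196.0, 234.0], 0.96)]
air_grip [([483.0, 198.0], 0.46)]
spool [([158.0, 189.0], 0.86), ([247.0, 240.0], 0.57)]
driver [([516.0, 196.0], 0.95)]
jar [([246.0, 241.0], 0.73), ([157.0, 285.0], 0.66), ([516.0, 198.0], 0.49)]
wrist [[0.36, -0.89, -0.28, 0.31], [-0.93, -0.34, -0.11, -0.58], [-0.0, 0.3, -0.95, 0.38]]
```

View pics/side0.png

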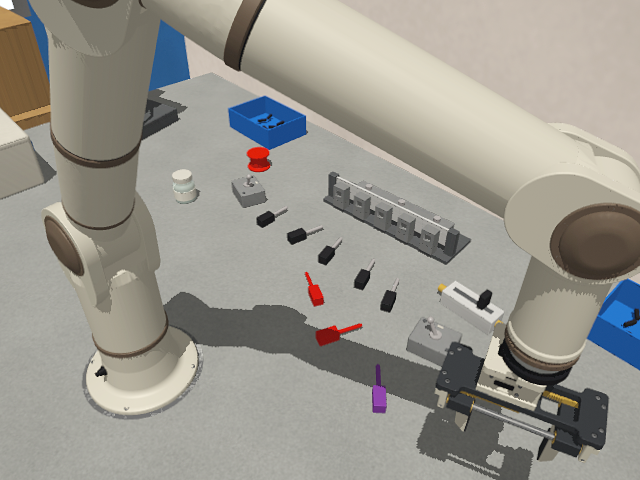

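View pics/top0.png

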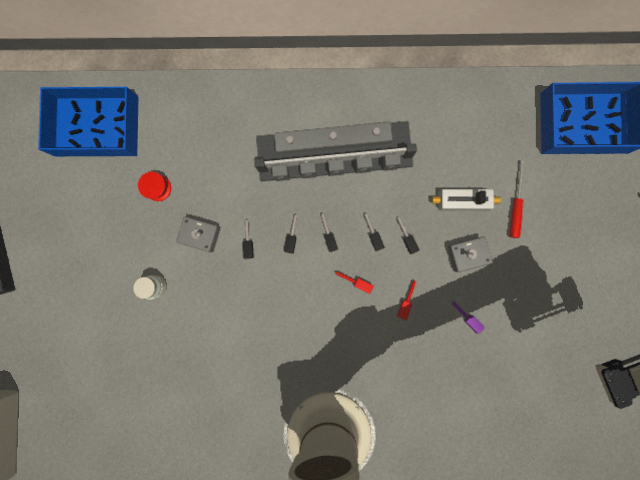

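View pics/wrist0.png

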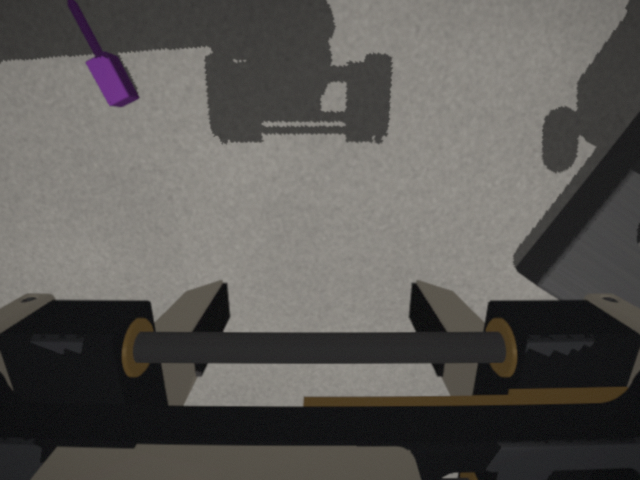

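Run:
```python
from h import *
s=shot('side');t=shot('top')
print(np.array(t['K']).round(0).tolist(), t['dist'])
print('pins z=.012')
for uv in [(248,240),(290,235),(327,233),(373,235),(406,236),(407,300),(355,278),(462,314)]: print('T',atz(t,uv,.012).round(3))
for uv in [(272,212),(302,233),(328,248),(368,275),(386,294)]: print('S',atz(s,uv,.012).round(3))
L=[([308,174],0),]
for a,b in [((390,166),(426,236)),((362,169),(403,228)),((333,168),(378,216)),((308,174),(361,207)),((284,177),(338,192)),((472,256),(432,336)),((196,234),(247,183)),((483,198),(486,292))]:
    x,r=tri([(t,a),(s,b)]); print(a,x.round(3),np.round(r,4))
for n,uv in [('spool',(155,187)),('driver',(516,200)),('jar',(150,287))]: print(n,atz(t,uv,.03).round(3))
# crops
f=cv2.cvtColor(t['frame'],cv2.COLOR_RGB2BGR)
cv2.imwrite('pics/tc1.png',cv2.resize(f[150:300,400:600],None,fx=4,fy=4,interpolation=2))
cv2.imwrite('pics/tc2.png',cv2.resize(f[150:300,140:340],None,fx=4,fy=4,interpolation=2))
```

```text
[[468.0, 0.0, 324.0], [0.0, 468.0, 246.0], [0.0, 0.0, 1.0]] [0.00801465 0.         0.         0.         0.        ]
pins z=.012
T [0.495 0.207 0.012]
T [0.508 0.098 0.012]
T [0.513 0.003 0.012]
T [ 0.508 -0.116  0.012]
T [ 0.505 -0.2    0.012]
T [ 0.342 -0.201  0.012]
T [ 0.398 -0.069  0.012]
T [ 0.307 -0.34   0.012]
S [0.502 0.221 0.012]
S [0.502 0.099 0.012]
S [0.51  0.011 0.012]
S [ 0.512 -0.123  0.012]
S [ 0.496 -0.193  0.012]
(390, 166) [ 0.677 -0.155  0.058] [0.0002 0.0002]
(362, 169) [ 0.673 -0.087  0.045] [0.001 0.001]
(333, 168) [ 0.673 -0.01   0.041] [0.0041 0.0041]
(308, 174) [0.662 0.049 0.042] [0.0021 0.0021]
(284, 177) [0.645 0.111 0.067] [0.0036 0.0036]
(472, 256) [ 0.451 -0.356  0.044] [0.0029 0.0029]
(196, 234) [0.507 0.333 0.049] [0.0011 0.0011]
(483, 198) [ 0.592 -0.375  0.085] [0.0004 0.0004]
spool [0.63  0.446 0.03 ]
driver [ 0.595 -0.474  0.03 ]
jar [0.374 0.453 0.03 ]
```

View pics/tc1.png

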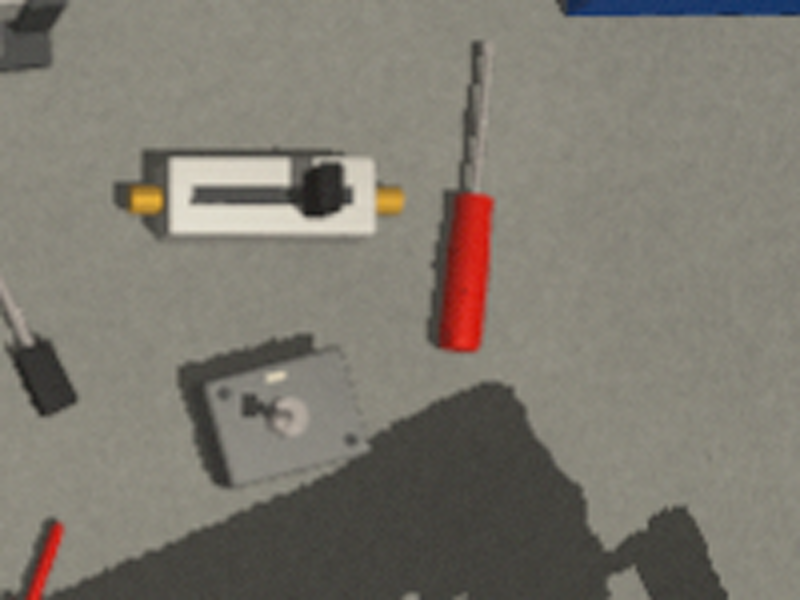

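View pics/tc2.png

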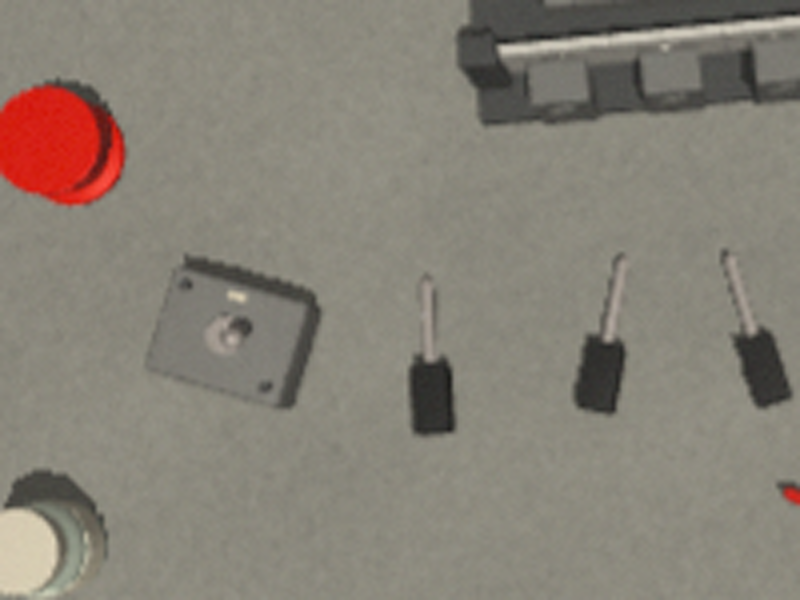

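```bash
python3 -m pendant '[[[0,2.6,-1.6,3,0],[0,3.3,-2,3,0],[0,3.3,-2,0,0],[0,3.3,-2,0,0],[0,3.3,-2,0,0],[0,3.3,-2,0,0],[0,1,-0.5,0,0],[0,0,0,0,0]]]'
python3 - <<'E'
from h import *
st(); p=shot('wrist','w1.png')
for k in ['toggle_a_pivot','air_grip']: print(k,bot.place_of(p,k))
E
```

```text
clock: 1.72
tool_pos: [0.3961, -0.4316, 0.2038]
ee_rot: [0.433, 0.557, -0.435, 0.559]
contact_force: [0.4, -0.1, -0.3]
finger_gap: 0.0915
t 1.72 tcp [ 0.3961 -0.4316  0.2038] gap 0.0915 F [ 0.4 -0.1 -0.3]
x [-0.    -0.003 -1.   ] y [ 0.969  0.246 -0.001] z [ 0.246 -0.969  0.003]
toggle_a_pivot [{'xy': [257.9, 134.2], 'score': 0.59}]
air_grip []
```

View pics/w1.png

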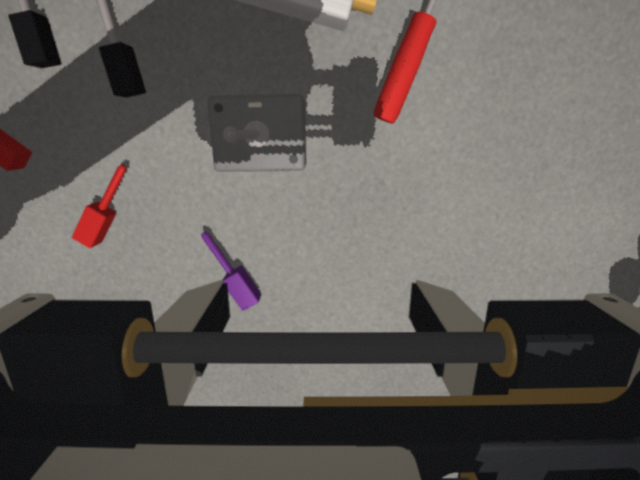

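Run:
```python
from h import *
p=shot('wrist')
f=cv2.cvtColor(p['frame'],cv2.COLOR_RGB2BGR)
c=cv2.resize(f[80:190,180:340],None,fx=5,fy=5,interpolation=2); c=cv2.convertScaleAbs(c,alpha=1.8); cv2.imwrite('pics/w1c.png',c)
for uv in [(209,96),(304,95),(306,163),(215,163),(257.9,134.2)]: print(uv,atz(p,uv,.042).round(4))
```

```text
(209, 96) [ 0.4774 -0.3104  0.042 ]
(304, 95) [ 0.4988 -0.3951  0.042 ]
(306, 163) [ 0.4396 -0.4109  0.042 ]
(215, 163) [ 0.4187 -0.3253  0.042 ]
(257.9, 134.2) [ 0.4548 -0.3606  0.042 ]
```

View pics/w1c.png

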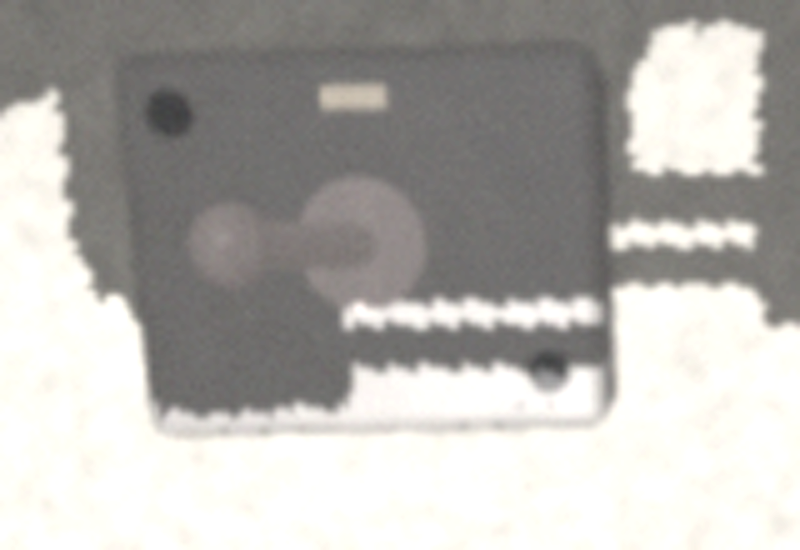

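Run:
```python
from h import *
s=st();p=shot('wrist')
P=atz(p,(252.2,128.2),.043); print(P)
Rm=R.from_quat(s['ee_rot']).as_matrix(); print('rel tool cm',((P-s['tool_pos'])@Rm*100).round(2))
d=atz(p,(180+548/5,80+370/5),.042)-atz(p,(180+168/5,80+112/5),.042);print(d)
P2=atz(p,(180+230/5,80+243/5),.085); print('ball',P2,(P2-P)@Rm)
a=atz(p,(180+330/5,80+48/5),.042);b=atz(p,(180+570/5,80+48/5),.042);print('edge dir tool',(b-a)@Rm)
```

```text
t 1.92 tcp [ 0.3913 -0.4364  0.2033] gap 0.092 F [-0.5 -0.5 -0.2]
x [-0.003 -0.004 -1.   ] y [ 0.971  0.237 -0.004] z [ 0.237 -0.971  0.004]
[ 0.45810959 -0.35563161  0.043     ]
rel tool cm [15.98  8.46 -6.31]
[-0.02899646 -0.07812699  0.        ]
ball [ 0.45440178 -0.34218886  0.085     ] [-0.04204679 -0.00056077 -0.01379159]
edge dir tool [ 0.00015386 -0.00014685  0.04380789]
```

```bash
python3 -m pendant '[[[0,0.3,-0.3,0,0],[0,3,-3,0,0],[0,3,-2.5,0,0],[0,0.8,-0.5,0,0],[0,0,0,0,0],[0,0,0,0,0]]]'
python3 - <<'E'
from h import *
st(); p=shot('wrist','w2.png');st()
print(bot.place_of(p,'toggle_a_pivot'));st()
f=cv2.cvtColor(p['frame'],cv2.COLOR_RGB2BGR)
c=cv2.resize(f[80:330,180:480],None,fx=2.5,fy=2.4,interpolation=2); c=cv2.convertScaleAbs(c,alpha=1.8); cv2.imwrite('pics/w2c.png',c)
E
```

```text
clock: 2.47
tool_pos: [0.4386, -0.3673, 0.2013]
ee_rot: [0.44, 0.551, -0.446, 0.551]
contact_force: [0.6, -1.6, 0.5]
finger_gap: 0.0919
t 2.47 tcp [ 0.4386 -0.3673  0.2013] gap 0.0919 F [ 0.6 -1.6  0.5]
x [-0.006 -0.006 -1.   ] y [ 0.977  0.215 -0.007] z [ 0.215 -0.977  0.005]
t 2.52 tcp [ 0.4382 -0.3678  0.2013] gap 0.0918 F [0.2 0.1 0.2]
x [-0.006 -0.007 -1.   ] y [ 0.977  0.214 -0.008] z [ 0.214 -0.977  0.005]
[{'xy': [310.6, 191.4], 'score': 0.75}]
t 2.57 tcp [ 0.4378 -0.3684  0.2012] gap 0.0916 F [-0.7 -0.4  0.3]
x [-0.007 -0.007 -1.   ] y [ 0.977  0.213 -0.008] z [ 0.213 -0.977  0.005]
```

View pics/w2.png

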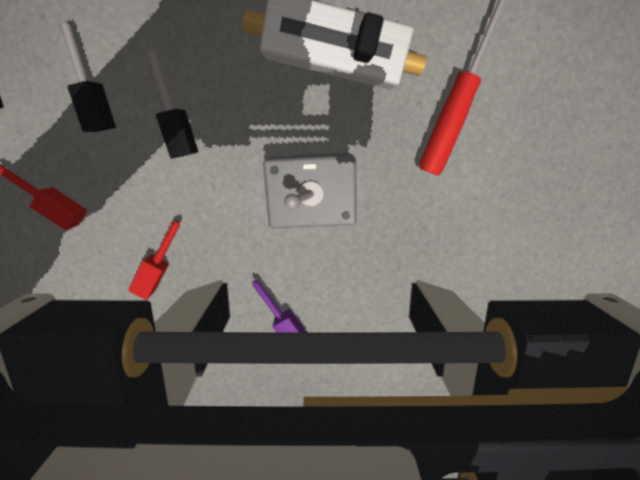

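```bash
cat >> h.py <<'E'
def rel(P,s=None):
    s=s or bot.observe(); Rm=R.from_quat(s['ee_rot']).as_matrix(); return ((np.array(P)-s['tool_pos'])@Rm*100).round(2)
E
python3 - <<'E'
from h import *
p=shot('wrist');s=st()
P=atz(p,(310.5,192.3),.043); print(P,rel(P,s))
a=atz(p,(273,157),.042);b=atz(p,(353,155),.042);d=(b-a);print('edge',a,b,np.degrees(np.arctan2(d[1],d[0])),np.linalg.norm(d))
E
```

```text
t 2.62 tcp [ 0.4377 -0.3686  0.2012] gap 0.0918 F [ 0.   0.4 -0.4]
x [-0.007 -0.007 -1.   ] y [ 0.977  0.212 -0.008] z [ 0.212 -0.977  0.005]
[ 0.45876263 -0.35552334  0.043     ] [15.8   2.46 -0.92]
edge [ 0.48425059 -0.31358461  0.042     ] [ 0.50225729 -0.38776663  0.042     ] -76.35609299710327 0.07633618337196109
```

```bash
python3 -m pendant '[[[0,2.4,-0.9,0,0],[2,0,0,0,0],[3,0,0,0,0],[3,0,0,0,0],[2.5,0,0,0,0],[1,0,0,0,0],[0,0,0,0,0]]] 8'
python3 - <<'E'
from h import *
s=st(); print(rel([.4585,-.3556,.062],s)); p=shot('wrist','w3.png')
E
```

```text
t 2.62 tcp [ 0.4377 -0.3686  0.2012] gap 0.0918 F [ 0.   0.4 -0.4]
x [-0.007 -0.007 -1.   ] y [ 0.977  0.212 -0.008] z [ 0.212 -0.977  0.005]
[13.9   2.42 -0.9 ]invalid input: not JSON, or not a number
```

View pics/w3.png

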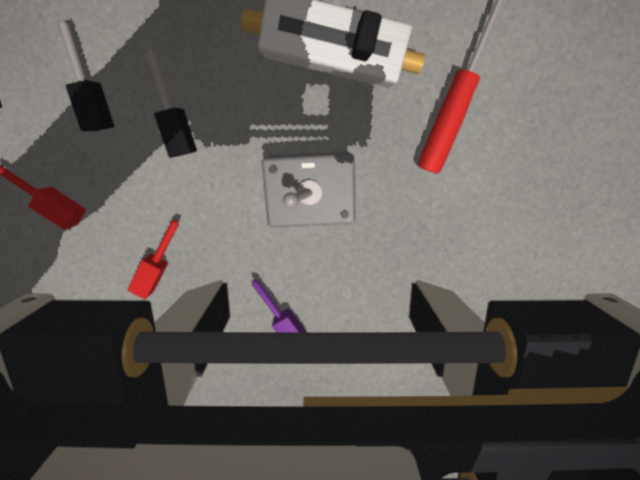

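FORCE is a separate argument; I had put it inside the quotes.

```bash
python3 -m pendant '[[[0,2.4,-0.9,0,0],[2,0,0,0,0],[3,0,0,0,0],[3,0,0,0,0],[2.5,0,0,0,0],[1,0,0,0,0],[0,0,0,0,0]]]' 8
python3 - <<'E'
from h import *
s=st(); print(rel([.4585,-.3556,.062],s)); p=shot('wrist','w4.png')
E
```

```text
clock: 3.25
tool_pos: [0.4554, -0.3674, 0.0843]
ee_rot: [0.443, 0.544, -0.453, 0.549]
contact_force: [-0.5, -0.1, -0.7]
finger_gap: 0.0917
t 3.25 tcp [ 0.4554 -0.3674  0.0843] gap 0.0917 F [-0.5 -0.1 -0.7]
x [-0.004 -0.015 -1.   ] y [ 0.981  0.196 -0.007] z [ 0.196 -0.981  0.014]
[ 2.21  0.55 -1.13]
```

View pics/w4.png

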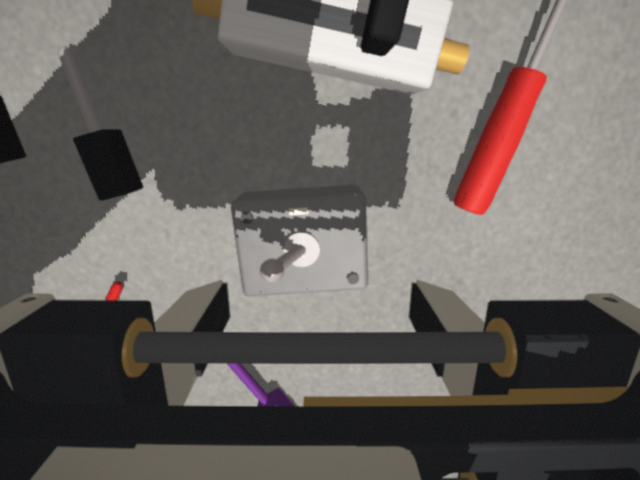

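```bash
python3 -m pendant '[[[0,0.5,-1.2,-2,0],[1.2,0.2,-0.2,0,0],[1,0,0,0,0],[0,0,0,0,0]]]' 8
python3 - <<'E'
from h import *
s=st(); print(rel([.4585,-.3556,.062],s)); p=shot('wrist','w5.png')
P=atz(p,(1,1),.04)
E
```

```text
clock: 3.63
tool_pos: [0.4628, -0.3544, 0.0662]
ee_rot: [0.433, 0.55, -0.443, 0.56]
contact_force: [0.0, 0.6, 0.5]
finger_gap: 0.0917
t 3.63 tcp [ 0.4628 -0.3544  0.0662] gap 0.0917 F [0.  0.6 0.5]
x [ 0.003 -0.021 -1.   ] y [ 0.973  0.232 -0.002] z [ 0.232 -0.973  0.021]
[ 0.43 -0.44  0.01]
```

View pics/w5.png

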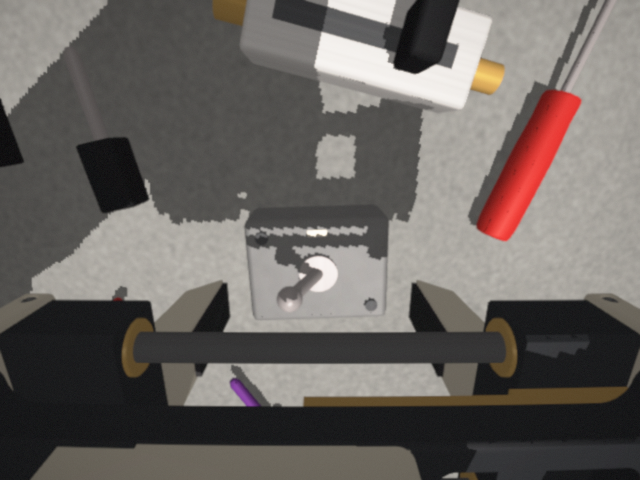

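```bash
python3 -m pendant '[[[0,-0.3,0,0,120],[0,0,0,0,200],[0,0,0,0,200],[0,0,0,0,200],[0,0,0,0,200],[0,0,0,0,200],[0,0,0,0,200],[0,0,0,0,200]]]' 10
python3 - <<'E'
from h import *
s=st(); print(rel([.4585,-.3556,.062],s)); p=shot('wrist','w6.png')
E
```

```text
clock: 4.35
tool_pos: [0.4612, -0.3571, 0.0692]
ee_rot: [0.433, 0.548, -0.444, 0.562]
contact_force: [0.1, -0.6, 0.0]
finger_gap: 0.0429
t 4.35 tcp [ 0.4612 -0.3571  0.0692] gap 0.0429 F [ 0.1 -0.6  0. ]
x [ 0.006 -0.024 -1.   ] y [0.973 0.231 0.001] z [ 0.231 -0.973  0.025]
[ 0.72 -0.23 -0.23]
```

View pics/w6.png

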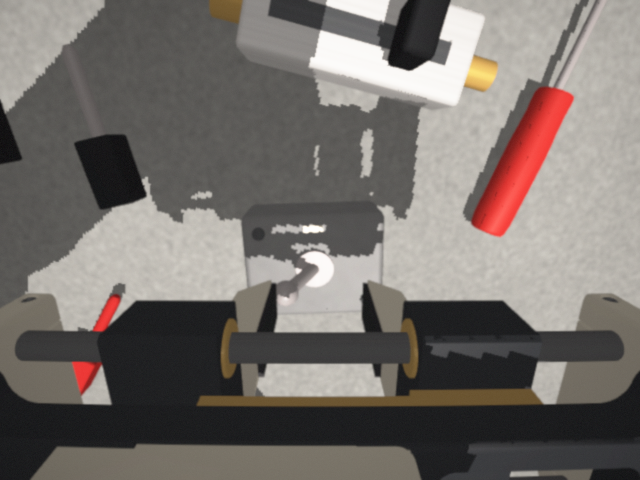

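```bash
python3 -m pendant '[[[0.4,-0.2,-0.25,0,200],[0,0,0,0,200],[0,0,-0.05,0,200],[0,0,-0.05,0,200],[0,0,-0.05,0,200]]]' 10
python3 - <<'E'
from h import *
s=st(); print(rel([.4585,-.3556,.062],s)); p=shot('wrist','w7.png')
E
```

```text
clock: 4.82
tool_pos: [0.4578, -0.3533, 0.0644]
ee_rot: [0.433, 0.548, -0.444, 0.561]
contact_force: [-0.0, 0.1, -0.7]
finger_gap: 0.0201
t 4.82 tcp [ 0.4578 -0.3533  0.0644] gap 0.0201 F [-0.   0.1 -0.7]
x [ 0.006 -0.024 -1.   ] y [0.973 0.231 0.   ] z [ 0.231 -0.973  0.024]
[0.24 0.01 0.24]
```

View pics/w7.png

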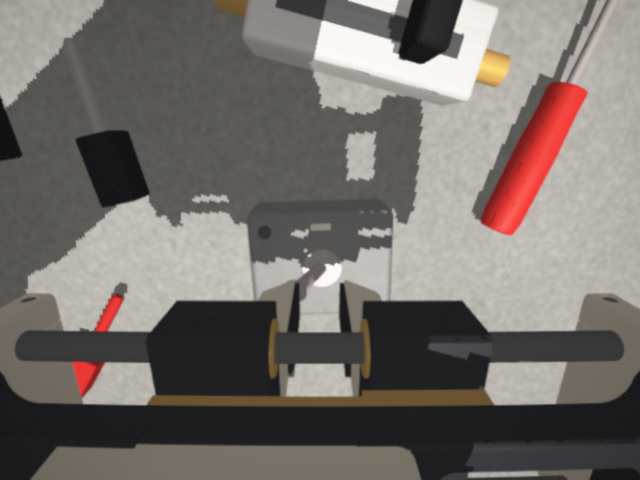

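```bash
python3 -m pendant '[[[0,0,0.2,0,207],[0,0,0.05,0,207],[0,0,0,0,207]]]' 10
python3 - <<'E'
from h import *
s=st(); print(rel([.4585,-.3556,.062],s)); p=shot('wrist','w8.png'); shot('top','t8.png')
E
python3 -c "
import cv2
f=cv2.imread('pics/w8.png');cv2.imwrite('pics/w8c.png',cv2.resize(f[180:380,220:420],None,fx=3,fy=3,interpolation=2))"
```

```text
clock: 5.12
tool_pos: [0.4586, -0.3557, 0.0645]
ee_rot: [0.433, 0.548, -0.444, 0.562]
contact_force: [-0.1, -0.4, -0.1]
finger_gap: 0.0173
t 5.12 tcp [ 0.4586 -0.3557  0.0645] gap 0.0173 F [-0.1 -0.4 -0.1]
x [ 0.006 -0.024 -1.   ] y [0.973 0.231 0.   ] z [ 0.231 -0.973  0.024]
[ 0.25 -0.   -0.02]
```

View pics/w8c.png

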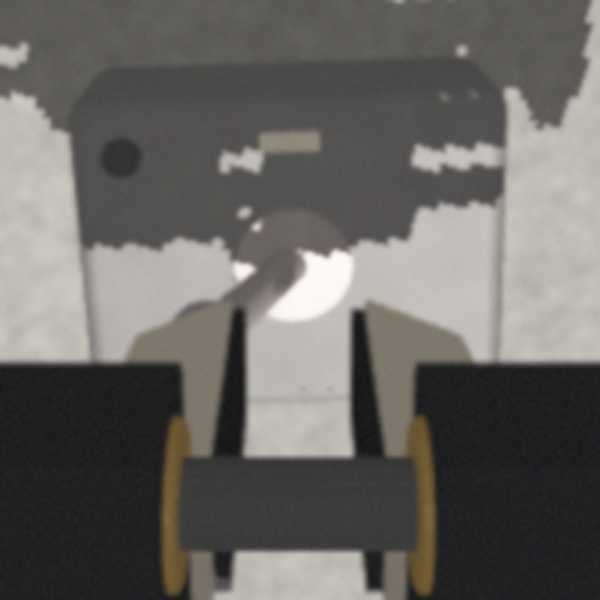

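Run:
```python
from h import *
p=shot('wrist');s=st()
Rm=R.from_quat(s['ee_rot']).as_matrix();t=np.array(s['tool_pos'])
def W(c): return t+Rm@np.array(c)
pts={'tcp':W([0,0,0]),'L':W([0,0,-.0087]),'Rr':W([0,0,.0087]),'Lf':W([0,.0095,-.0087]),'Lb':W([0,-.0095,-.0087]),'grasp':W([-.019,0,0]),'P43':[.4585,-.3556,.043],'P42ball up':[.4585,-.3556,.085],'ball lean':np.array([.4585,-.3556,.084])-Rm[:,2]*.0188}
for k,v in pts.items():
    u=proj(p,v)[0]; print(k,u.round(1),'crop',((u-[220,180])*3).round(0))
```

```text
t 5.27 tcp [ 0.4585 -0.3556  0.0645] gap 0.0171 F [ 0.6 -0.7 -0.2]
x [ 0.006 -0.024 -1.   ] y [0.973 0.231 0.   ] z [ 0.231 -0.973  0.024]
tcp [319.4 282.5] crop [298. 307.]
L [304.1 282.4] crop [252. 307.]
Rr [334.8 282.5] crop [344. 307.]
Lf [303.9 266.8] crop [252. 261.]
Lb [304.3 297.6] crop [253. 353.]
grasp [319.4 297.9] crop [298. 354.]
P43 [318.7 268.1] crop [296. 264.]
P42ball up [320.5 299.2] crop [301. 358.]
ball lean [283.8 298.3] crop [191. 355.]
```

View pics/t8.png

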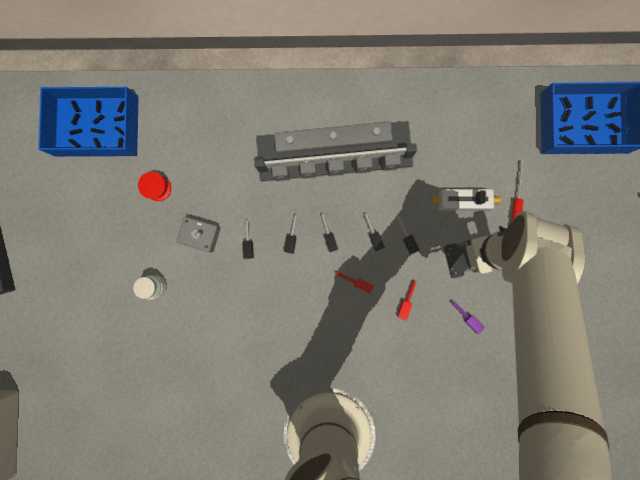

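Run:
```python
from h import *
p=shot('side','s9.png');s=st()
u=proj(p,s['tool_pos'])[0];print(u)
f=cv2.cvtColor(p['frame'],cv2.COLOR_RGB2BGR);x,y=u.astype(int)
c=f[max(0,y-75):y+75,x-100:x+100];print(max(0,y-75),x-100)
cv2.imwrite('pics/s9c.png',cv2.resize(c,None,fx=4,fy=4,interpolation=2))
```

```text
t 5.32 tcp [ 0.4584 -0.3555  0.0645] gap 0.0175 F [-0.3  0.4  0.4]
x [ 0.006 -0.023 -1.   ] y [0.973 0.231 0.   ] z [ 0.231 -0.973  0.024]
[437.02096778 326.92918408]
251 337
```

View pics/s9c.png

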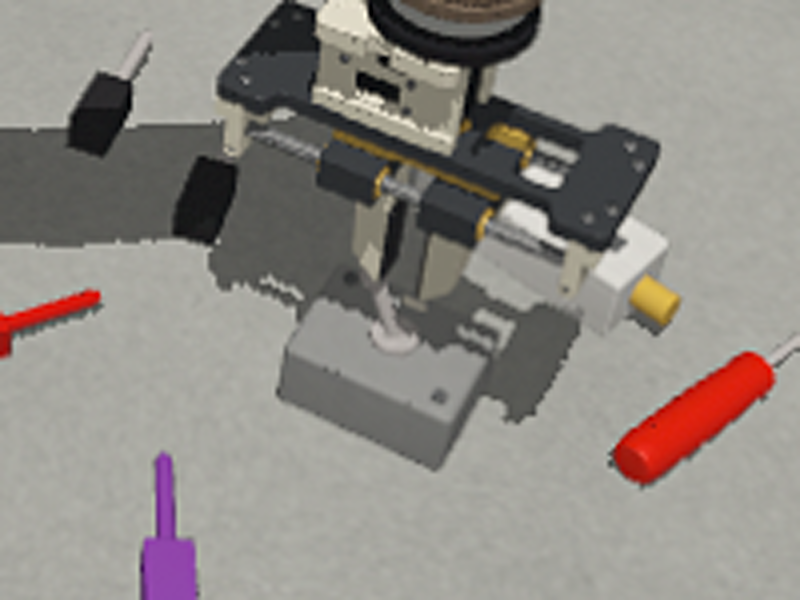

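Run:
```python
import cv2,numpy as np
a=cv2.imread('pics/w6.png')[230:330,260:360];b=cv2.imread('pics/w8.png')[230:330,260:360];c=cv2.imread('pics/s9.png')[285:345,400:460]
g=lambda x,s:cv2.convertScaleAbs(cv2.resize(x,(s,s),interpolation=cv2.INTER_CUBIC),alpha=1.5)
cv2.imwrite('pics/x9.png',np.hstack([g(a,390),g(b,390)])); cv2.imwrite('pics/x9s.png',g(c,480))
```

```text
(no output)
```

View pics/x9.png

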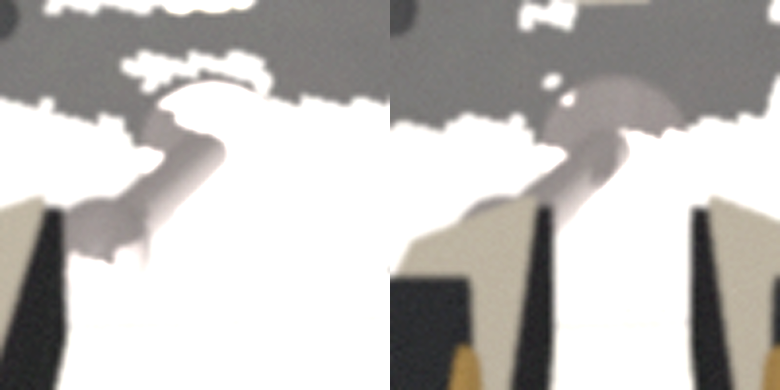

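View pics/x9s.png

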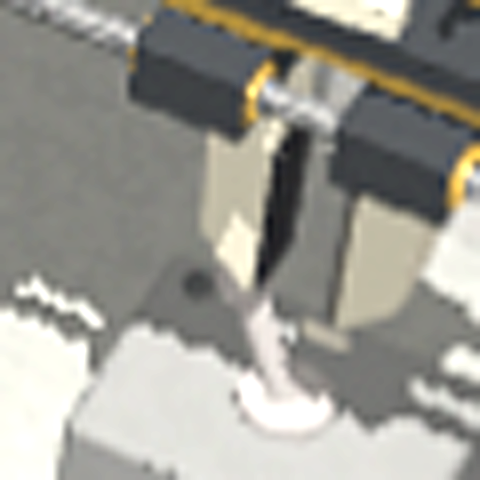

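Run:
```python
from h import *
p=shot('wrist');q=shot('side');s=st()
Rm=R.from_quat(s['ee_rot']).as_matrix();t=np.array(s['tool_pos'])
def W(c): return t+Rm@np.array(c)
g=.0087
for w in [0,.005,.01,.015,.02]:
  for h in [0.0095,0.006,.0]:
    a=[proj(p,W([-w,h,z]))[0].round(0).tolist() for z in(-g,g)]
    b=[proj(q,W([-w,-h,z]))[0].round(1).tolist() for z in(-g,g)]
    print(w,h,'wrist front',a,'side back',b)
print('hub side',proj(q,[.4585,-.3556,.043])[0],'want wrist 300,282.6/338.7,283 ; side 432.8,320.6/ 441.9,326.3')
```

```text
t 5.42 tcp [ 0.4584 -0.3554  0.0645] gap 0.0171 F [-0.3  0.3  0. ]
x [ 0.006 -0.023 -1.   ] y [0.973 0.231 0.   ] z [ 0.231 -0.973  0.024]
0 0.0095 wrist front [[304.0, 267.0], [335.0, 267.0]] side back [[430.9, 328.2], [439.1, 331.8]]
0 0.006 wrist front [[304.0, 273.0], [335.0, 273.0]] side back [[431.7, 327.1], [439.8, 330.7]]
0 0.0 wrist front [[304.0, 282.0], [335.0, 282.0]] side back [[432.9, 325.2], [441.1, 328.7]]
0.005 0.0095 wrist front [[303.0, 270.0], [335.0, 270.0]] side back [[431.2, 326.4], [439.4, 330.0]]
0.005 0.006 wrist front [[304.0, 276.0], [335.0, 276.0]] side back [[432.0, 325.3], [440.1, 328.9]]
0.005 0.0 wrist front [[304.0, 286.0], [335.0, 286.0]] side back [[433.2, 323.4], [441.4, 327.0]]
0.01 0.0095 wrist front [[303.0, 274.0], [336.0, 274.0]] side back [[431.5, 324.7], [439.7, 328.3]]
0.01 0.006 wrist front [[303.0, 280.0], [336.0, 280.0]] side back [[432.2, 323.6], [440.5, 327.1]]
0.01 0.0 wrist front [[303.0, 290.0], [336.0, 290.0]] side back [[433.5, 321.7], [441.7, 325.2]]
0.015 0.0095 wrist front [[303.0, 278.0], [336.0, 278.0]] side back [[431.8, 322.9], [440.0, 326.5]]
0.015 0.006 wrist front [[303.0, 284.0], [336.0, 284.0]] side back [[432.5, 321.8], [440.8, 325.4]]
0.015 0.0 wrist front [[303.0, 294.0], [336.0, 294.0]] side back [[433.8, 319.9], [442.1, 323.5]]
0.02 0.0095 wrist front [[302.0, 282.0], [337.0, 282.0]] side back [[432.1, 321.1], [440.4, 324.7]]
0.02 0.006 wrist front [[302.0, 288.0], [337.0, 288.0]] side back [[432.8, 320.0], [441.1, 323.6]]
0.02 0.0 wrist front [[302.0, 299.0], [336.0, 299.0]] side back [[434.1, 318.1], [442.4, 321.7]]
hub side [435.55069922 334.21613944] want wrist 300,282.6/338.7,283 ; side 432.8,320.6/ 441.9,326.3
```

```bash
python3 -m pendant '[[[0,0,0,0,40],[0,0,0,0,40],[0,0,0,0,40],[0,0,0,0,40],[0,0,0,0,40],[0,0,0,0,40],[0.9,0,0,0,40],[0.9,0,0,0,40],[0.2,0,0,0,40]]]' 8
python3 - <<'E'
from h import *
s=st(); print(rel([.4585,-.3556,.045],s)); p=shot('wrist','w10.png')
E
```

```text
clock: 6.17
tool_pos: [0.4591, -0.3564, 0.0436]
ee_rot: [0.433, 0.547, -0.444, 0.562]
contact_force: [-0.9, -0.2, 0.2]
finger_gap: 0.0727
t 6.17 tcp [ 0.4591 -0.3564  0.0436] gap 0.0727 F [-0.9 -0.2  0.2]
x [ 0.007 -0.025 -1.   ] y [0.973 0.231 0.001] z [ 0.231 -0.973  0.026]
[-0.14 -0.04 -0.09]
```

View pics/w10.png

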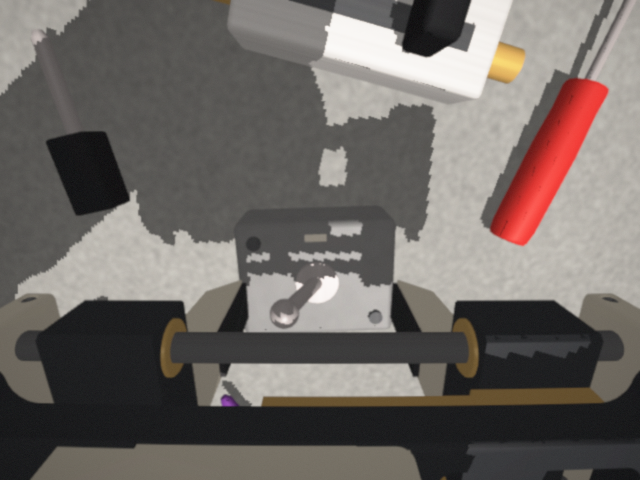

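```bash
python3 -m pendant '[[[0,0,-0.1,0,190],[0,0,0,0,190],[0,0,0,0,190],[0,0,0,0,190],[0,0,0,0,190],[0,0,0,0,190],[0,0,0,0,190],[0,0,0,0,190]]]' 10
python3 - <<'E'
from h import *
s=st(); print(rel([.4585,-.3556,.045],s)); p=shot('wrist','w11.png')
E
```

```text
clock: 6.88
tool_pos: [0.4581, -0.3517, 0.0428]
ee_rot: [0.433, 0.55, -0.443, 0.56]
contact_force: [-2.2, 7.4, 4.6]
finger_gap: 0.0288
t 6.88 tcp [ 0.4581 -0.3517  0.0428] gap 0.0288 F [-2.2  7.4  4.6]
x [ 0.004 -0.02  -1.   ] y [ 0.973  0.233 -0.001] z [ 0.233 -0.972  0.02 ]
[-0.21 -0.05  0.39]
```

View pics/w11.png

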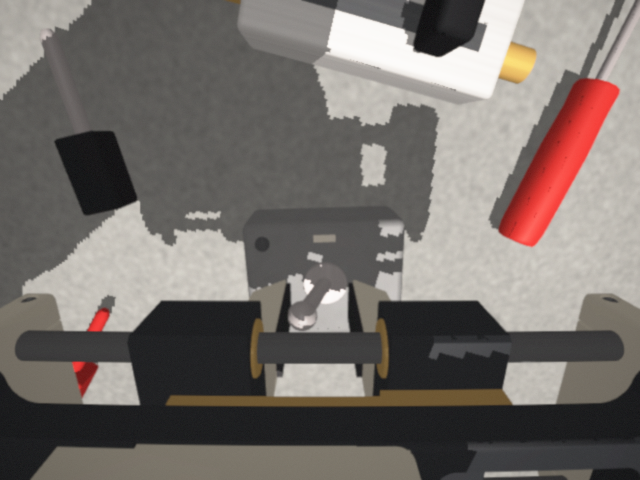

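```bash
python3 -m pendant '[[[0,0,0.2,0,200],[0,0,0.2,0,200],[0,0,0.2,0,200],[0,0,0.1,0,200]]]' 10
python3 - <<'E'
from h import *
s=st(); print(rel([.4585,-.3556,.045],s)); p=shot('wrist','w12.png')
E
```

```text
clock: 7.27
tool_pos: [0.4594, -0.3533, 0.043]
ee_rot: [0.433, 0.553, -0.441, 0.559]
contact_force: [0.8, 0.3, 0.4]
finger_gap: 0.0198
t 7.27 tcp [ 0.4594 -0.3533  0.043 ] gap 0.0198 F [0.8 0.3 0.4]
x [ 0.001 -0.015 -1.   ] y [ 0.972  0.237 -0.002] z [ 0.237 -0.971  0.014]
[-0.19 -0.14  0.2 ]
```

View pics/w12.png

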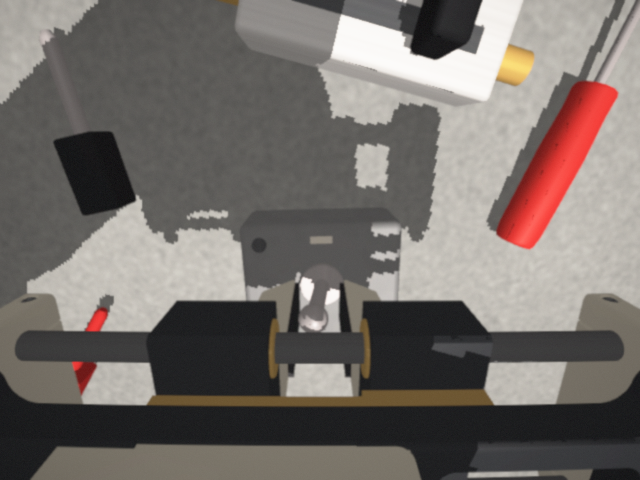

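```bash
python3 -m pendant '[[[0,0,0.2,0,207],[0,0,0.1,0,207],[0,0,0,0,207]]]' 10
python3 - <<'E'
from h import *
s=st(); print(rel([.4585,-.3556,.045],s)); p=shot('wrist','w13.png')
f=cv2.imread('pics/w13.png');cv2.imwrite('pics/w13c.png',cv2.resize(f[230:350,250:410],None,fx=4,fy=4,interpolation=2))
print(proj(p,[[.4585,-.3556,.043],[.4585,-.3556,.082]]))
E
```

```text
clock: 7.57
tool_pos: [0.4606, -0.3591, 0.0434]
ee_rot: [0.433, 0.551, -0.442, 0.56]
contact_force: [0.4, 0.7, 0.5]
finger_gap: 0.0172
t 7.57 tcp [ 0.4606 -0.3591  0.0434] gap 0.0172 F [0.4 0.7 0.5]
x [ 0.003 -0.017 -1.   ] y [ 0.972  0.235 -0.001] z [ 0.235 -0.972  0.017]
[-0.17 -0.12 -0.39]
[[312.71784528 284.21470744]
 [312.57738856 319.97864507]]
```

View pics/w13c.png

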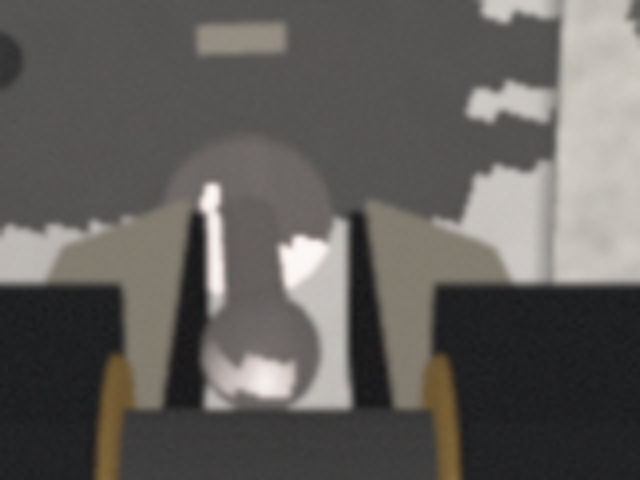

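```bash
python3 -m pendant '[[[0,0,-0.1,0,110],[0,0,0,0,110],[0,0,0,0,110],[0,0,0,0,110],[-2,0,0,0,110],[-4,0,0,0,110],[-4,0,0,0,110],[-2,0,0,0,110],[0,0,0,0,110]]]' 10
python3 - <<'E'
from h import *
s=st(); p=shot('wrist','w14.png')
f=cv2.imread('pics/w14.png');cv2.imwrite('pics/w14.png',f)
print(proj(p,[[.4585,-.3556,.043],[.4585,-.3556,.082]]))
print(bot.place_of(p,'air_grip'))
E
```

```text
clock: 8.37
tool_pos: [0.4576, -0.355, 0.1649]
ee_rot: [0.433, 0.554, -0.442, 0.558]
contact_force: [1.4, -0.6, 0.6]
finger_gap: 0.0523
t 8.37 tcp [ 0.4576 -0.355   0.1649] gap 0.0523 F [ 1.4 -0.6  0.6]
x [-0.003 -0.013 -1.   ] y [ 0.972  0.235 -0.006] z [ 0.235 -0.972  0.012]
[[318.80982938 224.49517722]
 [319.28560715 237.44300767]]
[{'xy': [391.1, 56.6], 'score': 0.72}]
```

View pics/w14.png

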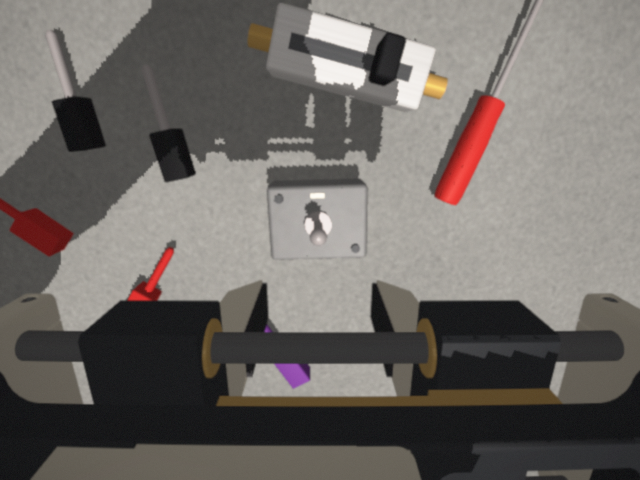

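```bash
python3 -m pendant '[[[0,0.4,-2,2,90],[0,1,-3.9,4,90],[0,0.9,-3.9,4,90],[0,0.7,-4,4,90],[0,0.5,-4,4,90],[0,0.3,-4,4,90],[0,0,-4,4,90],[0,-0.2,-4,3,90],[0,-0.5,-4,0,90],[0,-0.5,-4,0,90],[0,-0.5,-4,0,90],[0,-0.5,-4,0,90],[0,-0.5,-4,0,90]]]' 10
python3 - <<'E'
from h import *
s=st(); print(rel([.507,.333,.165],s))
E
```

```text
clock: 9.55
tool_pos: [0.5138, 0.1486, 0.1313]
ee_rot: [-0.56, -0.419, 0.588, -0.407]
contact_force: [0.4, -0.4, -0.9]
finger_gap: 0.0596
t 9.55 tcp [0.5138 0.1486 0.1313] gap 0.0596 F [ 0.4 -0.4 -0.9]
x [-0.042 -0.01  -0.999] y [ 0.948 -0.317 -0.036] z [-0.317 -0.948  0.023]
[ -3.53  -6.61 -17.2 ]
```

```bash
python3 -m pendant '[[[-1,-1.8,-3.6,-3,50],[-1,-1.8,-3.6,0,50],[-1,-1.8,-3.6,0,50],[-1,-1.8,-3.6,0,50],[-0.5,-1.6,-2,0,50],[0,0,0,0,50],[0,0,0,0,50]]]' 10
python3 - <<'E'
from h import *
s=st(); print(rel([.507,.333,.165],s)); p=shot('wrist','w15.png'); print(bot.place_of(p,'toggle_b_pivot'))
E
```

```text
clock: 10.13
tool_pos: [0.4638, 0.3402, 0.1592]
ee_rot: [-0.537, -0.444, 0.58, -0.423]
contact_force: [-0.1, -1.2, -0.8]
finger_gap: 0.0738
t 10.13 tcp [0.4638 0.3402 0.1592] gap 0.0738 F [-0.1 -1.2 -0.8]
x [-0.065 -0.014 -0.998] y [ 0.967 -0.248 -0.06 ] z [-0.247 -0.969  0.03 ]
[-0.85  4.32 -0.35]
[{'xy': [309.0, 169.8], 'score': 0.91}]
```

View pics/w15.png

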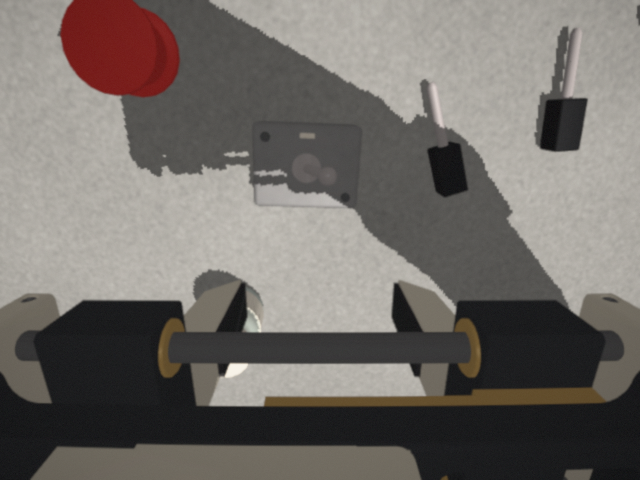

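Run:
```python
from h import *
p=shot('wrist');s=st()
f=cv2.cvtColor(p['frame'],cv2.COLOR_RGB2BGR);cv2.imwrite('pics/w16c.png',cv2.convertScaleAbs(cv2.resize(f[100:220,230:390],None,fx=4,fy=4,interpolation=2),alpha=1.8))
```

```text
t 10.28 tcp [0.465  0.3378 0.1595] gap 0.0738 F [-0.6 -0.6 -0.9]
x [-0.066 -0.013 -0.998] y [ 0.966 -0.253 -0.061] z [-0.251 -0.967  0.029]
```

View pics/w16c.png

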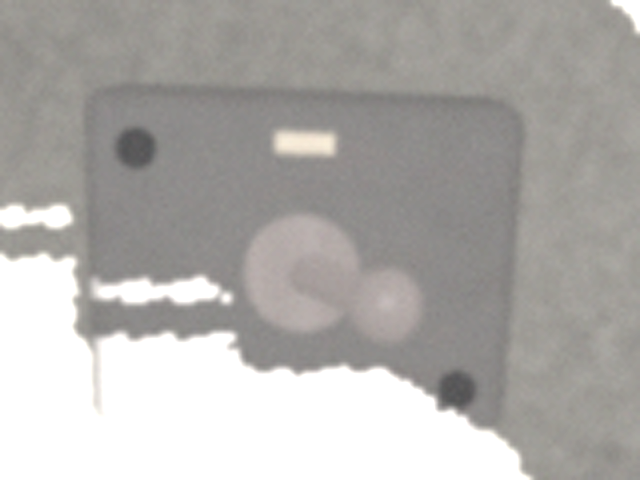

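Run:
```python
from h import *
p=shot('wrist');s=st()
P=atz(p,(305,167.7),.043);print(P,rel([P[0],P[1],.043],s))
# yaw from holes vs expected
d=atz(p,(230+456/4,100+390/4),.042)-atz(p,(230+135/4,100+148/4),.042);print(np.degrees(np.arctan2(d[1],d[0])),'a-holes angle', np.degrees(np.arctan2(-.07812699,-.02899646)))
```

```text
t 10.33 tcp [0.466  0.3368 0.1598] gap 0.0739 F [ 0.2 -0.3  0.1]
x [-0.066 -0.013 -0.998] y [ 0.965 -0.255 -0.06 ] z [-0.253 -0.967  0.029]
[0.51128662 0.33489959 0.043     ] [11.36  5.12 -1.3 ]
-141.9137967462697 a-holes angle -110.362167980526
```

```bash
python3 -m pendant '[[[0,2.5,-0.6,2,20],[0,2.5,-0.6,0,20],[1,0,-0.1,0,20],[2,0,0,0,20],[0,0,0,0,20]]]' 10
python3 - <<'E'
from h import *
s=st(); print(rel([.5113,.3349,.046],s)); p=shot('wrist','w17.png'); print(proj(p,[[.5113,.3349,.043]]),bot.place_of(p,'toggle_b_pivot'))
E
```

```text
clock: 10.75
tool_pos: [0.5235, 0.3214, 0.1237]
ee_rot: [-0.549, -0.425, 0.594, -0.406]
contact_force: [-1.4, -0.9, -1.3]
finger_gap: 0.0848
t 10.75 tcp [0.5235 0.3214 0.1237] gap 0.0848 F [-1.4 -0.9 -1.3]
x [-0.066 -0.015 -0.998] y [ 0.949 -0.309 -0.059] z [-0.307 -0.951  0.035]
[ 7.81 -1.12 -1.17]
[[304.87275768 252.3718402 ]] [{'xy': [306.0, 254.6], 'score': 0.83}]
```

View pics/w17.png

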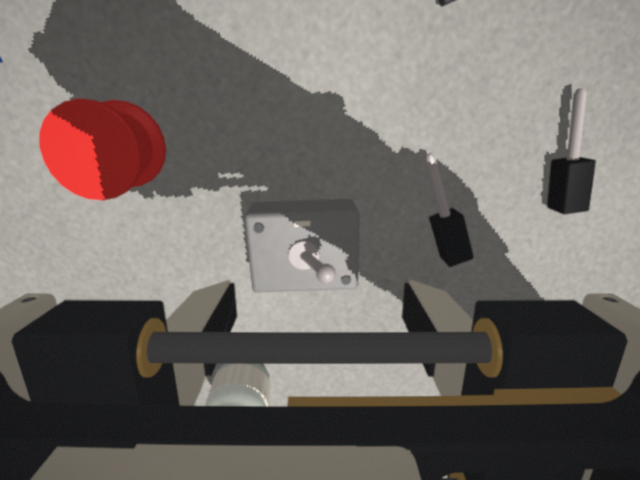

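```bash
python3 -m pendant '[[[0.5,-1,-1.1,0,20],[1.5,-0.1,-0.2,0,20],[2,0,-0.1,0,20],[2,0,-0.1,0,20],[1,0,0,0,20],[0,0,0,0,20]]]' 10
python3 - <<'E'
from h import *
s=st(); print(rel([.5113,.3349,.046],s)); p=shot('wrist','w18.png'); print(proj(p,[[.5113,.3349,.043]]),bot.place_of(p,'toggle_b_pivot'))
E
```

```text
clock: 11.35
tool_pos: [0.5189, 0.3405, 0.0633]
ee_rot: [-0.556, -0.424, 0.59, -0.404]
contact_force: [-0.5, -0.2, 0.2]
finger_gap: 0.0844
t 11.35 tcp [0.5189 0.3405 0.0633] gap 0.0844 F [-0.5 -0.2  0.2]
x [-0.055 -0.004 -0.998] y [ 0.948 -0.314 -0.051] z [-0.313 -0.949  0.021]
[ 1.77 -0.46  0.73]
[[331.33948548 274.76058836]] [{'xy': [330.1, 276.7], 'score': 0.98}, {'xy': [106.5, 138.8], 'score': 0.2}]
```

View pics/w18.png

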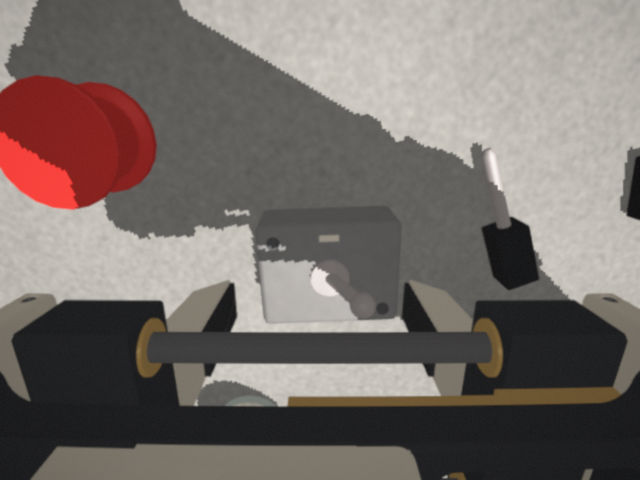

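```bash
python3 -m pendant '[[[0.9,-0.4,0.6,0,20],[0.8,0,0.1,0,80],[0,0,0,0,150],[0,0,0,0,150],[0,0,0,0,150],[0,0,0,0,150],[0,0,0,0,150]]]' 10
python3 - <<'E'
from h import *
s=st(); print(rel([.5113,.3349,.046],s)); p=shot('wrist','w19.png'); print(proj(p,[[.5113,.3349,.043]]))
E
```

```text
clock: 12.03
tool_pos: [0.5158, 0.3361, 0.0518]
ee_rot: [-0.56, -0.424, 0.587, -0.404]
contact_force: [-0.2, -2.0, 0.9]
finger_gap: 0.049
t 12.03 tcp [0.5158 0.3361 0.0518] gap 0.049 F [-0.2 -2.   0.9]
x [-0.047  0.001 -0.999] y [ 0.948 -0.315 -0.045] z [-0.315 -0.949  0.014]
[ 0.6  -0.36  0.25]
[[323.94232458 281.05615174]]
```

View pics/w19.png

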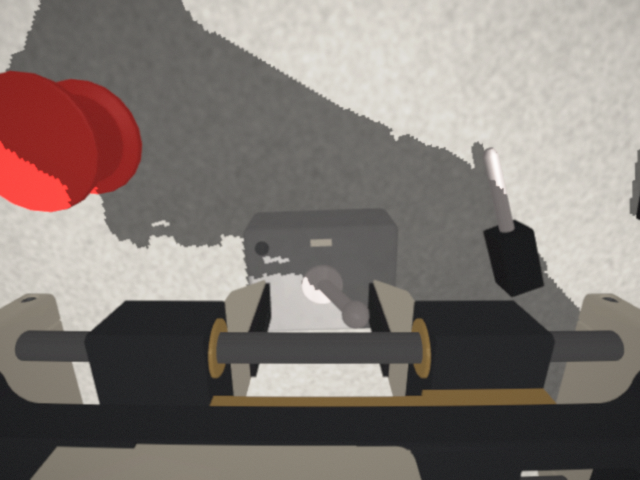

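```bash
python3 -m pendant '[[[0.5,-0.3,-0.1,0,190],[0,0,-0.1,0,190],[0,0,-0.2,0,190],[0,0,-0.2,0,195],[0,0,-0.1,0,195],[0,0,0,0,195]]]' 10
python3 - <<'E'
from h import *
s=st(); print(rel([.5113,.3349,.046],s)); p=shot('wrist','w20.png'); print(proj(p,[[.5113,.3349,.043],[.5113,.3349,.082]]))
f=cv2.imread('pics/w20.png');cv2.imwrite('pics/w20c.png',cv2.resize(f[230:350,250:410],None,fx=4,fy=4,interpolation=2))
E
```

```text
clock: 12.58
tool_pos: [0.5144, 0.3366, 0.0469]
ee_rot: [-0.557, -0.421, 0.59, -0.405]
contact_force: [-0.8, 0.3, 0.4]
finger_gap: 0.0215
t 12.58 tcp [0.5144 0.3366 0.0469] gap 0.0215 F [-0.8  0.3  0.4]
x [-0.051 -0.009 -0.999] y [ 0.947 -0.319 -0.046] z [-0.318 -0.948  0.025]
[ 0.1  -0.23  0.26]
[[324.05833152 282.66855823]
 [327.13989539 320.44595851]]
```

View pics/w20c.png

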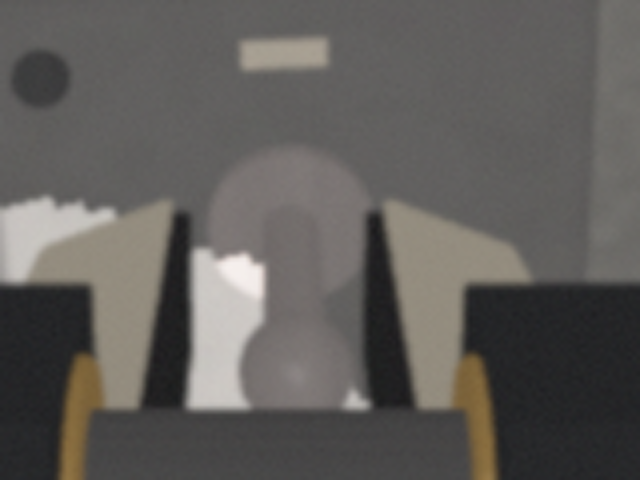

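```bash
python3 -m pendant '[[[0,0,0.1,0,90],[0,0,0.1,0,90],[0,0,0,0,90],[0,0,0,0,90],[-2,0,0,0,90],[-4,0,0,0,90],[-4,0,0,0,90],[-3,0,0,0,90],[0,0,0,0,90]]]' 10
python3 - <<'E'
from h import *
s=st(); p=shot('wrist','w21.png'); print(proj(p,[[.5113,.3349,.043],[.5113,.3349,.082]]))
f=cv2.imread('pics/w21.png');cv2.imwrite('pics/w21c.png',cv2.resize(f[150:300,220:420],None,fx=3,fy=3,interpolation=2))
shot('top','t21.png')
E
```

```text
clock: 13.38
tool_pos: [0.5179, 0.3356, 0.1784]
ee_rot: [-0.555, -0.422, 0.592, -0.404]
contact_force: [1.3, 1.5, 1.0]
finger_gap: 0.0594
t 13.38 tcp [0.5179 0.3356 0.1784] gap 0.0594 F [1.3 1.5 1. ]
x [-0.058 -0.012 -0.998] y [ 0.947 -0.317 -0.051] z [-0.316 -0.948  0.029]
[[318.30842385 220.94634938]
 [319.54181046 234.89055589]]
```

View pics/w21c.png

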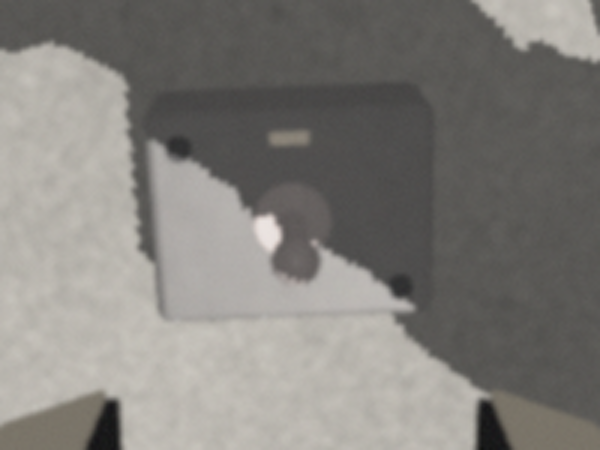

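View pics/t21.png

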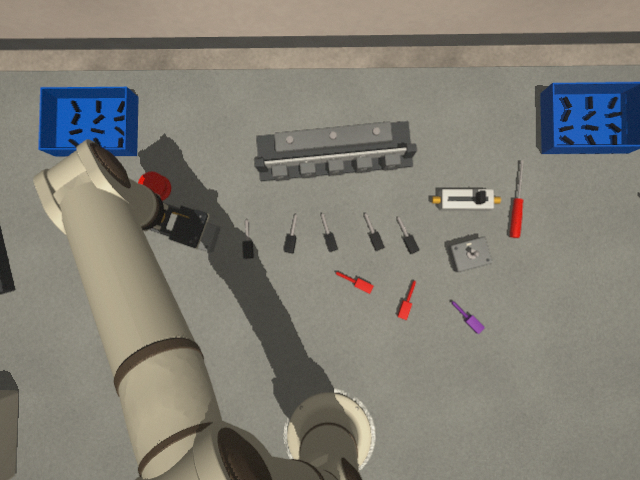

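```bash
python3 -m pendant '[[[-0.2,0.6,2,-2,90],[-0.3,1.1,3.9,-4,90],[-0.3,1,3.9,-4,90],[-0.3,0.7,4,-4,90],[-0.3,0.5,4,-2,90],[-0.3,0.3,4,0,90],[-0.3,0.2,4,0,90],[-0.3,0.2,4,0,90],[-0.3,0.2,4,0,90],[-0.3,0.2,4,0,90],[-0.3,0.2,4,0,90],[-0.3,0.2,4,0,90]]]' 10
python3 - <<'E'
from h import *
s=st(); print(rel([.592,-.375,.165],s))
E
```

```text
clock: 14.48
tool_pos: [0.5146, -0.1335, 0.1924]
ee_rot: [-0.472, -0.52, 0.529, -0.477]
contact_force: [0.8, -0.0, 0.4]
finger_gap: 0.0594
t 14.48 tcp [ 0.5146 -0.1335  0.1924] gap 0.0594 F [ 0.8 -0.   0.4]
x [-0.1   -0.014 -0.995] y [ 0.995 -0.005 -0.1  ] z [-0.003 -1.     0.015]
[ 2.3   8.09 24.08]
```

```bash
python3 -m pendant '[[[0,0.5,3,-1,90],[0,0.8,3,-1,90],[0,0.8,3,0,90],[0,0.8,3,0,90],[0,0.6,3,0,90],[0,0.5,2,0,90],[0,0,0.5,0,90],[0,0,0,0,90]]]' 10
python3 - <<'E'
from h import *
s=st(); print(np.round(s['joint_pos'],3));print(rel([.592,-.375,.165],s));p=shot('wrist','w22.png'); print(bot.place_of(p,'air_grip'))
E
```

```text
clock: 15.15
tool_pos: [0.5441, -0.3271, 0.1735]
ee_rot: [0.461, 0.532, -0.529, 0.474]
contact_force: [0.1, -0.2, 0.2]
finger_gap: 0.0593
t 15.15 tcp [ 0.5441 -0.3271  0.1735] gap 0.0593 F [ 0.1 -0.2  0.2]
x [-0.126 -0.011 -0.992] y [ 0.992  0.016 -0.126] z [ 0.017 -1.     0.008]
[ 0.397  0.542  0.09   1.528  0.023  1.181 -1.088]
[0.29 4.78 4.86]
[{'xy': [381.2, 155.3], 'score': 0.93}, {'xy': [346.1, 285.4], 'score': 0.32}]
```

View pics/w22.png

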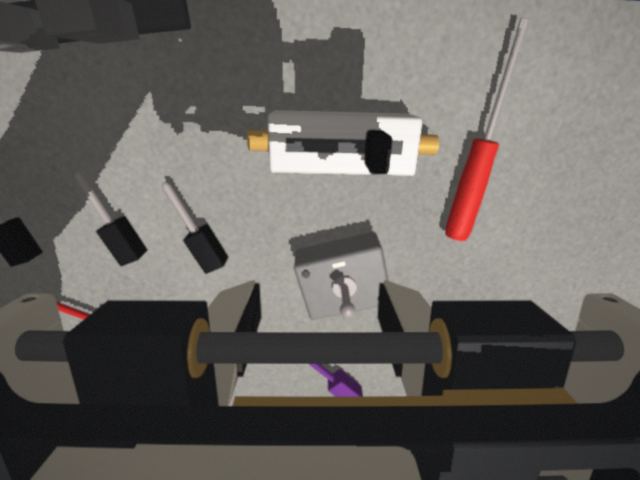

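Run:
```python
from h import *
p=shot('wrist');s=st();T=np.array(p['cam_to_world']);print('cam',T[:3,3])
t=shot('top');a=bot.place_of(t,'air_grip');print(a)
for uv in [(381.2,155.3),(378,160)]: print(atz(p,uv,.079))
w=bot.place_of(p,'air_grip')[0]['xy']; print(w)
if a: print(tri([(p,w),(t,a[0]['xy'])]))
f=cv2.cvtColor(p['frame'],cv2.COLOR_RGB2BGR);cv2.imwrite('pics/w23c.png',cv2.convertScaleAbs(cv2.resize(f[90:200,240:450],None,fx=3.5,fy=3.5,interpolation=2),alpha=1.3))
```

```text
t 15.3 tcp [ 0.5453 -0.3237  0.1746] gap 0.0595 F [0.4 0.2 0.2]
x [-0.125 -0.01  -0.992] y [ 0.992  0.02  -0.125] z [ 0.021 -1.     0.007]
cam [ 0.64828561 -0.32131646  0.34194087]
[]
[ 0.59816252 -0.3707194   0.079     ]
[ 0.59458071 -0.36861551  0.079     ]
[385.5, 158.7]
```

View pics/w23c.png

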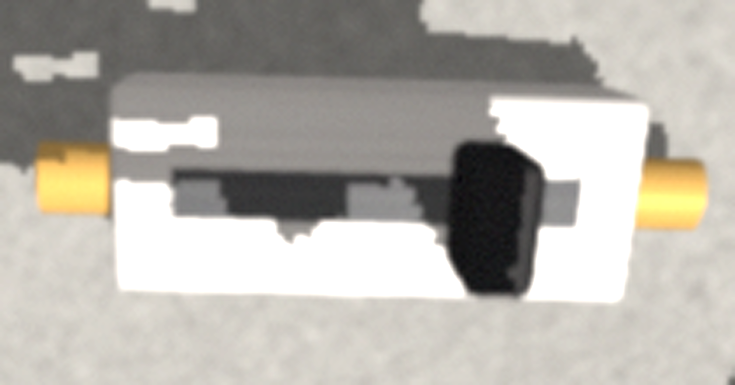

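```bash
python3 -m pendant '[[[0,2,2.2,0,90],[0,2,2.2,0,90],[1,1.5,0.4,0,90],[2,0,0,0,90],[0,0,0,0,90]]]' 15
python3 - <<'E'
from h import *
s=st(); print(np.round(s['joint_pos'],3));print(rel([.596,-.372,.046],s));p=shot('wrist','w24.png'); w=bot.place_of(p,'air_grip');print(w,atz(p,w[0]['xy'],.079))
E
```

```text
clock: 15.87
tool_pos: [0.6029, -0.3641, 0.1422]
ee_rot: [0.459, 0.535, -0.523, 0.48]
contact_force: [-0.5, 0.6, -2.1]
finger_gap: 0.0594
t 15.87 tcp [ 0.6029 -0.3641  0.1422] gap 0.0594 F [-0.5  0.6 -2.1]
x [-0.118 -0.01  -0.993] y [ 0.992  0.032 -0.118] z [ 0.033 -0.999  0.006]
[ 0.418  0.689  0.086  1.353  0.01   1.202 -1.056]
[9.65 0.42 0.7 ]
[{'xy': [329.7, 248.2], 'score': 0.62}] [ 0.5942525  -0.37234326  0.079     ]
```

View pics/w24.png

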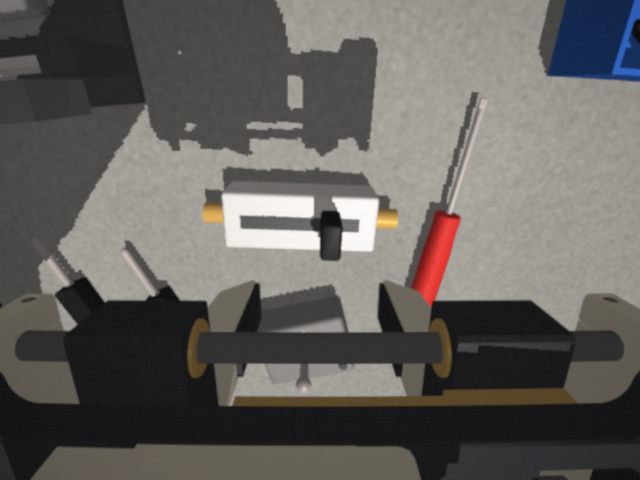

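```bash
python3 -m pendant '[[[1,0.3,0.6,0,90],[2.5,0,0.1,0,90],[2.5,0,0,0,90],[2,0,0,0,90],[1,0,0,0,90],[0,0,0,0,90]]]' 15
python3 - <<'E'
from h import *
s=st(); print(rel([.595,-.372,.046],s));p=shot('wrist','w25.png')
E
```

```text
clock: 16.47
tool_pos: [0.6043, -0.3737, 0.0622]
ee_rot: [0.461, 0.529, -0.519, 0.488]
contact_force: [-0.6, 0.5, 0.2]
finger_gap: 0.0597
t 16.47 tcp [ 0.6043 -0.3737  0.0622] gap 0.0597 F [-0.6  0.5  0.2]
x [-0.099 -0.019 -0.995] y [ 0.994  0.035 -0.1  ] z [ 0.037 -0.999  0.015]
[ 1.7  -0.76 -0.22]
```

View pics/w25.png

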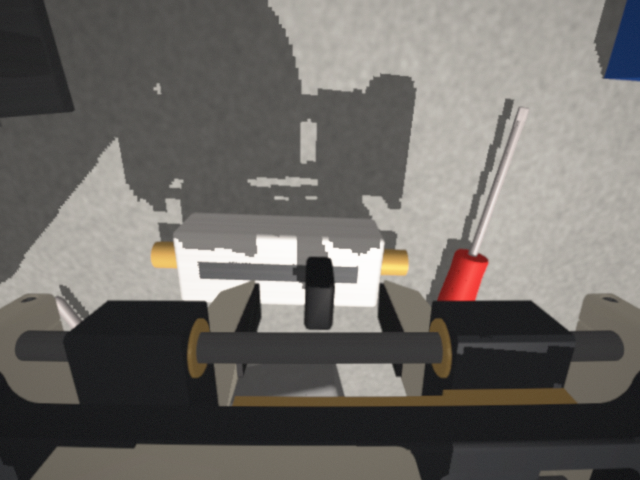

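```bash
python3 -m pendant '[[[0.8,-0.4,-0.1,0,90],[0.7,-0.3,-0.1,0,150],[0,0,0,0,230],[0,0,0,0,230],[0,0,0,0,230],[0,0,0,0,230],[0,0,0,0,230],[0,0,0,0,230],[0,0,0,0,230]]]' 15
python3 - <<'E'
from h import *
s=st(); print(rel([.595,-.372,.046],s));p=shot('wrist','w26.png')
E
```

```text
clock: 17.27
tool_pos: [0.6, -0.3743, 0.0549]
ee_rot: [0.462, 0.525, -0.518, 0.492]
contact_force: [-0.4, 0.7, -1.6]
finger_gap: 0.0153
t 17.27 tcp [ 0.6    -0.3743  0.0549] gap 0.0153 F [-0.4  0.7 -1.6]
x [-0.089 -0.024 -0.996] y [ 0.995  0.035 -0.09 ] z [ 0.037 -0.999  0.02 ]
[ 0.93 -0.41 -0.26]
```

View pics/w26.png

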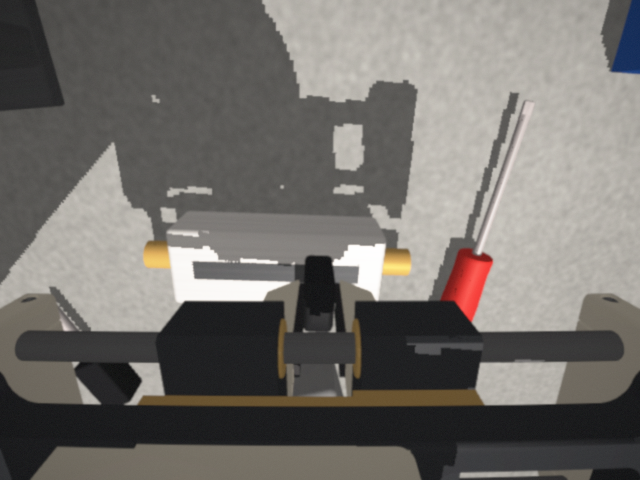

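```bash
python3 -m pendant '[[[0,0,-0.5,0,235],[0,0,-1,0,235],[0,0,-1,0,235],[0,0.05,-1,0,235],[0,0.05,-1,0,235],[0,0.05,-1,0,235]]]' 20
python3 - <<'E'
from h import *
s=st(); print(rel([.595,-.372,.046],s));p=shot('wrist','w27.png')
E
```

```text
clock: 17.82
tool_pos: [0.6004, -0.3264, 0.0549]
ee_rot: [-0.463, -0.519, 0.522, -0.495]
contact_force: [1.0, -4.0, 0.4]
finger_gap: 0.015
t 17.82 tcp [ 0.6004 -0.3264  0.0549] gap 0.015 F [ 1.  -4.   0.4]
x [-0.082 -0.036 -0.996] y [ 0.996  0.028 -0.083] z [ 0.031 -0.999  0.034]
[ 1.1  -0.59  4.51]
```

View pics/w27.png

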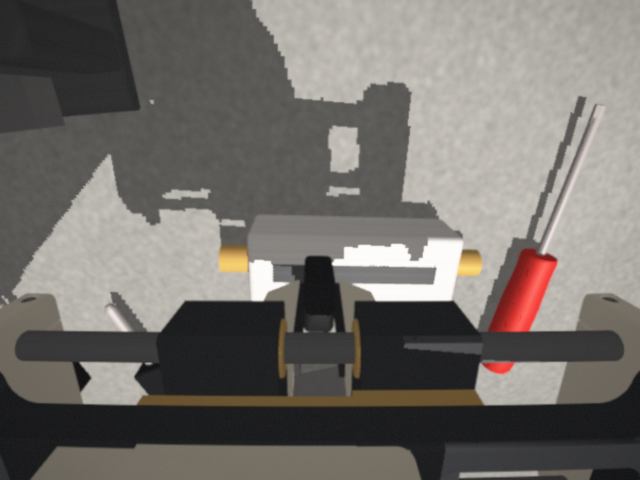

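```bash
python3 -m pendant '[[[0,0,-0.5,0,235],[0,0,-0.5,0,235],[0,0,-0.5,0,235],[0,0,-0.4,0,235]]]' 20
python3 - <<'E'
from h import *
s=st(); p=shot('wrist','w28.png')
E
```

```text
clock: 18.2
tool_pos: [0.6005, -0.3195, 0.0551]
ee_rot: [-0.459, -0.511, 0.526, -0.501]
contact_force: [3.3, -9.2, -4.4]
finger_gap: 0.0155
t 18.2 tcp [ 0.6005 -0.3195  0.0551] gap 0.0155 F [ 3.3 -9.2 -4.4]
x [-0.076 -0.058 -0.995] y [ 0.997  0.024 -0.077] z [ 0.029 -0.998  0.056]
```

View pics/w28.png

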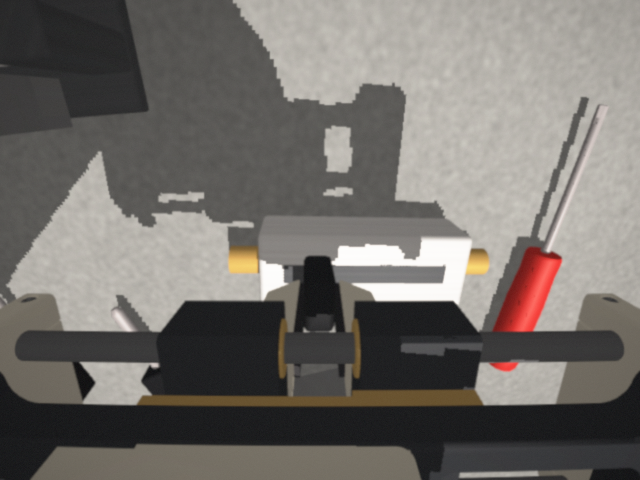

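```bash
python3 -m pendant '[[[0,0,-1,0,240],[0,0,-1,0,240],[0,0,-1,0,240]]]' 30
python3 - <<'E'
from h import *
s=st(); p=shot('wrist','w29.png')
E
```

```text
clock: 18.5
tool_pos: [0.6006, -0.3196, 0.0552]
ee_rot: [-0.456, -0.494, 0.536, -0.51]
contact_force: [6.3, -22.0, -9.3]
finger_gap: 0.0146
t 18.5 tcp [ 0.6006 -0.3196  0.0552] gap 0.0146 F [  6.3 -22.   -9.3]
x [-0.063 -0.095 -0.993] y [ 0.998  0.01  -0.064] z [ 0.016 -0.995  0.094]
```

View pics/w29.png

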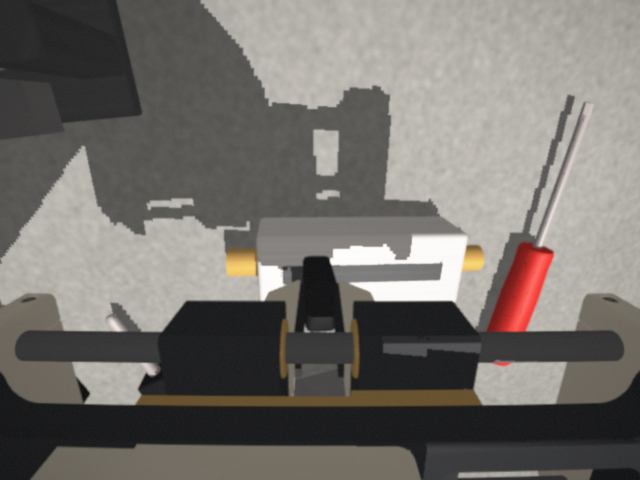

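```bash
python3 -m pendant '[[[0,0,0,0,120],[0,0,0,0,120],[0,0,0,0,120],[0,0,0,0,120],[0,0,0,0,120],[-2,0,0,0,120],[-3,0,0,0,120],[-3,0,0,0,120],[-2,0,0,0,120],[0,0,0,0,120]]]' 20
python3 - <<'E'
from h import *
s=st(); p=shot('wrist','w30.png');shot('top','t30.png')
E
```

```text
clock: 19.38
tool_pos: [0.6043, -0.2976, 0.1526]
ee_rot: [-0.455, -0.503, 0.533, -0.506]
contact_force: [-0.2, -0.0, 0.1]
finger_gap: 0.0487
t 19.38 tcp [ 0.6043 -0.2976  0.1526] gap 0.0487 F [-0.2 -0.   0.1]
x [-0.074 -0.082 -0.994] y [ 0.997  0.018 -0.076] z [ 0.024 -0.996  0.081]
```

View pics/w30.png

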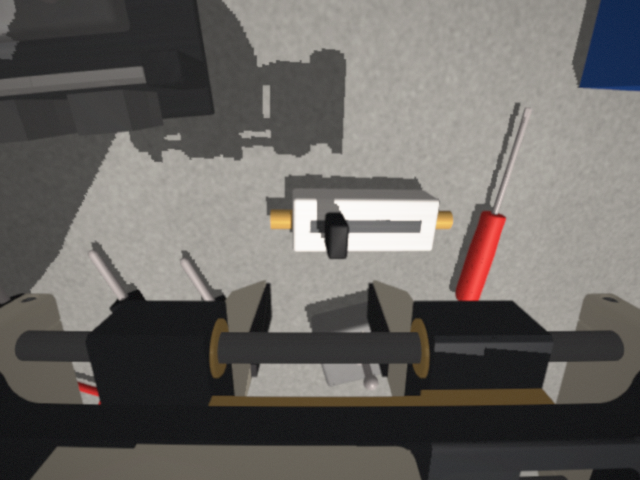

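Run:
```python
from h import *
p=shot('wrist');s=st()
w=bot.place_of(p,'air_grip');print(w);print(atz(p,w[0]['xy'],.079))
f=cv2.cvtColor(p['frame'],cv2.COLOR_RGB2BGR);cv2.imwrite('pics/w31c.png',cv2.resize(f[180:270,260:460],None,fx=4,fy=4,interpolation=2))
print(np.round(s['joint_pos'],3))
```

```text
t 19.53 tcp [ 0.6009 -0.2975  0.1474] gap 0.0486 F [-0.9 -0.4 -0.3]
x [-0.082 -0.08  -0.993] y [ 0.996  0.017 -0.083] z [ 0.024 -0.997  0.079]
[{'xy': [339.3, 243.6], 'score': 0.82}]
[ 0.59661128 -0.3179896   0.079     ]
[ 0.284  0.587  0.11   1.518  0.05   1.087 -1.197]
```

View pics/w31c.png

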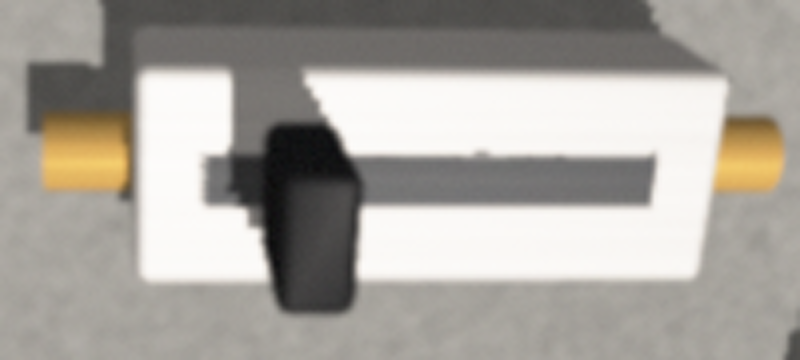

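View pics/t30.png

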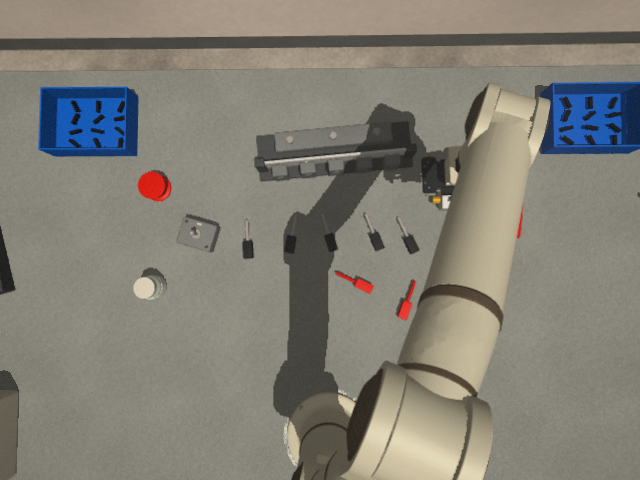

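```bash
python3 -m pendant '[[[0,-2,-2,0,120],[-0.2,-3,-2,0,120],[-0.3,-3,-2,0,120],[-0.3,-3,-2,0,120],[-0.3,-2,-2,0,120],[0,-1,-0.5,0,120],[0,0,0,0,120],[0,0,0,0,120]]]' 20
python3 - <<'E'
from h import *
s=st(); print(np.round(s['joint_pos'],3)); p=shot('wrist','w32.png')
for k in ['pin1','lug1']: print(k,[(np.round(a['xy']).tolist(),round(a['score'],2)) for a in bot.place_of(p,k)])
E
```

```text
clock: 20.25
tool_pos: [0.4407, -0.1883, 0.1464]
ee_rot: [-0.448, -0.513, 0.54, -0.494]
contact_force: [1.1, -0.6, -0.8]
finger_gap: 0.0486
t 20.25 tcp [ 0.4407 -0.1883  0.1464] gap 0.0486 F [ 1.1 -0.6 -0.8]
x [-0.11  -0.073 -0.991] y [ 0.994  0.015 -0.111] z [ 0.023 -0.997  0.071]
[ 0.184  0.295  0.098  1.975  0.089  0.961 -1.327]
pin1 [([76.0, 123.0], 0.82), ([327.0, 132.0], 0.69), ([219.0, 123.0], 0.66), ([314.0, 300.0], 0.63), ([182.0, 260.0], 0.56)]
lug1 []
```

View pics/w32.png

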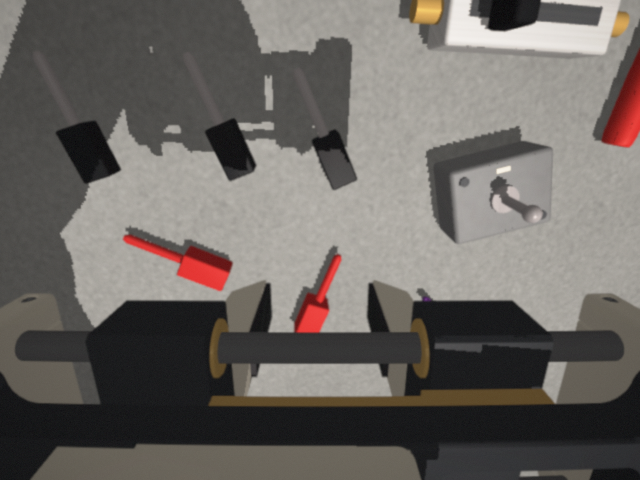

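```bash
cat >> h.py <<'E'
def pin(p,head_tail,shoulder,tip,z=.012,s=None):
    """tail: centre of tail end top edge etc. prints pose"""
    s=s or bot.observe()
    a=atz(p,shoulder,z);b=atz(p,tip,z);d=b-a
    yaw=np.degrees(np.arctan2(d[1],d[0])); ty=R.from_quat(s['ee_rot']).as_matrix()[:,1]
    print('shoulder',a.round(4),'rodlen',round(np.linalg.norm(d),4),'yaw',round(yaw,1),'tool y yaw',round(np.degrees(np.arctan2(ty[1],ty[0])),1))
    hc=a-d/np.linalg.norm(d)*.022; print('head centre',hc.round(4),'rel',rel(hc,s)); return a,yaw,hc
def crop(p,x0,x1,y0,y1,k,fn,al=1.3):
    f=cv2.cvtColor(p['frame'],cv2.COLOR_RGB2BGR);cv2.imwrite('pics/'+fn,cv2.convertScaleAbs(cv2.resize(f[y0:y1,x0:x1],None,fx=k,fy=k,interpolation=2),alpha=al))
E
python3 - <<'E'
from h import *
p=shot('wrist');st()
crop(p,270,380,50,200,4,'w33c.png',1.8)
E
```

```text
t 20.45 tcp [ 0.4425 -0.1896  0.1469] gap 0.0484 F [ 0.3 -0.8  0.1]
x [-0.108 -0.074 -0.991] y [ 0.994  0.014 -0.11 ] z [ 0.022 -0.997  0.072]
```

View pics/w33c.png

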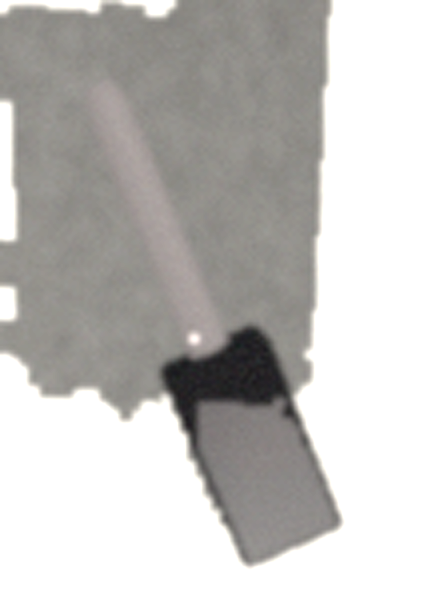

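Run:
```python
from h import *
p=shot('wrist')
pin(p,None,(322.5,137.5),(295.8,71.2)); t=atz(p,(343,185),.024);print('tail',t)
```

```text
shoulder [ 0.5049 -0.2005  0.012 ] rodlen 0.0557 yaw 23.9 tool y yaw 0.8
head centre [ 0.4848 -0.2094  0.012 ] rel [13.07  5.64  1.09]
tail [ 0.46658437 -0.21833695  0.024     ]
```

```bash
python3 -m pendant '[[[0,1,0.3,-6,120],[0.5,1,0.4,-6,120],[1,1,0.5,-6,120],[1,0.8,0.6,-6,120],[1,0,0,0,120],[0,0,0,0,120]]]' 20
python3 - <<'E'
from h import *
s=st(); print(rel([.4848,-.2094,.012],s)); p=shot('wrist','w34.png')
E
```

```text
clock: 21.0
tool_pos: [0.4854, -0.2076, 0.1066]
ee_rot: [0.333, 0.615, -0.418, 0.58]
contact_force: [-1.5, -0.6, -1.2]
finger_gap: 0.0485
t 21.0 tcp [ 0.4854 -0.2076  0.1066] gap 0.0485 F [-1.5 -0.6 -1.2]
x [-0.105 -0.075 -0.992] y [ 0.894  0.429 -0.127] z [ 0.435 -0.9    0.022]
[ 9.4   1.07 -0.08]
```

View pics/w34.png

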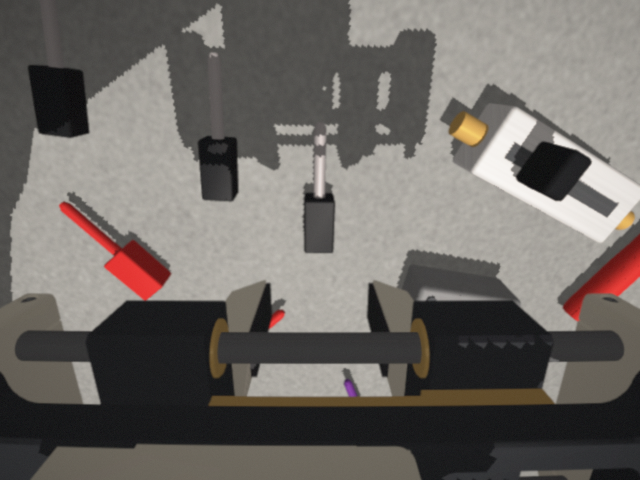

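```bash
python3 - <<'E'
from h import *
p=shot('wrist');crop(p,290,350,120,260,4,'w35c.png')
pin(p,None,(319.5,195.5),(320,133))
E
python3 -m pendant '[[[1,0.9,0,0,120],[2.5,0.2,0,0,120],[2.5,0,0,0,120],[1.5,0,0,0,120],[0,0,0,0,120]]]' 20
python3 - <<'E'
from h import *
s=st(); print(rel([.4848,-.2094,.012],s)); p=shot('wrist','w36.png')
E
```

```text
shoulder [ 0.5061 -0.2005  0.012 ] rodlen 0.0478 yaw 25.4 tool y yaw 25.6
head centre [ 0.4862 -0.2099  0.012 ] rel [ 9.56  1.12 -0.02]
clock: 21.52
tool_pos: [0.4912, -0.2096, 0.035]
ee_rot: [0.338, 0.609, -0.421, 0.582]
contact_force: [0.5, -0.3, 0.0]
finger_gap: 0.0485
t 21.52 tcp [ 0.4912 -0.2096  0.035 ] gap 0.0485 F [ 0.5 -0.3  0. ]
x [-0.095 -0.079 -0.992] y [ 0.901  0.418 -0.119] z [ 0.424 -0.905  0.031]
[ 2.34 -0.3  -0.37]
```

View pics/w36.png

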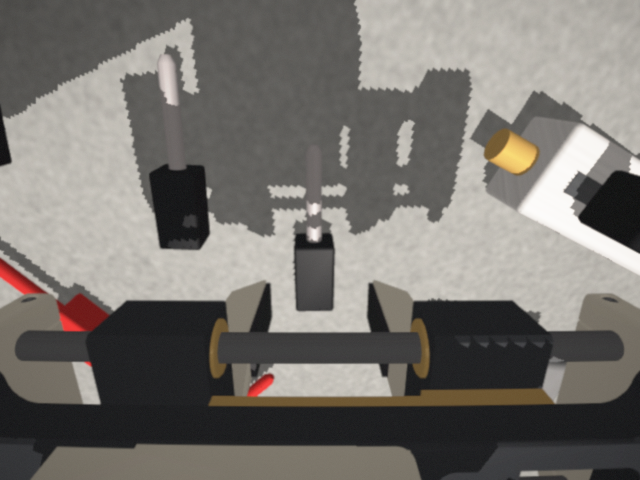

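```bash
python3 -m pendant '[[[1.2,-0.2,-0.3,0,120],[1,-0.1,0,0,120],[0.4,0,0,0,120],[0,0,0,0,120]]]' 20
python3 - <<'E'
from h import *
s=st(); print(rel([.4855,-.2096,.012],s)); p=shot('wrist','w37.png'); q=shot('side');u=proj(q,s['tool_pos'])[0].astype(int);crop(q,u[0]-60,u[0]+60,u[1]-50,u[1]+50,6,'s37.png')
E
```

```text
clock: 21.9
tool_pos: [0.489, -0.2112, 0.0146]
ee_rot: [0.339, 0.605, -0.421, 0.584]
contact_force: [0.4, -1.0, -0.2]
finger_gap: 0.0483
t 21.9 tcp [ 0.489  -0.2112  0.0146] gap 0.0483 F [ 0.4 -1.  -0.2]
x [-0.087 -0.082 -0.993] y [ 0.903  0.415 -0.113] z [ 0.421 -0.906  0.038]
[ 0.28 -0.22 -0.3 ]
```

View pics/w37.png

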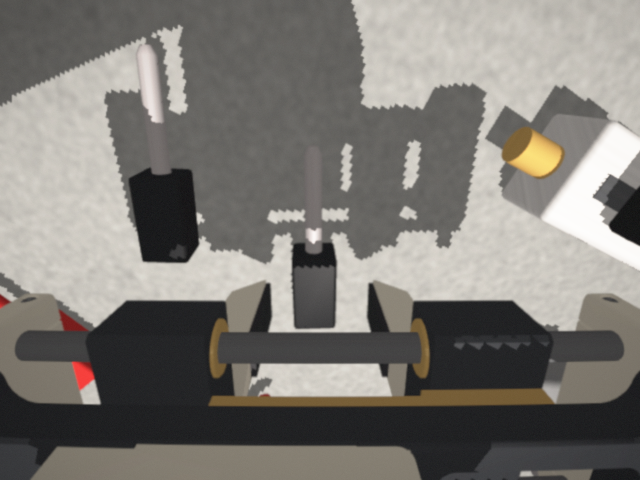

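View pics/s37.png

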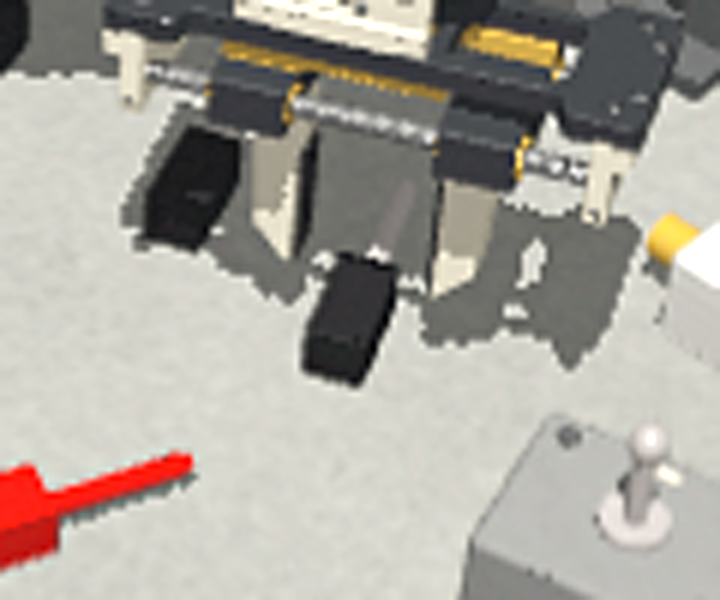

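```bash
python3 -m pendant '[[[0.6,-0.2,-0.3,0,120],[0.6,0,0,0,120],[0,0,0,0,120]]]' 20
python3 - <<'E'
from h import *
s=st(); print(rel([.4855,-.2096,.012],s)); p=shot('wrist','w38.png');q=shot('side');u=proj(q,s['tool_pos'])[0].astype(int);crop(q,u[0]-60,u[0]+60,u[1]-50,u[1]+50,6,'s38.png')
E
```

```text
clock: 22.25
tool_pos: [0.4873, -0.2108, 0.0044]
ee_rot: [0.34, 0.603, -0.421, 0.586]
contact_force: [-0.3, -0.6, 0.1]
finger_gap: 0.0485
t 22.25 tcp [ 0.4873 -0.2108  0.0044] gap 0.0485 F [-0.3 -0.6  0.1]
x [-0.082 -0.083 -0.993] y [ 0.903  0.415 -0.109] z [ 0.421 -0.906  0.041]
[-0.75 -0.19 -0.16]
```

View pics/s38.png

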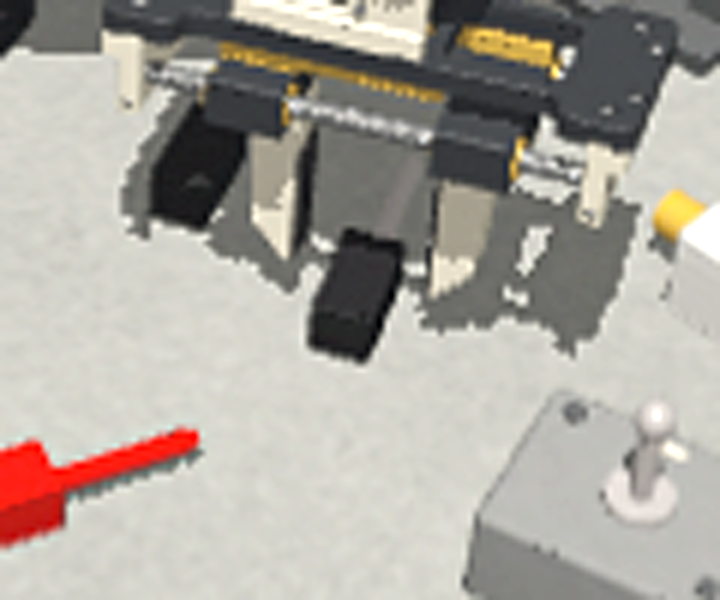

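```bash
python3 -m pendant '[[[0.5,-0.2,-0.2,0,120],[0.4,0,0,0,120],[0,0,0,0,120]]]' 20
python3 - <<'E'
from h import *
s=st(); print(rel([.4855,-.2096,.012],s)); p=shot('wrist','w39.png')
E
```

```text
clock: 22.6
tool_pos: [0.4844, -0.2107, -0.0044]
ee_rot: [0.34, 0.603, -0.421, 0.586]
contact_force: [0.3, 0.5, 0.4]
finger_gap: 0.049
t 22.6 tcp [ 0.4844 -0.2107 -0.0044] gap 0.049 F [0.3 0.5 0.4]
x [-0.081 -0.083 -0.993] y [ 0.903  0.415 -0.108] z [ 0.421 -0.906  0.042]
[-1.65 -0.03  0.02]
```

View pics/w39.png

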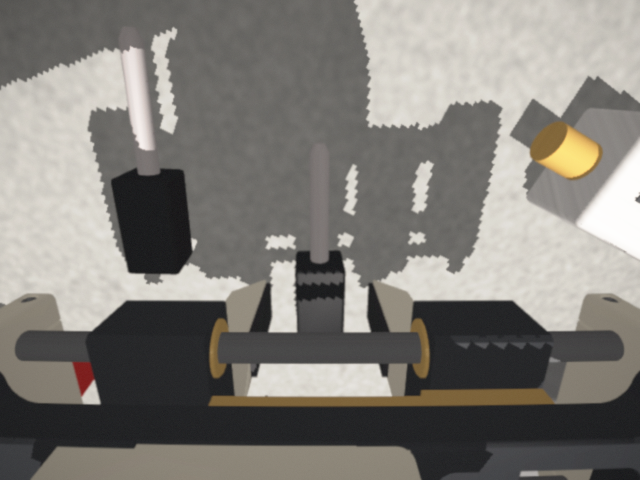

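```bash
python3 -m pendant '[[[0.3,0,0,0,200],[0,0,0,0,230],[0,0,0,0,230],[0,0,0,0,230],[0,0,0,0,230]]]' 35
python3 - <<'E'
from h import *
s=st(); print(rel([.4855,-.2096,.012],s)); p=shot('wrist','w40.png')
E
```

```text
clock: 23.07
tool_pos: [0.4841, -0.211, -0.0077]
ee_rot: [0.34, 0.603, -0.421, 0.586]
contact_force: [-0.2, 0.1, 0.5]
finger_gap: 0.0236
t 23.07 tcp [ 0.4841 -0.211  -0.0077] gap 0.0236 F [-0.2  0.1  0.5]
x [-0.081 -0.083 -0.993] y [ 0.903  0.415 -0.108] z [ 0.421 -0.906  0.041]
[-1.97 -0.03  0.01]
```

View pics/w40.png

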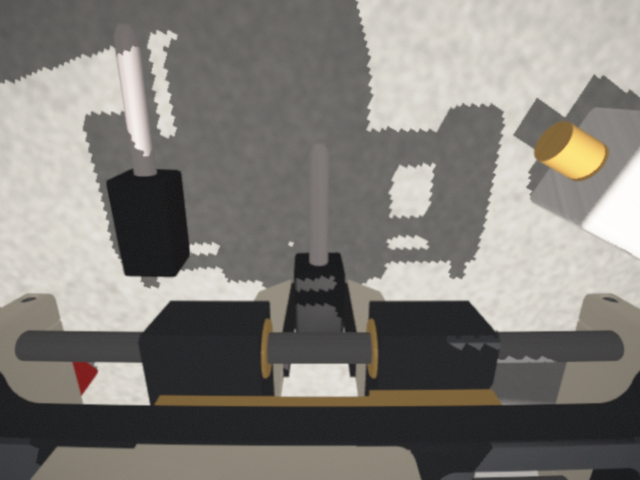

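```bash
cat >> h.py <<'E'
def grab(sh,yaw=None,fn='grab.json'):
    s=bot.observe(); Rm=R.from_quat(s['ee_rot']).as_matrix(); z=Rm[:,2]
    d=np.array([-z[1],z[0],0]); d/=np.linalg.norm(d); d=d if d[0]>0 else -d
    S=(np.array(sh)-s['tool_pos'])@Rm; D=d@Rm
    json.dump({'S':S.tolist(),'D':D.tolist()},open(fn,'w')); print('S_tool',S.round(4),'D_tool',D.round(3))
def pinnow(s=None):
    s=s or bot.observe(); g=json.load(open('grab.json')); Rm=R.from_quat(s['ee_rot']).as_matrix()
    sh=np.array(s['tool_pos'])+Rm@g['S']; d=Rm@g['D']
    print('pin shoulder',sh.round(4),'tip',(sh+.056*d).round(4),'dir yaw',round(np.degrees(np.arctan2(d[1],d[0])),1),'pitch',round(np.degrees(np.arcsin(d[2])),1)); return sh,d
E
python3 - <<'E'
from h import *
grab([.5055,-.2003,.012]); pinnow()
E
python3 -m pendant '[[[-1,0,0,0,230],[-3,0,0,0,230],[-3,0,0,0,230],[-2,0.5,-0.5,3,230],[-2,1.5,-1.5,5,230],[-1.5,2,-1.5,5,230],[-1,2,-1.5,5,230],[0,2,-1,0,230],[0,1.5,-0.5,0,230],[0,0,0,0,230],[0,0,0,0,230]]]' 35
python3 - <<'E'
from h import *
s=st(); pinnow(s); p=shot('wrist','w41.png')
print('lug1',[(np.round(a['xy']).tolist(),round(a['score'],2)) for a in bot.place_of(p,'lug1')])
E
```

```text
S_tool [-0.0222  0.0216  0.0002] D_tool [-0.108  0.994 -0.   ]
pin shoulder [ 0.5055 -0.2003  0.012 ] tip [ 0.5563 -0.1767  0.012 ] dir yaw 24.9 pitch -0.0
clock: 24.03
tool_pos: [0.5732, -0.1122, 0.1275]
ee_rot: [0.435, 0.525, -0.513, 0.522]
contact_force: [-0.9, -0.7, -0.8]
finger_gap: 0.0238
t 24.03 tcp [ 0.5732 -0.1122  0.1275] gap 0.0238 F [-0.9 -0.7 -0.8]
x [-0.077 -0.08  -0.994] y [ 0.992  0.095 -0.085] z [ 0.102 -0.992  0.072]
pin shoulder [ 0.5963 -0.1085  0.1477] tip [ 0.652  -0.1027  0.1491] dir yaw 5.9 pitch 1.3
lug1 [([66.0, 95.0], 0.84), ([181.0, 94.0], 0.82), ([292.0, 95.0], 0.64), ([393.0, 95.0], 0.56)]
```

View pics/w41.png

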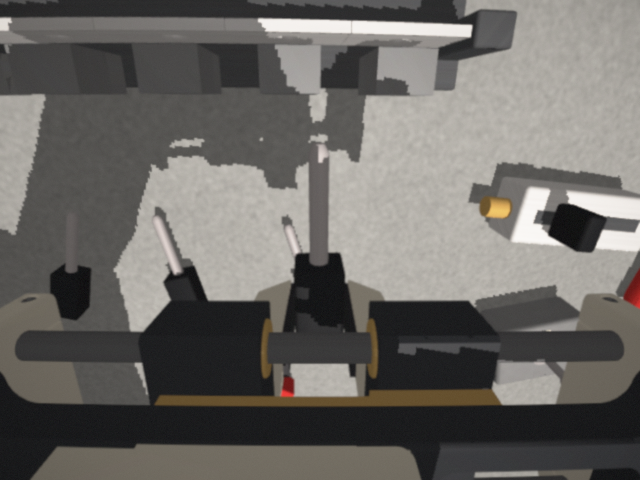

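Run:
```python
from h import *
p=shot('wrist');s=st();print('cam',np.array(p['cam_to_world'])[:3,3])
L=bot.place_of(p,'lug1')
for a in L: print(np.round(a['xy'],1),round(a['score'],2),atz(p,a['xy'],.055).round(4))
t=shot('top')
for a in bot.place_of(t,'lug1'): print('top',np.round(a['xy'],1),round(a['score'],2),atz(t,a['xy'],.055).round(4))
crop(p,220,470,20,110,3,'w42c.png',1.6)
# top front edge z=.075
for uv in [(262,93),(326,93),(364,94),(436,94),(70,95),(125,95),(135,93),(210,93)]: print(uv,atz(p,uv,.075).round(4))
```

```text
t 24.18 tcp [ 0.572  -0.1134  0.1271] gap 0.0235 F [-0.  -0.7 -1. ]
x [-0.078 -0.08  -0.994] y [ 0.992  0.093 -0.086] z [ 0.1   -0.992  0.072]
cam [ 0.66772022 -0.09064412  0.29906025]
[290.6  92.4] 0.92 [ 0.6709 -0.089   0.055 ]
[394.1  90.2] 0.92 [ 0.6793 -0.1568  0.055 ]
[67.9 92.8] 0.6 [0.6578 0.0509 0.055 ]
[180.   92.7] 0.6 [ 0.664  -0.0188  0.055 ]
top [333.1 171. ] 0.88 [ 0.6654 -0.013   0.055 ]
top [307.2 177.2] 0.81 [0.6499 0.0519 0.055 ]
top [281.4 176.9] 0.65 [0.6509 0.1167 0.055 ]
(262, 93) [ 0.6687 -0.0723  0.075 ]
(326, 93) [ 0.6725 -0.1103  0.075 ]
(364, 94) [ 0.6743 -0.1333  0.075 ]
(436, 94) [ 0.6791 -0.1779  0.075 ]
(70, 95) [0.6575 0.0383 0.075 ]
(125, 95) [0.6602 0.0069 0.075 ]
(135, 93) [0.6618 0.0011 0.075 ]
(210, 93) [ 0.6658 -0.042   0.075 ]
```

View pics/w42c.png

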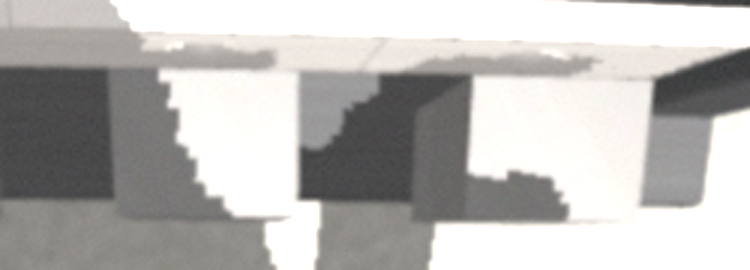

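Run:
```python
from h import *
p=shot('wrist');s=st()
B=atz(p,(288.3,92.7),.075);A=atz(p,(406.5,92.9),.075);print(A,B,np.linalg.norm(A-B),np.degrees(np.arctan2(A[0]-B[0],-(A[1]-B[1]))))
```

```text
t 24.38 tcp [ 0.5722 -0.1138  0.1269] gap 0.0239 F [ 0.2 -0.2 -0.9]
x [-0.078 -0.08  -0.994] y [ 0.992  0.092 -0.086] z [ 0.099 -0.992  0.072]
[ 0.67693262 -0.16048857  0.075     ] [ 0.66975236 -0.0891034   0.075     ] 0.0717453742389345 5.743759296985412
```

```bash
cat >> h.py <<'E'
AX=np.array([np.cos(np.radians(5.74)),np.sin(np.radians(5.74)),0]); LAT=np.array([-AX[1],AX[0],0])
B0=np.array([.670,-.0888,.055])
def lug(i): return B0+.07*i*LAT   # i=-1: rightmost, 0,1,2,3
def toline(i,stand,s=None,M=None):
    """tool shift in cm to bring the shoulder stand m before mouth (negative x)"""
    s=s or bot.observe(); sh,d=pinnow(s); M=lug(i) if M is None else np.array(M)
    Rm=R.from_quat(s['ee_rot']).as_matrix(); e=M-AX*stand-sh
    print('lug frame: x',round((sh-M)@AX*1000,1),'lat',round((sh-M)@LAT*1000,1),'z',round((sh-M)[2]*1000,1),' tip lat',round((sh+.056*d-M)@LAT*1000,1),'tip z',round((sh+.056*d-M)[2]*1000,1))
    print('tool shift cm',(e@Rm*100).round(2))
E
python3 - <<'E'
from h import *
toline(-1,.075)
E
python3 -m pendant '[[[0,0.5,2,0,230],[0,0.3,2,0,230],[1,0.1,1.2,0,230],[2,0,0.2,0,230],[2,0,0,0,230],[1,0,0,0,230],[0,0,0,0,230]]]' 35
python3 - <<'E'
from h import *
s=st();toline(-1,.075,s);p=shot('wrist','w43.png')
E
```

```text
pin shoulder [ 0.5953 -0.1102  0.1471] tip [ 0.651  -0.1045  0.1484] dir yaw 5.8 pitch 1.3
lug frame: x -76.5 lat 56.2 z 92.1  tip lat 56.2 tip z 93.4
tool shift cm [9.54 0.97 4.94]
clock: 24.97
tool_pos: [0.5795, -0.1768, 0.067]
ee_rot: [0.436, 0.523, -0.516, 0.52]
contact_force: [-0.4, 0.2, -0.1]
finger_gap: 0.0234
t 24.97 tcp [ 0.5795 -0.1768  0.067 ] gap 0.0234 F [-0.4  0.2 -0.1]
x [-0.079 -0.08  -0.994] y [ 0.992  0.088 -0.086] z [ 0.094 -0.993  0.072]
pin shoulder [ 0.6026 -0.1733  0.0871] tip [ 0.6584 -0.168   0.0884] dir yaw 5.5 pitch 1.3
lug frame: x -75.5 lat -7.4 z 32.1  tip lat -7.6 tip z 33.4
tool shift cm [ 3.14  0.32 -0.97]
```

View pics/w43.png

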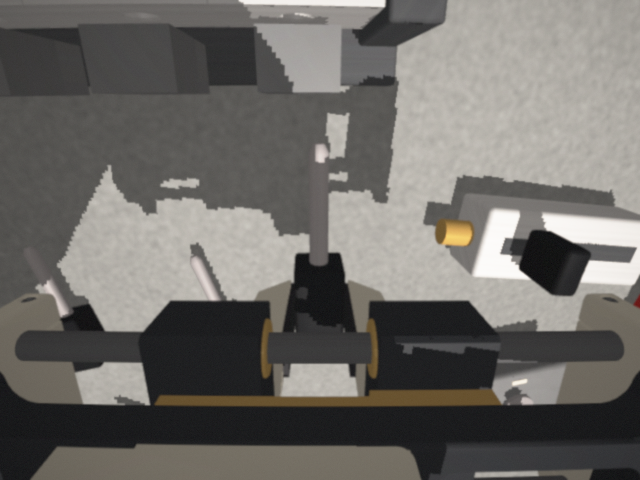

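Run:
```python
from h import *
p=shot('wrist');s=st()
crop(p,230,360,10,110,5,'w44c.png',1.6)
A=atz(p,(299.5,92.5),.075);print(A,lug(-1)); L=bot.place_of(p,'lug1'); 
for a in L: print(np.round(a['xy'],1),round(a['score'],2),atz(p,a['xy'],.055).round(4))
print('pin tip px pred',proj(p,sum([pinnow(s)[0],.056*pinnow(s)[1]])))
```

```text
t 25.07 tcp [ 0.5808 -0.1765  0.0688] gap 0.0234 F [ 0.   0.4 -0.1]
x [-0.077 -0.08  -0.994] y [ 0.993  0.089 -0.084] z [ 0.095 -0.993  0.073]
[ 0.67739676 -0.15799729  0.075     ] [ 0.67700101 -0.15844902  0.055     ]
[298.8  92.6] 0.92 [ 0.6776 -0.158   0.055 ]
[154.2  91.5] 0.75 [ 0.6719 -0.0888  0.055 ]
[ 3.6 94.8] 0.71 [ 0.6649 -0.0179  0.055 ]
pin shoulder [ 0.6039 -0.173   0.0891] tip [ 0.6596 -0.1676  0.0904] dir yaw 5.6 pitch 1.4
pin shoulder [ 0.6039 -0.173   0.0891] tip [ 0.6596 -0.1676  0.0904] dir yaw 5.6 pitch 1.4
pin tip px pred [[319.88267763 139.97350293]]
```

View pics/w44c.png

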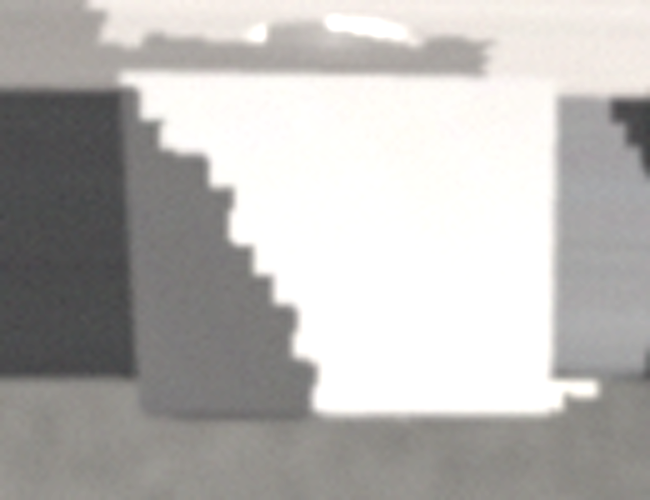

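Run:
```python
from h import *
p=shot('wrist');s=st()
crop(p,270,370,120,300,3.5,'w45c.png',1.6)
sh,d=pinnow(s);print(proj(p,[sh,sh+.056*d,sh+[0,0,.012]]))
```

```text
t 25.17 tcp [ 0.5827 -0.1761  0.0704] gap 0.0235 F [ 0.5  0.1 -0.9]
x [-0.073 -0.081 -0.994] y [ 0.993  0.09  -0.08 ] z [ 0.096 -0.993  0.073]
pin shoulder [ 0.6057 -0.1725  0.0907] tip [ 0.6615 -0.167   0.0923] dir yaw 5.6 pitch 1.6
[[319.93263502 259.97892039]
 [320.02485447 140.97490991]
 [321.90162821 271.39472552]]
```

View pics/w45c.png

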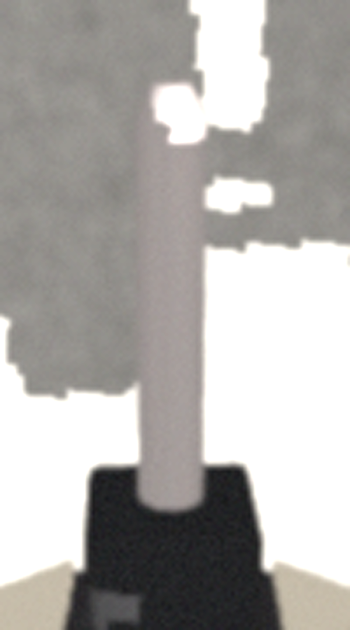

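```bash
sed -i 's/B0=np.array(\[.670,-.0888/B0=np.array([.671,-.0885/' h.py
python3 - <<'E'
from h import *
toline(-1,.073)
E
python3 -m pendant '[[[1.5,0,-1,0,230],[1.5,0.2,-0.2,0,230],[0.6,0,0,0,230],[0,0,0,0,230]]]' 35
python3 - <<'E'
from h import *
s=st();toline(-1,.073,s);p=shot('wrist','w46.png')
E
```

```text
pin shoulder [ 0.6057 -0.1725  0.0907] tip [ 0.6615 -0.167   0.0923] dir yaw 5.6 pitch 1.6
lug frame: x -73.3 lat -7.1 z 35.7  tip lat -7.2 tip z 37.3
tool shift cm [ 3.5   0.31 -0.97]
clock: 25.5
tool_pos: [0.5866, -0.1657, 0.0383]
ee_rot: [0.439, 0.519, -0.511, 0.526]
contact_force: [-1.0, 0.2, 0.5]
finger_gap: 0.0238
t 25.5 tcp [ 0.5866 -0.1657  0.0383] gap 0.0238 F [-1.   0.2  0.5]
x [-0.062 -0.082 -0.995] y [ 0.993  0.092 -0.069] z [ 0.097 -0.992  0.075]
pin shoulder [ 0.6095 -0.162   0.0589] tip [ 0.6651 -0.1564  0.0611] dir yaw 5.8 pitch 2.2
lug frame: x -68.6 lat 3.0 z 3.9  tip lat 3.0 tip z 6.1
tool shift cm [ 0.44 -0.41  0.27]
```

View pics/w46.png

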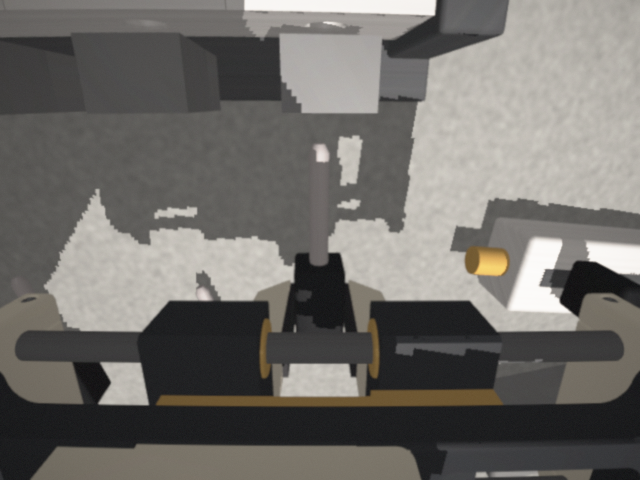

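```bash
python3 -m pendant '[[[0.45,0.1,0.25,0,230],[0,0.1,0.05,0,230]]]' 35
python3 - <<'E'
from h import *
s=st();toline(-1,.065,s);p=shot('wrist','w47.png');crop(p,260,400,20,160,4,'w47c.png',1.5)
A=[atz(p,a['xy'],.055).round(4) for a in bot.place_of(p,'lug1')];print(A)
E
```

```text
clock: 25.72
tool_pos: [0.5905, -0.1693, 0.0362]
ee_rot: [0.439, 0.518, -0.51, 0.527]
contact_force: [0.0, -0.6, 0.4]
finger_gap: 0.0235
t 25.72 tcp [ 0.5905 -0.1693  0.0362] gap 0.0235 F [ 0.  -0.6  0.4]
x [-0.058 -0.082 -0.995] y [ 0.993  0.093 -0.066] z [ 0.098 -0.992  0.077]
pin shoulder [ 0.6133 -0.1656  0.0569] tip [ 0.6689 -0.16    0.0592] dir yaw 5.8 pitch 2.4
lug frame: x -65.1 lat -1.0 z 1.9  tip lat -0.9 tip z 4.2
tool shift cm [ 0.18  0.03 -0.11]
[array([ 0.6778, -0.1573,  0.055 ]), array([ 0.6706, -0.088 ,  0.055 ])]
```

View pics/w47c.png

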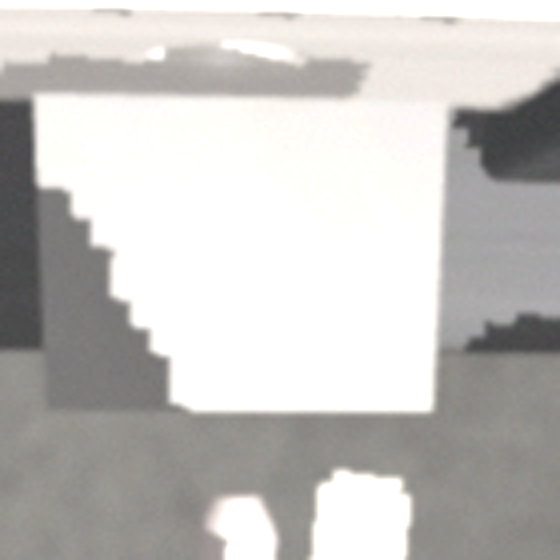

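```bash
python3 -m pendant '[[[0.3,0,-0.1,0,230],[-0.03,0.5,0,0,230],[-0.07,1,0,0,230]]]' 35
python3 - <<'E'
from h import *
s=st();toline(-1,.04,s)
E
```

```text
clock: 26.07
tool_pos: [0.6054, -0.168, 0.0346]
ee_rot: [0.44, 0.518, -0.511, 0.527]
contact_force: [-0.1, -0.2, -0.7]
finger_gap: 0.0236
t 26.07 tcp [ 0.6054 -0.168   0.0346] gap 0.0236 F [-0.1 -0.2 -0.7]
x [-0.058 -0.083 -0.995] y [ 0.994  0.091 -0.065] z [ 0.096 -0.992  0.077]
pin shoulder [ 0.6282 -0.1644  0.0552] tip [ 0.6838 -0.1589  0.0576] dir yaw 5.7 pitch 2.5
lug frame: x -50.2 lat -1.3 z 0.2  tip lat -1.3 tip z 2.6
tool shift cm [-0.05  1.02 -0.13]
```

```bash
python3 -m pendant '[[[0.05,1,-0.1,0,230],[-0.05,1,0,0,230]]]' 35
python3 - <<'E'
from h import *
s=st();toline(-1,.0,s)
E
```

```text
clock: 26.23
tool_pos: [0.6275, -0.165, 0.0335]
ee_rot: [0.44, 0.517, -0.511, 0.527]
contact_force: [-1.5, 0.1, -1.8]
finger_gap: 0.0237
t 26.23 tcp [ 0.6275 -0.165   0.0335] gap 0.0237 F [-1.5  0.1 -1.8]
x [-0.057 -0.083 -0.995] y [ 0.994  0.09  -0.064] z [ 0.095 -0.992  0.077]
pin shoulder [ 0.6502 -0.1614  0.0541] tip [ 0.7059 -0.1559  0.0566] dir yaw 5.7 pitch 2.5
lug frame: x -28.0 lat -0.5 z -0.9  tip lat -0.5 tip z 1.6
tool shift cm [-0.27  2.79 -0.05]
```

```bash
python3 -m pendant '[[[-0.05,1,0,0,230],[-0.07,1,0,0,230],[-0.05,0.6,0,0,230]]]' 35
python3 - <<'E'
from h import *
s=st();toline(-1,.0,s);p=shot('wrist','w48.png')
E
```

```text
clock: 26.48
tool_pos: [0.655, -0.1616, 0.0332]
ee_rot: [0.439, 0.519, -0.512, 0.526]
contact_force: [-18.5, -0.7, 10.3]
finger_gap: 0.0236
t 26.48 tcp [ 0.655  -0.1616  0.0332] gap 0.0236 F [-18.5  -0.7  10.3]
x [-0.062 -0.083 -0.995] y [ 0.993  0.091 -0.07 ] z [ 0.096 -0.992  0.076]
pin shoulder [ 0.6778 -0.158   0.0537] tip [ 0.7335 -0.1524  0.0559] dir yaw 5.7 pitch 2.2
lug frame: x -0.2 lat 0.2 z -1.3  tip lat 0.2 tip z 0.9
tool shift cm [-0.13  0.01  0.03]
```

View pics/w48.png

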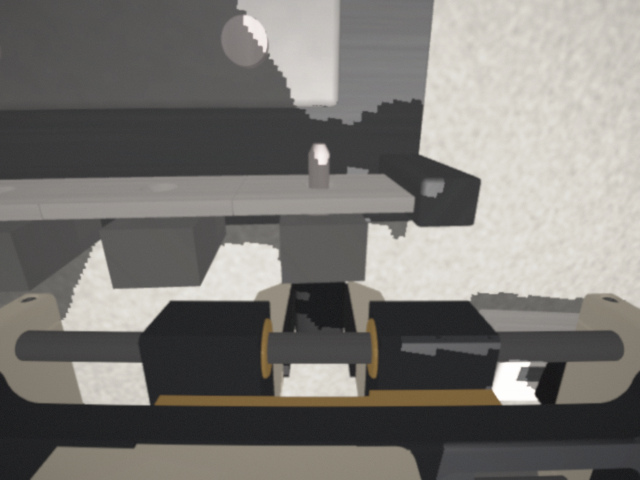

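```bash
python3 -m pendant '[[[0,0,0,0,120],[0,0,0,0,120],[0,0,0,0,120],[-1,-0.5,0,0,120],[-3,-1,-0.5,0,120],[-3,-2,-1,0,120],[-2,-3,-1.5,0,120],[0,-3,-2,0,120],[0,-3,-2,0,120],[0,-1,-0.5,0,120],[0,0,0,0,120]]]' 20
python3 - <<'E'
from h import *
s=st();p=shot('wrist','w49.png'); print('pin1',[(np.round(a['xy']).tolist(),round(a['score'],2)) for a in bot.place_of(p,'pin1')])
E
```

```text
clock: 27.45
tool_pos: [0.5187, -0.0889, 0.134]
ee_rot: [0.441, 0.517, -0.51, 0.528]
contact_force: [-0.5, -0.3, -0.0]
finger_gap: 0.0488
t 27.45 tcp [ 0.5187 -0.0889  0.134 ] gap 0.0488 F [-0.5 -0.3 -0. ]
x [-0.053 -0.083 -0.995] y [ 0.994  0.092 -0.061] z [ 0.096 -0.992  0.077]
pin1 [([389.0, 380.0], 0.92), ([94.0, 217.0], 0.67), ([203.0, 219.0], 0.67), ([335.0, 224.0], 0.65), ([440.0, 16.0], 0.63), ([278.0, 336.0], 0.42)]
```

View pics/w49.png

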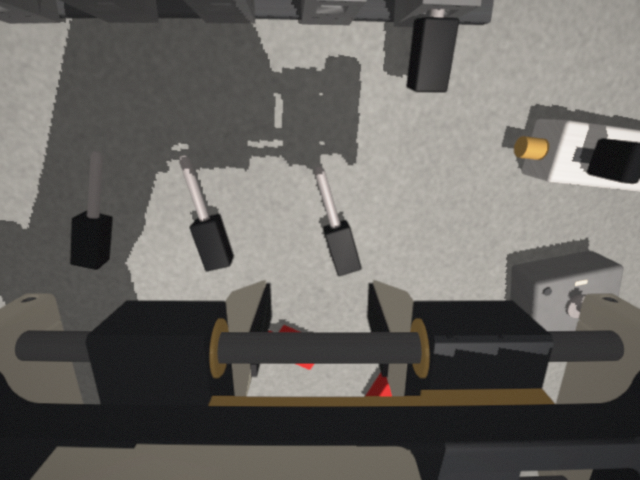

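Run:
```python
from h import *
p=shot('wrist');st()
crop(p,290,380,150,290,4,'w50c.png',1.3); crop(p,380,480,0,110,5,'w50d.png',1.5)
```

```text
t 27.6 tcp [ 0.522  -0.0906  0.1335] gap 0.0486 F [-0.2  0.6 -0. ]
x [-0.052 -0.084 -0.995] y [ 0.994  0.09  -0.059] z [ 0.094 -0.992  0.078]
```

View pics/w50c.png

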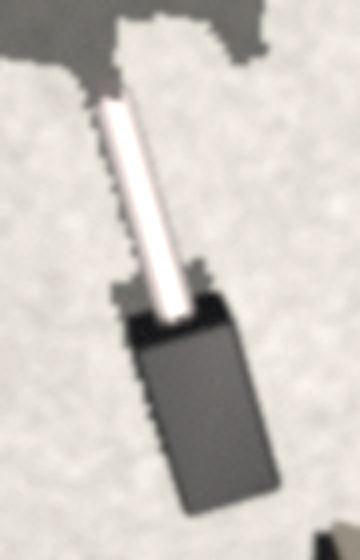

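View pics/w50d.png

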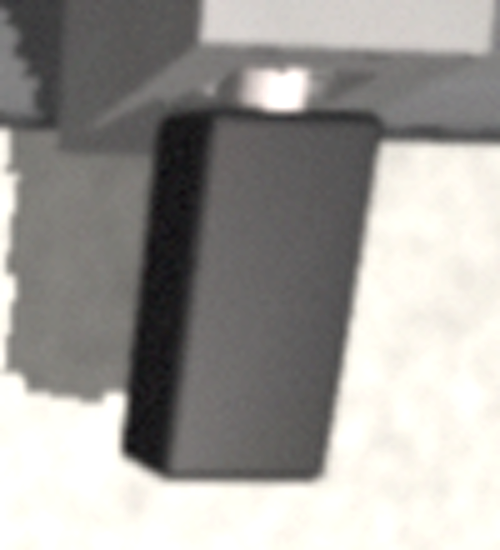

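Run:
```python
from h import *
p=shot('wrist');s=st()
pin(p,None,(333.7,229.5),(318,174.5),s=s); print('tail',atz(p,(290+234/4,150+500/4),.024))
```

```text
t 27.65 tcp [ 0.5221 -0.091   0.1331] gap 0.0486 F [ 0.2 -0.3 -0.3]
x [-0.052 -0.084 -0.995] y [ 0.994  0.089 -0.06 ] z [ 0.094 -0.992  0.078]
shoulder [ 0.5131 -0.114   0.012 ] rodlen 0.0521 yaw 21.3 tool y yaw 5.1
head centre [ 0.4926 -0.122   0.012 ] rel [12.46 -2.49  1.85]
tail [ 0.47393912 -0.13067908  0.024     ]
```

```bash
python3 -m pendant '[[[0,-1,0.8,-6,120],[1,-1,0.8,-6,120],[2,-0.4,0.3,-4,120],[2,0,0,0,120],[1.5,0,0,0,120],[0,0,0,0,120]]]' 20
python3 - <<'E'
from h import *
s=st(); print(rel([.494,-.122,.012],s)); p=shot('wrist','w51.png')
E
```

```text
clock: 28.15
tool_pos: [0.5073, -0.1258, 0.0692]
ee_rot: [0.362, 0.581, -0.43, 0.589]
contact_force: [-0.8, -0.4, -0.1]
finger_gap: 0.0483
t 28.15 tcp [ 0.5073 -0.1258  0.0692] gap 0.0483 F [-0.8 -0.4 -0.1]
x [-0.045 -0.086 -0.995] y [ 0.927  0.368 -0.074] z [ 0.372 -0.926  0.063]
[ 5.72 -0.67 -1.21]
```

View pics/w51.png

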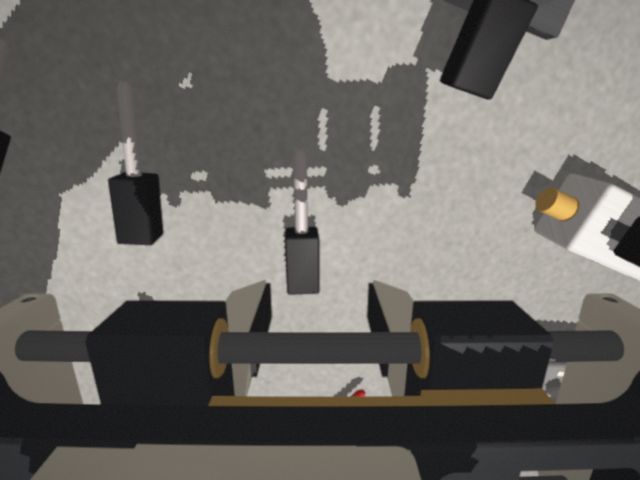

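```bash
python3 -m pendant '[[[1,-0.6,-1,0,120],[2,-0.1,-0.2,0,120],[2,0,0,0,120],[0.8,0,0,0,120],[0,0,0,0,120]]]' 20
python3 - <<'E'
from h import *
s=st(); print(rel([.494,-.122,.012],s)); p=shot('wrist','w52.png');crop(p,260,380,130,320,3,'w52c.png')
E
```

```text
clock: 28.62
tool_pos: [0.5029, -0.1246, 0.0141]
ee_rot: [0.364, 0.577, -0.43, 0.591]
contact_force: [1.2, -0.5, 0.6]
finger_gap: 0.0489
t 28.62 tcp [ 0.5029 -0.1246  0.0141] gap 0.0489 F [ 1.2 -0.5  0.6]
x [-0.035 -0.088 -0.996] y [ 0.929  0.365 -0.065] z [ 0.369 -0.927  0.069]
[ 0.21 -0.72 -0.59]
```

View pics/w52c.png

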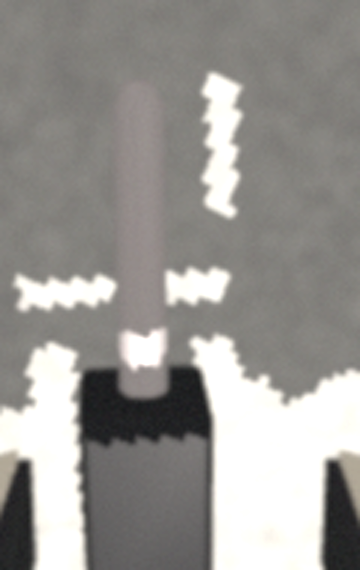

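Run:
```python
from h import *
p=shot('wrist');s=st()
pin(p,None,(308.3,259.5),(307.3,157.3),s=s)
```

```text
t 28.72 tcp [ 0.5037 -0.1246  0.0153] gap 0.0489 F [0.1 0.2 0.4]
x [-0.033 -0.088 -0.996] y [ 0.929  0.365 -0.063] z [ 0.369 -0.927  0.07 ]
shoulder [ 0.5134 -0.1141  0.012 ] rodlen 0.0561 yaw 21.6 tool y yaw 21.4
head centre [ 0.4929 -0.1222  0.012 ] rel [ 0.35 -0.89 -0.65]
```

```bash
python3 -m pendant '[[[0.8,-0.8,-0.6,0,120],[1,-0.2,-0.1,0,120],[0.5,0,0,0,120],[0.1,0,0,0,120]]]' 20
python3 - <<'E'
from h import *
s=st(); print(rel([.4929,-.1222,.012],s))
E
```

```text
clock: 29.05
tool_pos: [0.4968, -0.1246, -0.0049]
ee_rot: [0.366, 0.573, -0.428, 0.595]
contact_force: [-0.9, 0.2, -0.7]
finger_gap: 0.0485
t 29.05 tcp [ 0.4968 -0.1246 -0.0049] gap 0.0485 F [-0.9  0.2 -0.7]
x [-0.024 -0.089 -0.996] y [ 0.929  0.365 -0.055] z [ 0.368 -0.927  0.074]
[-1.7  -0.37 -0.24]
```

```bash
python3 -m pendant '[[[0.2,-0.3,-0.2,0,150],[0.1,0,0,0,200],[0,0,0,0,230],[0,0,0,0,230],[0,0,0,0,230],[0,0,0,0,230]]]' 35
python3 - <<'E'
from h import *
p=shot('wrist','w53.png');s=st(); print(rel([.4929,-.1222,.012],s)); crop(p,260,380,130,320,3,'w53c.png')
E
```

```text
clock: 29.55
tool_pos: [0.4952, -0.1244, -0.0069]
ee_rot: [0.367, 0.572, -0.428, 0.596]
contact_force: [-0.4, -0.1, -0.7]
finger_gap: 0.0233
t 29.6 tcp [ 0.4952 -0.1245 -0.0069] gap 0.0234 F [-0.3  1.  -0.3]
x [-0.021 -0.09  -0.996] y [ 0.93   0.365 -0.053] z [ 0.368 -0.927  0.076]
[-1.9  -0.23 -0.15]
```

View pics/w53c.png

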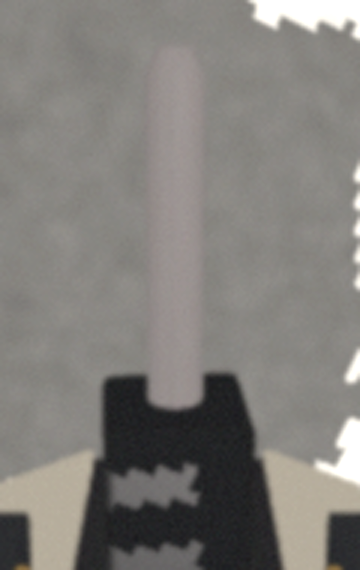

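```bash
python3 - <<'E'
from h import *
p=shot('wrist')
a=atz(p,(318.7,265),.0165);b=atz(p,(318.3,145),.012);print(a,b,np.linalg.norm(b[:2]-a[:2])); a[2]=.012; grab(a); pinnow()
E
python3 -m pendant '[[[-1,0,0,0,230],[-3,0,0,0,230],[-3,0,0,0,230],[-2,1,0,5,230],[-1.5,2,0,5,230],[-1,2,0,5,230],[-0.5,2,-0.2,1,230],[0,1,-0.1,0,230],[0,0,0,0,230],[0,0,0,0,230]]]' 35
python3 - <<'E'
from h import *
p=shot('wrist','w54.png');s=st(); toline(0,.075,s);
for a in bot.place_of(p,'lug1'): print(np.round(a['xy'],1),round(a['score'],2),atz(p,a['xy'],.055).round(4))
for i in (-1,0,1,2,3): print(lug(i).round(4),end=' ')
E
```

```text
[ 0.51455224 -0.11444091  0.0165    ] [ 0.56622397 -0.09412507  0.012     ] 0.05552207916517458
S_tool [-0.0202  0.0207 -0.0007] D_tool [-0.053  0.999 -0.   ]
pin shoulder [ 0.5146 -0.1144  0.012 ] tip [ 0.5666 -0.0938  0.012 ] dir yaw 21.6 pitch -0.0
clock: 30.48
tool_pos: [0.5765, -0.0925, 0.1208]
ee_rot: [0.451, 0.504, -0.507, 0.535]
contact_force: [0.3, -0.6, -0.9]
finger_gap: 0.0236
t 30.53 tcp [ 0.5763 -0.0924  0.1207] gap 0.0235 F [ 0.4 -0.2  0.3]
x [-0.022 -0.087 -0.996] y [ 0.996  0.08  -0.029] z [ 0.082 -0.993  0.085]
pin shoulder [ 0.5973 -0.0884  0.1402] tip [ 0.6531 -0.0836  0.1415] dir yaw 4.8 pitch 1.4
lug frame: x -73.3 lat 7.5 z 85.2  tip lat 6.6 tip z 86.5
tool shift cm [8.55 0.09 0.03]
[419.4 106.6] 0.86 [ 0.6781 -0.1575  0.055 ]
[ 96.5 113. ] 0.74 [0.6571 0.0518 0.055 ]
[209.2 108.5] 0.71 [ 0.6651 -0.0189  0.055 ]
[313.7 109.4] 0.62 [ 0.67   -0.0863  0.055 ]
[ 0.678  -0.1581  0.055 ] [ 0.671  -0.0885  0.055 ] [ 0.664  -0.0189  0.055 ] [0.657  0.0508 0.055 ] [0.65   0.1204 0.055 ]
```

View pics/w54.png

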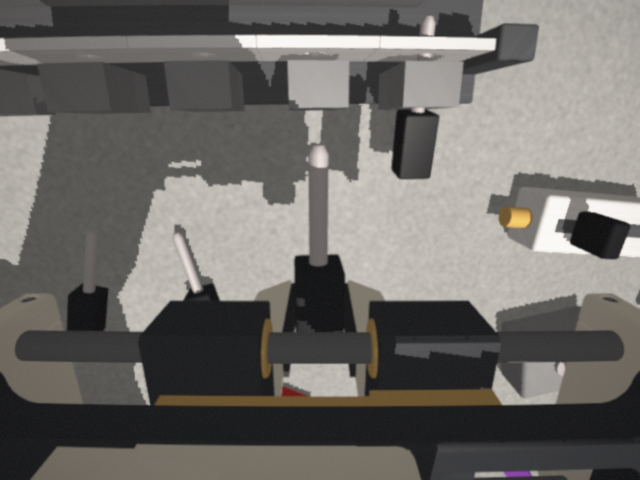

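```bash
python3 -m pendant '[[[2,0,0,-1,230],[2.5,0,0,0,230],[2,0,0,0,230],[1.3,0,0,0,230],[0.3,0,0,0,230]]]' 35
python3 - <<'E'
from h import *
p=shot('wrist','w55.png');s=st(); toline(0,.065,s);
for a in bot.place_of(p,'lug1'): print(np.round(a['xy'],1),round(a['score'],2),atz(p,a['xy'],.055).round(4))
crop(p,250,390,40,180,4,'w55c.png',1.5)
E
```

```text
clock: 31.0
tool_pos: [0.569, -0.102, 0.0382]
ee_rot: [0.446, 0.509, -0.503, 0.538]
contact_force: [0.9, -0.9, -0.6]
finger_gap: 0.0235
t 31.05 tcp [ 0.5687 -0.1022  0.0383] gap 0.0238 F [-1.  -0.  -1.2]
x [-0.025 -0.087 -0.996] y [ 0.995  0.095 -0.033] z [ 0.098 -0.992  0.085]
pin shoulder [ 0.5898 -0.0978  0.0577] tip [ 0.6455 -0.0922  0.0588] dir yaw 5.7 pitch 1.1
lug frame: x -81.7 lat -1.1 z 2.7  tip lat -1.1 tip z 3.8
tool shift cm [ 0.2   1.68 -0.14]
[314.8  79.7] 0.96 [ 0.6716 -0.0884  0.055 ]
[472.7  82.4] 0.66 [ 0.6783 -0.158   0.055 ]
```

View pics/w55c.png

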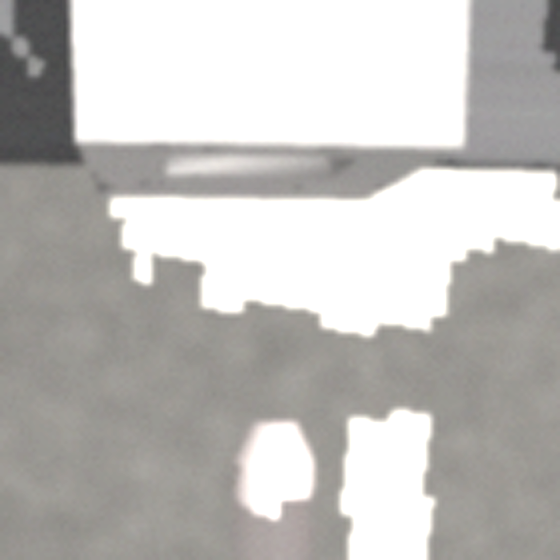

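```bash
python3 -m pendant '[[[0.35,0.3,-0.1,0,230],[0,1,0,0,230],[-0.03,1,0,0,230]]]' 35
python3 - <<'E'
from h import *
s=st(); toline(0,.04,s)
E
```

```text
clock: 31.35
tool_pos: [0.5925, -0.0999, 0.0377]
ee_rot: [0.447, 0.508, -0.503, 0.538]
contact_force: [0.1, 0.1, -0.4]
finger_gap: 0.0237
t 31.35 tcp [ 0.5925 -0.0999  0.0377] gap 0.0237 F [ 0.1  0.1 -0.4]
x [-0.022 -0.088 -0.996] y [ 0.995  0.094 -0.031] z [ 0.096 -0.992  0.085]
pin shoulder [ 0.6136 -0.0955  0.0571] tip [ 0.6693 -0.09    0.0583] dir yaw 5.6 pitch 1.3
lug frame: x -57.9 lat -1.2 z 2.1  tip lat -1.3 tip z 3.3
tool shift cm [ 0.14  1.79 -0.15]
```

```bash
python3 -m pendant '[[[0.4,0,-0.2,0,230],[0.05,0.6,0,0,230]]]' 35
python3 - <<'E'
from h import *
s=st(); toline(0,.04,s)
E
```

```text
clock: 31.52
tool_pos: [0.6012, -0.0971, 0.0343]
ee_rot: [0.448, 0.507, -0.502, 0.539]
contact_force: [-1.6, 0.2, -0.7]
finger_gap: 0.0242
t 31.52 tcp [ 0.6012 -0.0971  0.0343] gap 0.0242 F [-1.6  0.2 -0.7]
x [-0.018 -0.088 -0.996] y [ 0.995  0.094 -0.027] z [ 0.096 -0.992  0.085]
pin shoulder [ 0.6222 -0.0928  0.0538] tip [ 0.6779 -0.0872  0.0553] dir yaw 5.7 pitch 1.5
lug frame: x -49.0 lat 0.7 z -1.2  tip lat 0.6 tip z 0.3
tool shift cm [-0.14  0.9   0.07]
```

```bash
python3 -m pendant '[[[-0.05,1,0.05,0,230],[-0.05,1.2,0,0,230],[-0.05,1.2,0,0,230]]]' 35
python3 - <<'E'
from h import *
s=st(); toline(0,.0,s)
E
```

```text
clock: 31.77
tool_pos: [0.6361, -0.0938, 0.0356]
ee_rot: [0.448, 0.507, -0.502, 0.539]
contact_force: [0.3, 0.5, -0.2]
finger_gap: 0.0235
t 31.77 tcp [ 0.6361 -0.0938  0.0356] gap 0.0235 F [ 0.3  0.5 -0.2]
x [-0.019 -0.087 -0.996] y [ 0.995  0.095 -0.027] z [ 0.097 -0.992  0.085]
pin shoulder [ 0.657  -0.0894  0.0551] tip [ 0.7127 -0.0839  0.0565] dir yaw 5.7 pitch 1.5
lug frame: x -14.0 lat 0.5 z 0.1  tip lat 0.4 tip z 1.5
tool shift cm [-0.02  1.4   0.04]
```

```bash
python3 -m pendant '[[[0,1,0,0,230],[0,0.6,0,0,230],[0,0.4,0,0,230],[0,0.3,0,0,230]]]' 35
python3 - <<'E'
from h import *
s=st(); toline(0,.0,s)
E
```

```text
clock: 32.1
tool_pos: [0.6502, -0.0923, 0.0337]
ee_rot: [0.442, 0.512, -0.508, 0.533]
contact_force: [-5.1, 0.3, 3.4]
finger_gap: 0.0237
t 32.1 tcp [ 0.6502 -0.0923  0.0337] gap 0.0237 F [-5.1  0.3  3.4]
x [-0.041 -0.089 -0.995] y [ 0.994  0.092 -0.05 ] z [ 0.096 -0.992  0.084]
pin shoulder [ 0.6716 -0.0879  0.0527] tip [ 0.7273 -0.0824  0.0529] dir yaw 5.6 pitch 0.2
lug frame: x 0.7 lat 0.6 z -2.3  tip lat 0.4 tip z -2.1
tool shift cm [-0.22 -0.08  0.08]
```

```bash
python3 -m pendant '[[[0,0.1,0,0,120],[0,0,0,0,120],[0,0,0,0,120],[0,0,0,0,120],[0,0,0,0,120]]]' 20;  python3 - <<'E'
from h import *
p=shot('wrist','w56.png');st()
E
```

```text
clock: 32.52
tool_pos: [0.652, -0.0918, 0.034]
ee_rot: [0.442, 0.512, -0.508, 0.533]
contact_force: [-0.2, 0.3, 0.1]
finger_gap: 0.0479
t 32.57 tcp [ 0.6521 -0.0918  0.0341] gap 0.0485 F [ 0.3 -0.5  0.3]
x [-0.041 -0.089 -0.995] y [ 0.994  0.093 -0.049] z [ 0.097 -0.992  0.084]
```

View pics/w56.png

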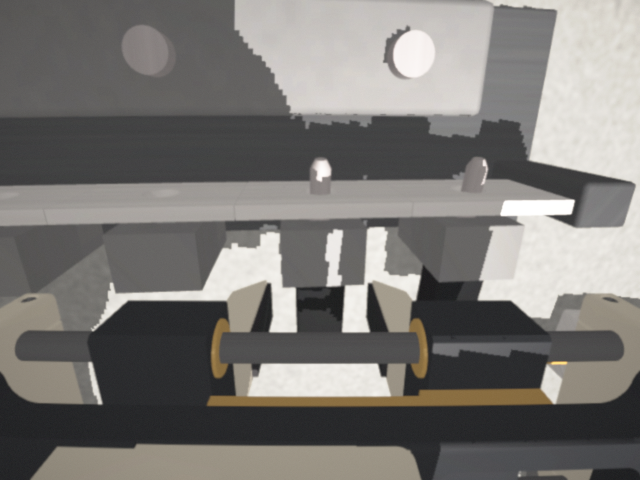

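```bash
python3 -m pendant '[[[-2,0,0,0,120],[-3,0,0,0,120],[-3,0,-0.3,0,120],[-1.5,-2,-1.5,0,120],[0,-3,-2,0,120],[0,-3,-2,0,120],[0,-3.5,-2,0,120],[0,-2.5,-2,0,120],[0,-0.5,-0.5,0,120],[0,0,0,0,120]]]' 20;  python3 - <<'E'
from h import *
p=shot('wrist','w57.png');st();print('pin1',[(np.round(a['xy']).tolist(),round(a['score'],2)) for a in bot.place_of(p,'pin1')])
E
```

```text
clock: 33.4
tool_pos: [0.4988, 0.0077, 0.132]
ee_rot: [0.445, 0.509, -0.506, 0.535]
contact_force: [-0.3, -0.1, -0.5]
finger_gap: 0.0487
t 33.45 tcp [0.4995 0.0075 0.132 ] gap 0.0481 F [-0.1  1.1  0.2]
x [-0.032 -0.089 -0.996] y [ 0.995  0.091 -0.04 ] z [ 0.094 -0.992  0.085]
pin1 [([70.0, 211.0], 0.94), ([202.0, 204.0], 0.9), ([474.0, 7.0], 0.88), ([314.0, 208.0], 0.82), ([576.0, 10.0], 0.79), ([374.0, 330.0], 0.58)]
```

View pics/w57.png

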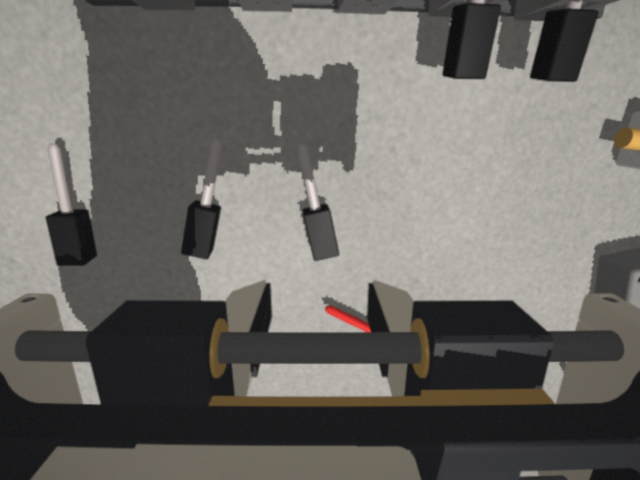

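Run:
```python
from h import *
p=shot('wrist');st()
crop(p,280,370,130,270,4,'w58c.png',1.5); crop(p,420,620,0,100,4,'w58d.png',1.5)
```

```text
t 33.55 tcp [0.5016 0.0058 0.132 ] gap 0.0487 F [-0.3 -0.2  0.6]
x [-0.031 -0.089 -0.996] y [ 0.995  0.088 -0.039] z [ 0.091 -0.992  0.086]
```

View pics/w58c.png

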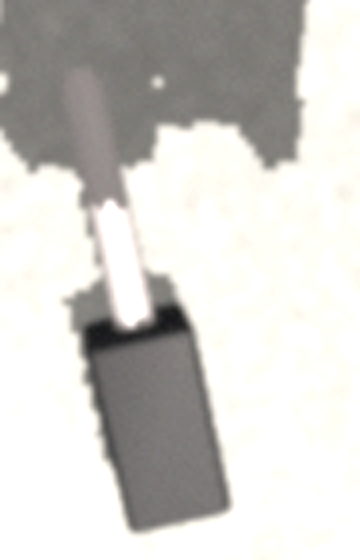

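View pics/w58d.png

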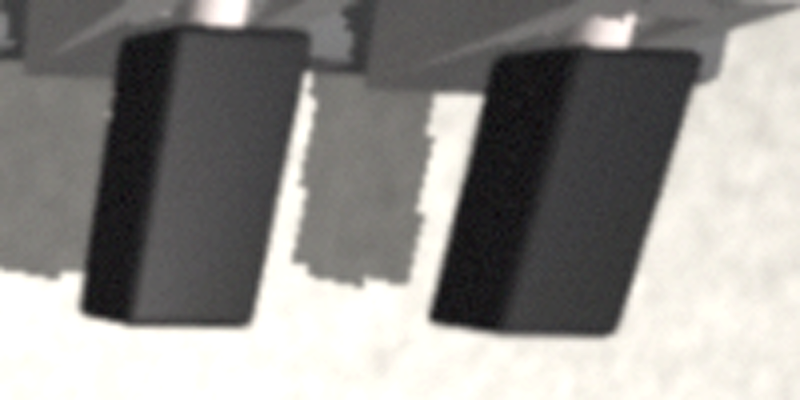

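Run:
```python
from h import *
p=shot('wrist');s=st()
pin(p,None,(280+132/4,130+325/4),(280+80/4,130+72/4),s=s); print('tail3',atz(p,(280+182/4,130+522/4),.024))
for i,f,t in [(0,(481,7.5),(468,81)),(-1,(580,12.5),(560,82.5))]:
    F=atz(p,f,.067);T=atz(p,t,.067);M=lug(i)
    print(i,'front x',((F-M)@AX*1000).round(1),'lat',((F-M)@LAT*1000).round(1),'tail x',((T-M)@AX*1000).round(1),'lat',((T-M)@LAT*1000).round(1))
```

```text
t 33.6 tcp [0.5018 0.0053 0.1318] gap 0.0488 F [ 0.1 -0.2 -1.1]
x [-0.031 -0.09  -0.996] y [ 0.995  0.087 -0.039] z [ 0.09  -0.992  0.086]
shoulder [0.5114 0.0021 0.012 ] rodlen 0.0554 yaw 16.2 tool y yaw 5.0
head centre [ 0.4903 -0.004   0.012 ] rel [12.04 -0.76 -0.22]
tail3 [ 0.47006173 -0.01183069  0.024     ]
0 front x -5.6 lat 2.0 tail x -48.5 lat 5.1
-1 front x -6.0 lat 3.4 tail x -48.6 lat 8.5
```

```bash
python3 -m pendant '[[[1,-0.6,-0.2,-6,120],[2,-0.4,-0.3,-5,120],[2.5,0,-0.2,0,120],[2.5,0,-0.2,0,120],[2,0,0,0,120],[1,0,0,0,120],[0,0,0,0,120]]]' 20
python3 - <<'E'
from h import *
p=shot('wrist','w59.png');s=st(); print(rel([.491,-.0045,.012],s)); crop(p,250,390,130,330,3,'w59c.png')
E
```

```text
clock: 34.18
tool_pos: [0.5, -0.0048, 0.0188]
ee_rot: [0.396, 0.55, -0.455, 0.578]
contact_force: [0.1, -0.1, -0.1]
finger_gap: 0.0488
t 34.23 tcp [ 0.5005 -0.0049  0.0196] gap 0.0485 F [0.4 0.1 0.4]
x [-0.019 -0.091 -0.996] y [ 0.961  0.272 -0.043] z [ 0.275 -0.958  0.083]
[ 0.77 -0.87 -0.36]
```

View pics/w59c.png

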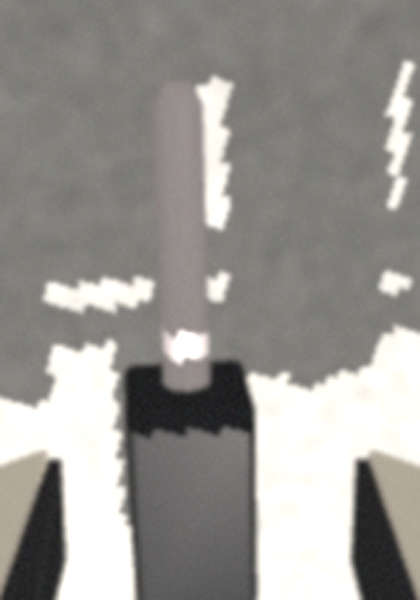

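```bash
python3 - <<'E'
from h import *
p=shot('wrist');s=st(); pin(p,None,(312,258.5),(309.3,158.3),s=s)
E
python3 -m pendant '[[[1,-0.8,-0.4,-1.5,120],[1.2,-0.2,-0.1,0,120],[0.8,0,0,0,120],[0.1,0,0,0,120]]]' 20
python3 - <<'E'
from h import *
s=st(); print(rel([.491,-.0045,.012],s))
E
```

```text
t 34.28 tcp [ 0.5012 -0.0044  0.0207] gap 0.0486 F [ 1.1 -0.4  0.2]
x [-0.017 -0.091 -0.996] y [ 0.961  0.273 -0.041] z [ 0.275 -0.958  0.083]
shoulder [0.5107 0.002  0.012 ] rodlen 0.0565 yaw 17.1 tool y yaw 15.8
head centre [ 0.4896 -0.0045  0.012 ] rel [ 0.89 -1.08 -0.38]
clock: 34.62
tool_pos: [0.4967, -0.0052, -0.0061]
ee_rot: [0.391, 0.552, -0.445, 0.586]
contact_force: [-0.2, 0.5, -0.3]
finger_gap: 0.0484
t 34.62 tcp [ 0.4967 -0.0052 -0.0061] gap 0.0484 F [-0.2  0.5 -0.3]
x [-0.006 -0.09  -0.996] y [ 0.954  0.298 -0.032] z [ 0.299 -0.95   0.084]
[-1.8  -0.58 -0.09]
```

```bash
python3 -m pendant '[[[0.1,-0.5,-0.1,0,130],[0.1,-0.1,0,0,200],[0,0,0,0,230],[0,0,0,0,230],[0,0,0,0,230],[0,0,0,0,230]]]' 35
python3 - <<'E'
from h import *
p=shot('wrist','w60.png');s=st(); print(rel([.491,-.0045,.012],s)); crop(p,260,380,130,320,3,'w60c.png')
E
```

```text
clock: 35.12
tool_pos: [0.4939, -0.006, -0.0047]
ee_rot: [0.393, 0.55, -0.444, 0.588]
contact_force: [-0.6, 0.1, -0.8]
finger_gap: 0.0233
t 35.17 tcp [ 0.494  -0.006  -0.0047] gap 0.0231 F [ 1.  -0.6 -1.2]
x [ 0.    -0.089 -0.996] y [ 0.954  0.297 -0.026] z [ 0.298 -0.951  0.085]
[-1.68 -0.28 -0.09]
```

View pics/w60c.png

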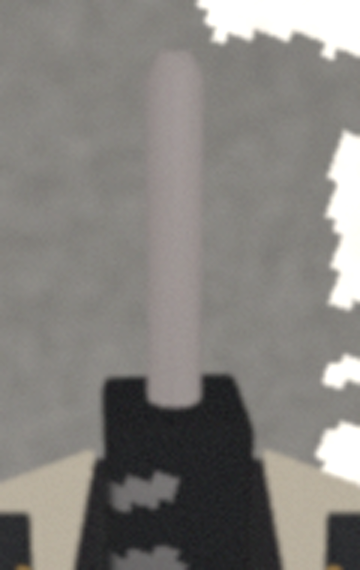

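```bash
python3 - <<'E'
from h import *
p=shot('wrist')
a=atz(p,(318.3,265),.0165);b=atz(p,(318,147.3),.012);print(a,b,np.linalg.norm(b[:2]-a[:2])); a[2]=.012; grab(a)
E
python3 -m pendant '[[[-1,0,0,0,230],[-3,0,0,0,230],[-3,0,0.5,0,230],[-2,1,1,5,230],[-1,2,1,5,230],[-1,2,1,2,230],[-0.5,1.8,0.8,0,230],[0,0.2,0,0,230],[0,0,0,0,230],[0,0,0,0,230]]]' 35
python3 - <<'E'
from h import *
p=shot('wrist','w61.png');s=st(); toline(1,.070,s);
for a in bot.place_of(p,'lug1'): print(np.round(a['xy'],1),round(a['score'],2),atz(p,a['xy'],.055).round(4))
E
```

```text
[0.51217221 0.0022649  0.0165    ] [0.56523365 0.01862991 0.012     ] 0.055527738852349594
S_tool [-0.0175  0.0195 -0.001 ] D_tool [-0.026  1.     0.   ]
clock: 36.05
tool_pos: [0.5705, -0.0255, 0.1221]
ee_rot: [0.454, 0.5, -0.502, 0.541]
contact_force: [-0.3, 0.6, -2.0]
finger_gap: 0.0231
t 36.1 tcp [ 0.57   -0.0252  0.1218] gap 0.0235 F [ 0.4 -0.3 -0.8]
x [-0.004 -0.088 -0.996] y [ 0.996  0.085 -0.012] z [ 0.086 -0.992  0.087]
pin shoulder [ 0.5894 -0.021   0.1389] tip [ 0.6452 -0.0162  0.1397] dir yaw 5.0 pitch 0.8
lug frame: x -74.5 lat 5.3 z 83.9  tip lat 4.6 tip z 84.7
tool shift cm [ 8.4   0.56 -0.21]
[414.1 110.8] 0.93 [ 0.6708 -0.0879  0.055 ]
[ 98.1 111. ] 0.79 [0.6529 0.1193 0.055 ]
[205.1 110.7] 0.7 [0.6584 0.0517 0.055 ]
[508.6 113.2] 0.69 [ 0.676  -0.1569  0.055 ]
[310.2 111.7] 0.64 [ 0.6637 -0.0169  0.055 ]
```

View pics/w61.png

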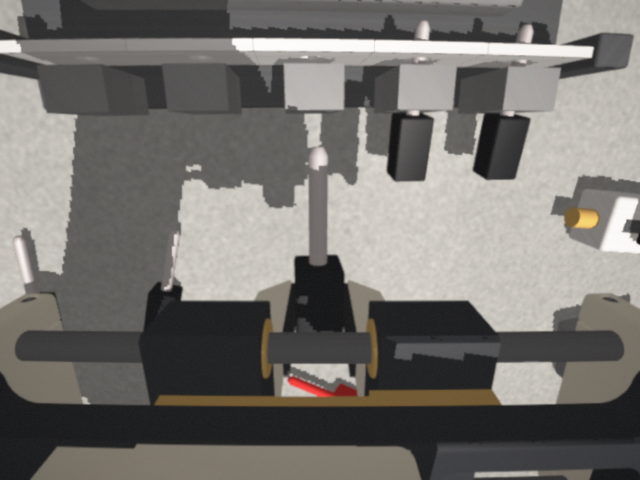

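```bash
python3 -m pendant '[[[2,0.3,-0.3,-1,230],[2.5,0.2,0,0,230],[2,0,0,0,230],[1.4,0,0,0,230],[0.3,0,0,0,230]]]' 35
python3 - <<'E'
from h import *
p=shot('wrist','w62.png');s=st(); toline(1,.065,s);
for a in bot.place_of(p,'lug1'): print(np.round(a['xy'],1),round(a['score'],2),atz(p,a['xy'],.055).round(4))
crop(p,250,390,40,180,4,'w62c.png',1.5)
E
```

```text
clock: 36.57
tool_pos: [0.5691, -0.0262, 0.0364]
ee_rot: [0.447, 0.508, -0.496, 0.544]
contact_force: [-1.1, -0.1, -1.2]
finger_gap: 0.0238
t 36.62 tcp [ 0.5688 -0.0261  0.0366] gap 0.0234 F [-0.7  0.5 -2.7]
x [-0.009 -0.086 -0.996] y [ 0.994  0.107 -0.018] z [ 0.108 -0.99   0.085]
pin shoulder [ 0.5882 -0.0216  0.0535] tip [ 0.6439 -0.0155  0.054 ] dir yaw 6.3 pitch 0.5
lug frame: x -75.7 lat 4.9 z -1.5  tip lat 5.4 tip z -1.0
tool shift cm [-0.12  1.06  0.51]
[329.7  97.3] 0.94 [ 0.6649 -0.0185  0.055 ]
[480.7 104.9] 0.94 [ 0.67   -0.0868  0.055 ]
[163.1  93.6] 0.82 [0.6587 0.0509 0.055 ]
[623.6 105.3] 0.63 [ 0.679  -0.1583  0.055 ]
```

View pics/w62c.png

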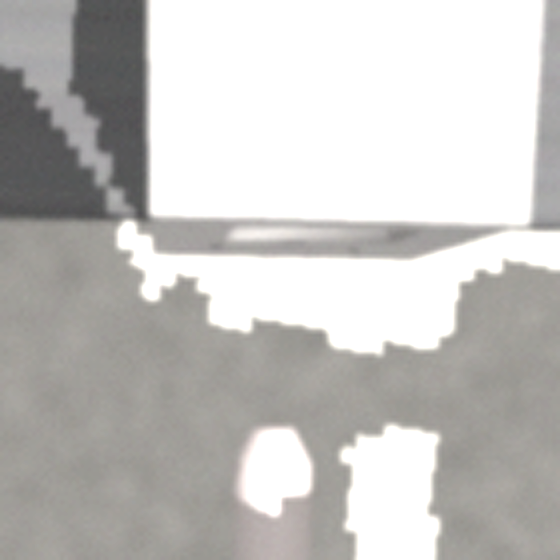

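```bash
python3 -m pendant '[[[-0.1,0.4,0.5,0.5,230],[0,0.8,0.05,0,230]]]' 35
python3 - <<'E'
from h import *
s=st(); toline(1,.06,s)
E
```

```text
clock: 36.83
tool_pos: [0.5818, -0.0302, 0.0404]
ee_rot: [0.45, 0.505, -0.499, 0.542]
contact_force: [-0.0, 0.4, -0.8]
finger_gap: 0.0236
t 36.83 tcp [ 0.5818 -0.0302  0.0404] gap 0.0236 F [-0.   0.4 -0.8]
x [-0.008 -0.086 -0.996] y [ 0.995  0.098 -0.016] z [ 0.099 -0.991  0.085]
pin shoulder [ 0.6013 -0.0258  0.0574] tip [ 0.657  -0.0202  0.058 ] dir yaw 5.8 pitch 0.6
lug frame: x -63.1 lat -0.7 z 2.4  tip lat -0.6 tip z 3.0
tool shift cm [ 0.23  0.31 -0.09]
```

```bash
python3 -m pendant '[[[0.3,0.4,-0.1,0,230],[0.05,0.8,0,0,230]]]' 35
python3 - <<'E'
from h import *
s=st(); toline(1,.0,s)
E
```

```text
clock: 37.0
tool_pos: [0.5968, -0.0284, 0.0389]
ee_rot: [0.451, 0.504, -0.498, 0.543]
contact_force: [-0.2, -0.3, -1.8]
finger_gap: 0.023
t 37.0 tcp [ 0.5968 -0.0284  0.0389] gap 0.023 F [-0.2 -0.3 -1.8]
x [-0.003 -0.086 -0.996] y [ 0.995  0.098 -0.012] z [ 0.098 -0.992  0.085]
pin shoulder [ 0.6162 -0.0241  0.0559] tip [ 0.6719 -0.0185  0.0568] dir yaw 5.7 pitch 0.8
lug frame: x -48.1 lat -0.4 z 0.9  tip lat -0.4 tip z 1.8
tool shift cm [ 0.03  4.81 -0.05]
```

```bash
python3 -m pendant '[[[0.1,1,0,0,230],[0,1.2,0,0,230],[-0.02,1.2,0,0,230]]]' 35
python3 - <<'E'
from h import *
s=st(); toline(1,.0,s)
E
```

```text
clock: 37.25
tool_pos: [0.6348, -0.0248, 0.0396]
ee_rot: [0.452, 0.503, -0.497, 0.544]
contact_force: [-0.2, 1.0, -1.1]
finger_gap: 0.0236
t 37.25 tcp [ 0.6348 -0.0248  0.0396] gap 0.0236 F [-0.2  1.  -1.1]
x [-0.    -0.085 -0.996] y [ 0.995  0.098 -0.008] z [ 0.098 -0.992  0.085]
pin shoulder [ 0.6541 -0.0204  0.0568] tip [ 0.7098 -0.0148  0.0578] dir yaw 5.7 pitch 1.0
lug frame: x -10.0 lat -0.6 z 1.8  tip lat -0.6 tip z 2.8
tool shift cm [ 0.16  1.   -0.07]
```

```bash
python3 -m pendant '[[[0.15,0.8,0,0,230],[0,0.6,0,0,230],[0,0.5,0,0,230],[0,0.5,0,0,230]]]' 35
python3 - <<'E'
from h import *
s=st(); toline(1,.0,s)
E
```

```text
clock: 37.58
tool_pos: [0.6449, -0.0241, 0.0355]
ee_rot: [0.444, 0.511, -0.506, 0.535]
contact_force: [-14.8, 0.3, 15.4]
finger_gap: 0.0235
t 37.58 tcp [ 0.6449 -0.0241  0.0355] gap 0.0235 F [-14.8   0.3  15.4]
x [-0.035 -0.088 -0.995] y [ 0.995  0.093 -0.043] z [ 0.097 -0.992  0.084]
pin shoulder [ 0.6648 -0.0197  0.052 ] tip [ 0.7206 -0.0144  0.0511] dir yaw 5.5 pitch -1.0
lug frame: x 0.7 lat -1.0 z -3.0  tip lat -1.2 tip z -3.9
tool shift cm [-0.3  -0.09 -0.07]
```

```bash
python3 -m pendant '[[[-0.2,0.1,0,0,230],[0,0.1,0,0,120],[0,0,0,0,120],[0,0,0,0,120],[0,0,0,0,120]]]' 20;  python3 - <<'E'
from h import *
p=shot('wrist','w63.png');st()
E
python3 -m pendant '[[[-2,0,0,0,120],[-3,0,0.2,0,120],[-3,0,0.2,0,120],[-1,0,0,0,120],[0,-2,0,0,120],[0,-3,0,0,120],[0,-2,0,0,120],[0,0,0,0,120]]]' 20;  python3 - <<'E'
from h import *
p=shot('wrist','w64.png');st();crop(p,200,500,30,230,2.6,'w64c.png',1.5)
E
```

```text
clock: 38.0
tool_pos: [0.6493, -0.0233, 0.0382]
ee_rot: [0.444, 0.511, -0.506, 0.535]
contact_force: [-0.5, 0.2, 0.9]
finger_gap: 0.0452
t 38.05 tcp [ 0.6494 -0.0233  0.0382] gap 0.0476 F [0.3 0.2 0.8]
x [-0.033 -0.088 -0.996] y [ 0.995  0.094 -0.041] z [ 0.097 -0.992  0.084]
clock: 38.72
tool_pos: [0.5834, -0.0253, 0.1344]
ee_rot: [0.445, 0.51, -0.504, 0.536]
contact_force: [-1.0, 0.1, -0.3]
finger_gap: 0.0486
t 38.77 tcp [ 0.5852 -0.025   0.1346] gap 0.0489 F [-0.2  1.2 -0.3]
x [-0.027 -0.087 -0.996] y [ 0.995  0.095 -0.035] z [ 0.098 -0.992  0.084]
```

View pics/w64.png

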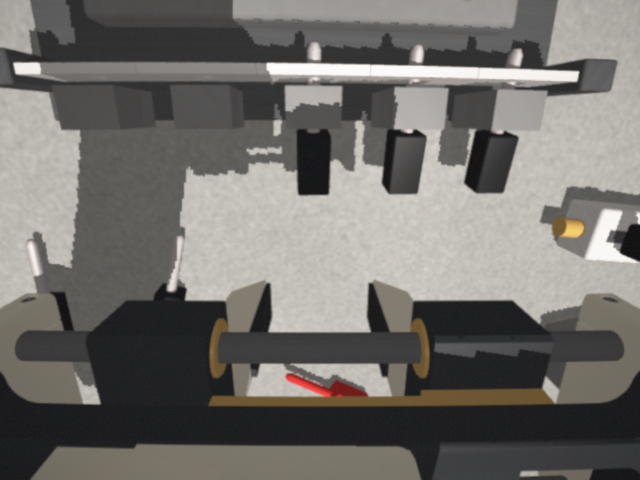

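Run:
```python
from h import *
p=shot('wrist');s=st();f=cv2.cvtColor(p['frame'],cv2.COLOR_RGB2BGR)
f=cv2.convertScaleAbs(f[20:220,250:550],alpha=1.7);f=cv2.resize(f,None,fx=2.6,fy=2.6,interpolation=2)
for i in (-1,0,1):
    M=lug(i)
    for x in (0,-.045):
        a=proj(p,[M+AX*x+LAT*w+[0,0,.012] for w in(-.012,.012)]); a=((a-[250,20])*2.6).astype(int); cv2.line(f,tuple(a[0].tolist()),tuple(a[1].tolist()),(0,0,255) if x==0 else (0,255,0),1)
    a=proj(p,[M+LAT*w+[0,0,.020] for w in(-.018,.018)]); a=((a-[250,20])*2.6).astype(int); cv2.line(f,tuple(a[0].tolist()),tuple(a[1].tolist()),(255,0,0),1)
cv2.imwrite('pics/w65.png',f)
```

```text
t 38.82 tcp [ 0.5867 -0.0247  0.1346] gap 0.0486 F [ 1.2  0.5 -1. ]
x [-0.025 -0.087 -0.996] y [ 0.995  0.095 -0.034] z [ 0.098 -0.992  0.084]
```

View pics/w65.png

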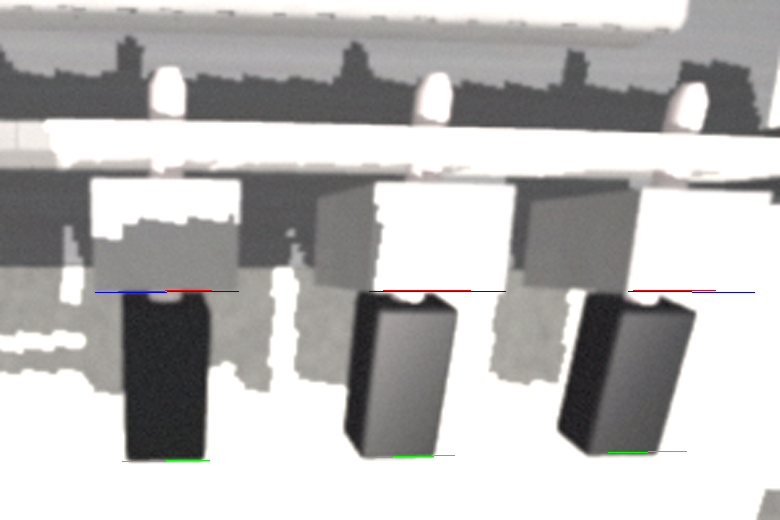

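```bash
python3 -m pendant '[[[0,-1,-2,2,120],[0,-2,-3,4,120],[0,-2,-3,4,120],[0,-2,-3,4,120],[0,-2,-2,1,120],[0,-0.5,-0.5,0,120],[0,0,0,0,120]]]' 20;  python3 - <<'E'
from h import *
p=shot('wrist','w66.png');st();print('pin1',[(np.round(a['xy']).tolist(),round(a['score'],2)) for a in bot.place_of(p,'pin1')])
E
```

```text
clock: 39.4
tool_pos: [0.5022, 0.1179, 0.1232]
ee_rot: [-0.519, -0.432, 0.567, -0.472]
contact_force: [0.0, 0.2, 0.4]
finger_gap: 0.0486
t 39.45 tcp [0.5026 0.1175 0.1232] gap 0.0486 F [-0.9  0.7 -0.8]
x [-0.015 -0.087 -0.996] y [ 0.983 -0.182  0.001] z [-0.181 -0.979  0.088]
pin1 [([513.0, 300.0], 0.81), ([206.0, 258.0], 0.77), ([626.0, 314.0], 0.5)]
```

View pics/w66.png

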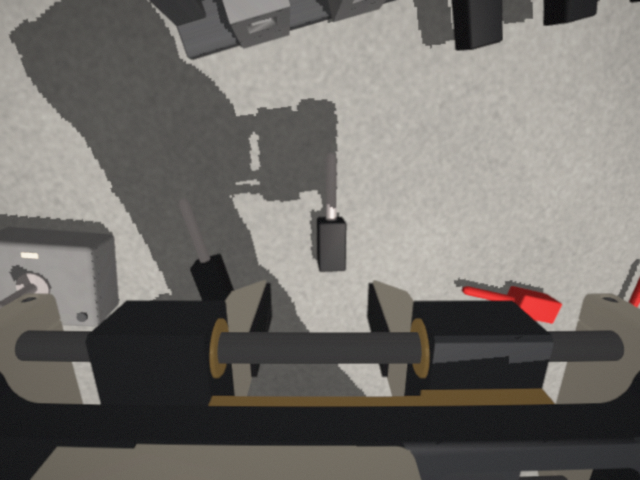

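Run:
```python
from h import *
p=shot('wrist');st()
crop(p,290,380,140,280,4,'w67c.png',1.5)
```

```text
t 39.55 tcp [0.5037 0.1143 0.1235] gap 0.049 F [0.1 0.3 0.6]
x [-0.015 -0.089 -0.996] y [ 0.982 -0.186  0.002] z [-0.186 -0.978  0.09 ]
```

View pics/w67c.png

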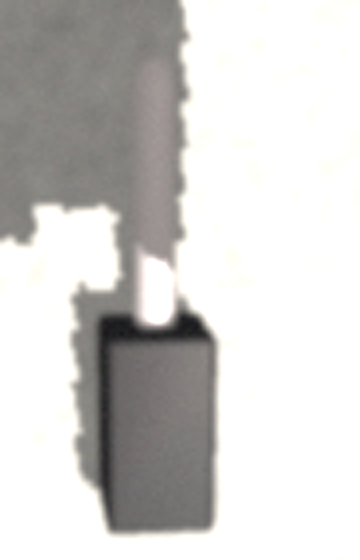

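Run:
```python
from h import *
p=shot('wrist');s=st()
pin(p,None,(329,220.5),(328.5,155.5),s=s); print('tail',atz(p,(330,272),.024))
```

```text
t 39.6 tcp [0.5037 0.1136 0.1235] gap 0.0482 F [-0.2 -0.7  0. ]
x [-0.015 -0.089 -0.996] y [ 0.982 -0.188  0.002] z [-0.187 -0.978  0.09 ]
shoulder [0.5076 0.0951 0.012 ] rodlen 0.0552 yaw -9.8 tool y yaw -10.8
head centre [0.4859 0.0988 0.012 ] rel [11.26 -1.49  0.77]
tail [0.46499279 0.10331569 0.024     ]
```

```bash
python3 -m pendant '[[[1,-0.7,0.3,-1,120],[2,-0.6,0.3,0,120],[2.5,0,0,0,120],[2.5,0,0,0,120],[2,0,0,0,120],[0.5,0,0,0,120],[0,0,0,0,120]]]' 20
python3 - <<'E'
from h import *
p=shot('wrist','w68.png');s=st(); print(rel([.4855,.0990,.012],s)); crop(p,250,390,130,330,3,'w68c.png')
E
```

```text
clock: 40.18
tool_pos: [0.4996, 0.0877, 0.0186]
ee_rot: [-0.523, -0.426, 0.567, -0.473]
contact_force: [0.0, 0.0, 0.5]
finger_gap: 0.0489
t 40.23 tcp [0.4998 0.0876 0.0191] gap 0.0485 F [-0.5 -0.6  0.4]
x [-0.004 -0.091 -0.996] y [ 0.982 -0.189  0.013] z [-0.19  -0.978  0.09 ]
[ 0.6  -1.63 -0.91]
```

View pics/w68c.png

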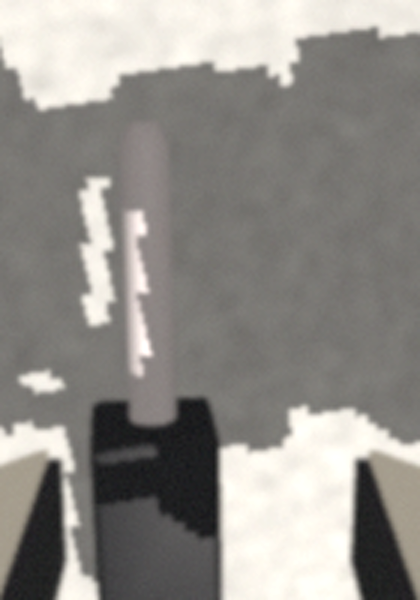

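```bash
python3 -m pendant '[[[0,-1,-0.9,-1,120],[0.8,-0.6,-0.2,0,120],[1.2,0,0,0,120],[0.6,0,0,0,120],[0.1,0,0,0,120]]]' 20
python3 - <<'E'
from h import *
s=st(); print(rel([.4855,.0990,.012],s))
p=shot('wrist','w69.png');crop(p,250,390,130,330,3,'w69c.png')
E
```

```text
clock: 40.65
tool_pos: [0.4891, 0.1022, -0.0058]
ee_rot: [-0.522, -0.43, 0.559, -0.479]
contact_force: [-0.4, -0.0, -0.5]
finger_gap: 0.049
t 40.65 tcp [ 0.4891  0.1022 -0.0058] gap 0.049 F [-0.4 -0.  -0.5]
x [ 0.005 -0.087 -0.996] y [ 0.985 -0.17   0.019] z [-0.172 -0.981  0.085]
[-1.75 -0.27  0.52]
```

View pics/w69c.png

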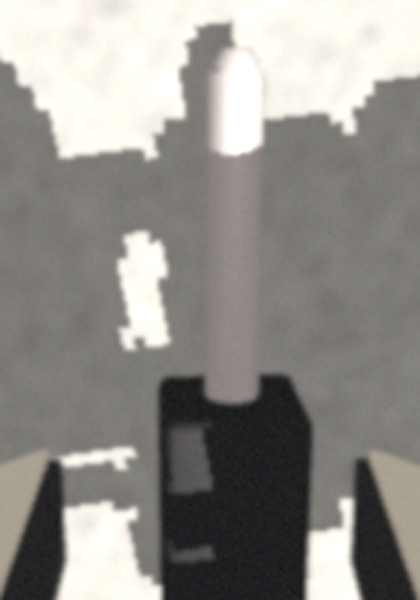

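```bash
python3 -m pendant '[[[0.15,-0.2,0.45,0,130],[0.1,0,0.05,0,200],[0,0,0,0,230],[0,0,0,0,230],[0,0,0,0,230],[0,0,0,0,230]]]' 35
python3 - <<'E'
from h import *
p=shot('wrist','w70.png');s=st(); print(rel([.4855,.099,.012],s)); crop(p,260,380,130,320,3,'w70c.png')
E
```

```text
clock: 41.2
tool_pos: [0.4873, 0.0977, -0.006]
ee_rot: [-0.523, -0.43, 0.558, -0.48]
contact_force: [0.4, -0.8, -1.2]
finger_gap: 0.0236
t 41.25 tcp [ 0.4873  0.0977 -0.0061] gap 0.0232 F [ 0.6  0.6 -1.5]
x [ 0.008 -0.086 -0.996] y [ 0.985 -0.17   0.022] z [-0.171 -0.982  0.084]
[-1.81 -0.16  0.05]
```

View pics/w70c.png

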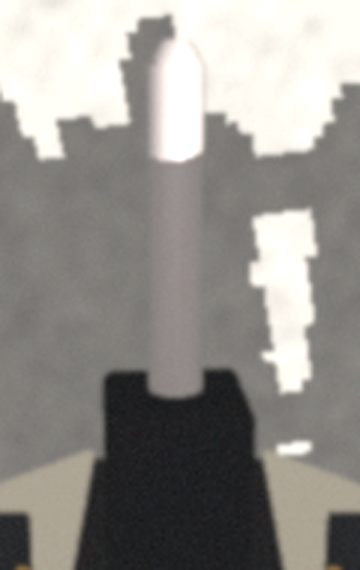

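```bash
python3 - <<'E'
from h import *
p=shot('wrist')
a=atz(p,(318.7,261.5),.0165);b=atz(p,(320,143.3),.012);print(a,b,np.linalg.norm(b[:2]-a[:2])); a[2]=.012; grab(a)
E
python3 -m pendant '[[[-1,0,0,0,230],[-3,0,0,0,230],[-3,0,0.5,0,230],[-2,1,1.4,-5,230],[-1,2,1.5,-5,230],[-1,2,1.5,-5,230],[-0.5,2,1.2,-1,230],[0,0.6,0.3,0,230],[0,0,0,0,230],[0,0,0,0,230]]]' 35
python3 - <<'E'
from h import *
p=shot('wrist','w71.png');s=st(); toline(2,.070,s);
for a in bot.place_of(p,'lug1'): print(np.round(a['xy'],1),round(a['score'],2),atz(p,a['xy'],.055).round(4))
E
```

```text
[0.50802661 0.09659672 0.0165    ] [0.56247904 0.08610356 0.012     ] 0.055454242301197595
S_tool [-0.0178  0.0211 -0.0009] D_tool [0.022 1.    0.   ]
clock: 42.13
tool_pos: [0.5591, 0.0427, 0.1248]
ee_rot: [0.446, 0.507, -0.49, 0.551]
contact_force: [-0.4, -0.5, -1.4]
finger_gap: 0.0236
t 42.18 tcp [0.5586 0.0429 0.1245] gap 0.0235 F [-0.   0.1 -0.7]
x [ 0.005 -0.088 -0.996] y [ 0.992  0.123 -0.006] z [ 0.123 -0.988  0.088]
pin shoulder [0.5793 0.048  0.1421] tip [0.6349 0.0548 0.1405] dir yaw 7.0 pitch -1.6
lug frame: x -77.5 lat 5.0 z 87.1  tip lat 6.2 tip z 85.5
tool shift cm [ 8.72  0.79 -0.25]
[597.  116.4] 0.84 [ 0.6781 -0.1572  0.055 ]
[313.8 104.5] 0.75 [0.6573 0.0527 0.055 ]
[512.  113.1] 0.74 [ 0.6708 -0.0893  0.055 ]
[416.7 109.7] 0.64 [ 0.6634 -0.0188  0.055 ]
```

View pics/w71.png

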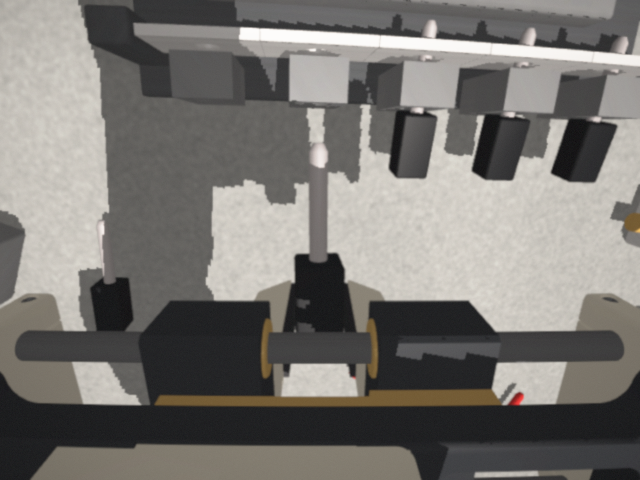

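```bash
python3 -m pendant '[[[2,0.3,0.2,1,230],[2.5,0.3,0,0,230],[2,0,0,0,230],[1.6,0,0,0,230],[0.3,0,0,0,230]]]' 35
python3 - <<'E'
from h import *
p=shot('wrist','w72.png');s=st(); toline(2,.065,s);
for a in bot.place_of(p,'lug1'): print(np.round(a['xy'],1),round(a['score'],2),atz(p,a['xy'],.055).round(4))
crop(p,250,390,40,180,4,'w72c.png',1.5)
E
```

```text
clock: 42.65
tool_pos: [0.559, 0.0405, 0.0369]
ee_rot: [0.448, 0.507, -0.493, 0.547]
contact_force: [-0.9, 0.1, -1.6]
finger_gap: 0.0235
t 42.7 tcp [0.5588 0.0407 0.0373] gap 0.0236 F [-0.4 -0.1 -2.2]
x [ 0.    -0.086 -0.996] y [ 0.994  0.113 -0.009] z [ 0.113 -0.99   0.085]
pin shoulder [0.5796 0.0456 0.0547] tip [0.6353 0.0518 0.053 ] dir yaw 6.4 pitch -1.8
lug frame: x -77.5 lat 2.5 z -0.3  tip lat 3.1 tip z -2.0
tool shift cm [-0.01  1.24  0.27]
[479.2  93.7] 0.96 [ 0.6648 -0.0184  0.055 ]
[323.3  87.8] 0.8 [0.6583 0.0519 0.055 ]
[618.  101.8] 0.7 [ 0.6708 -0.0887  0.055 ]
[160.4  80.8] 0.64 [0.6531 0.1196 0.055 ]
```

View pics/w72c.png

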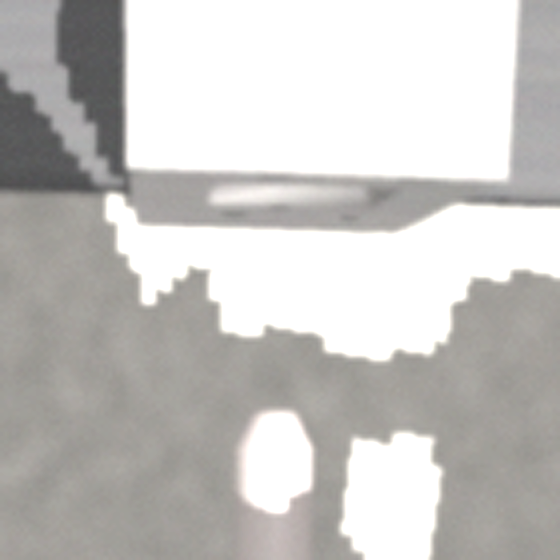

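```bash
python3 -m pendant '[[[-0.05,0.5,0.2,0.7,230],[0,1,0.05,0,230]]]' 35
python3 - <<'E'
from h import *
s=st(); toline(2,.06,s)
E
```

```text
clock: 42.92
tool_pos: [0.5742, 0.0409, 0.0404]
ee_rot: [0.452, 0.504, -0.496, 0.545]
contact_force: [1.4, 0.3, -1.5]
finger_gap: 0.0239
t 42.92 tcp [0.5742 0.0409 0.0404] gap 0.0239 F [ 1.4  0.3 -1.5]
x [ 0.001 -0.085 -0.996] y [ 0.995  0.101 -0.007] z [ 0.101 -0.991  0.085]
pin shoulder [0.5951 0.0455 0.0579] tip [0.6508 0.051  0.0563] dir yaw 5.7 pitch -1.7
lug frame: x -62.1 lat 0.9 z 2.9  tip lat 0.8 tip z 1.3
tool shift cm [0.3  0.22 0.06]
```

```bash
python3 -m pendant '[[[0.3,0.6,0.03,0,230],[0.05,0.8,0,0,230]]]' 35
python3 - <<'E'
from h import *
s=st(); toline(2,.0,s)
E
```

```text
clock: 43.08
tool_pos: [0.5921, 0.0425, 0.0392]
ee_rot: [0.453, 0.503, -0.494, 0.546]
contact_force: [-0.6, 0.7, -1.2]
finger_gap: 0.0234
t 43.08 tcp [0.5921 0.0425 0.0392] gap 0.0234 F [-0.6  0.7 -1.2]
x [ 0.006 -0.084 -0.996] y [ 0.995  0.101 -0.002] z [ 0.101 -0.991  0.084]
pin shoulder [0.6129 0.047  0.0569] tip [0.6686 0.0526 0.0555] dir yaw 5.7 pitch -1.4
lug frame: x -44.3 lat 0.7 z 1.9  tip lat 0.6 tip z 0.5
tool shift cm [0.18 4.43 0.05]
```

```bash
python3 -m pendant '[[[0.15,1,0,0,230],[0.05,1.2,0,0,230],[0,1,0,0,230]]]' 35
python3 - <<'E'
from h import *
s=st(); toline(2,.0,s)
E
```

```text
clock: 43.33
tool_pos: [0.6295, 0.0461, 0.0395]
ee_rot: [0.455, 0.501, -0.493, 0.547]
contact_force: [-0.8, 1.1, -0.8]
finger_gap: 0.0235
t 43.33 tcp [0.6295 0.0461 0.0395] gap 0.0235 F [-0.8  1.1 -0.8]
x [ 0.011 -0.083 -0.996] y [0.995 0.101 0.003] z [ 0.1   -0.991  0.084]
pin shoulder [0.6501 0.0507 0.0572] tip [0.7059 0.0562 0.0562] dir yaw 5.7 pitch -1.1
lug frame: x -6.8 lat 0.6 z 2.2  tip lat 0.5 tip z 1.2
tool shift cm [0.23 0.68 0.04]
```

```bash
python3 -m pendant '[[[0.2,0.6,0,0,230],[0,0.5,0,0,230],[0,0.5,0,0,230],[-0.1,0.5,0,0,230]]]' 35
python3 - <<'E'
from h import *
s=st(); toline(2,.0,s)
E
```

```text
clock: 43.67
tool_pos: [0.6367, 0.0464, 0.0358]
ee_rot: [0.446, 0.509, -0.503, 0.538]
contact_force: [-13.0, -0.2, 6.5]
finger_gap: 0.0236
t 43.67 tcp [0.6367 0.0464 0.0358] gap 0.0236 F [-13.   -0.2   6.5]
x [-0.023 -0.087 -0.996] y [ 0.995  0.096 -0.031] z [ 0.099 -0.991  0.085]
pin shoulder [0.658  0.0509 0.0528] tip [0.7136 0.0562 0.0498] dir yaw 5.4 pitch -3.1
lug frame: x 1.0 lat 0.0 z -2.2  tip lat -0.3 tip z -5.2
tool shift cm [-0.22 -0.1   0.02]
```

```bash
python3 -m pendant '[[[-0.2,0.1,0,0,230],[0,0.1,0,0,120],[0,0,0,0,120],[0,0,0,0,120],[0,0,0,0,120],[-2,0,0,0,120],[-3,0,0.2,0,120],[-3,0,0.2,0,120],[-1,-1,0,0,120],[0,-3,-2,2,120],[0,-3,-3,4,120],[0,-3,-3,0,120],[0,-3,-3,0,120],[0,-1,-3,0,120],[0,0,-1,0,120],[0,0,0,0,120]]]' 20;  python3 - <<'E'
from h import *
p=shot('wrist','w73.png');st();print('pin1',[(np.round(a['xy']).tolist(),round(a['score'],2)) for a in bot.place_of(p,'pin1')])
E
```

```text
clock: 45.0
tool_pos: [0.5031, 0.1978, 0.1257]
ee_rot: [-0.482, -0.474, 0.527, -0.514]
contact_force: [1.0, -0.6, 0.1]
finger_gap: 0.0485
t 45.05 tcp [0.5034 0.1971 0.1258] gap 0.0487 F [-0.6  0.8 -0.4]
x [-0.005 -0.085 -0.996] y [ 1.    -0.021 -0.004] z [-0.021 -0.996  0.085]
pin1 [([563.0, 320.0], 0.94), ([617.0, 13.0], 0.91), ([521.0, 20.0], 0.72), ([294.0, 237.0], 0.64)]
```

View pics/w73.png

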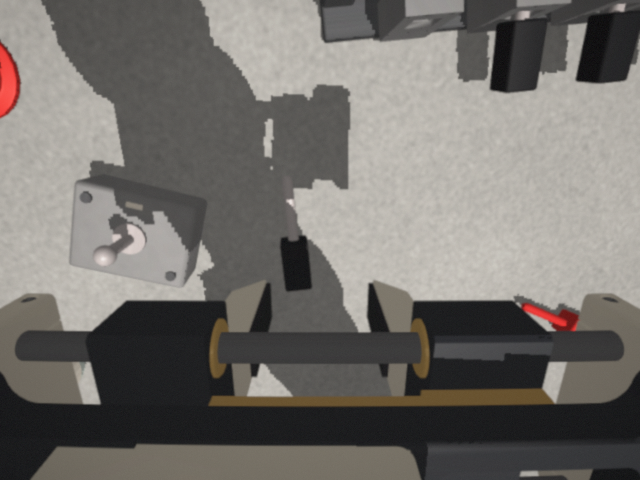

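Run:
```python
from h import *
p=shot('wrist');st()
crop(p,250,340,160,300,4,'w74c.png',1.8)
```

```text
t 45.15 tcp [0.5047 0.1933 0.1256] gap 0.0487 F [0.4 0.5 0.2]
x [-0.006 -0.087 -0.996] y [ 1.    -0.027 -0.003] z [-0.026 -0.996  0.087]
```

View pics/w74c.png

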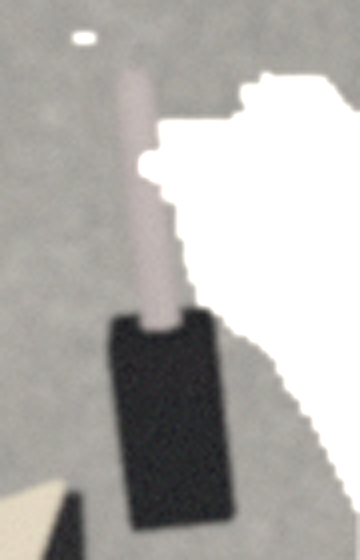

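Run:
```python
from h import *
p=shot('wrist');s=st()
pin(p,None,(250+161/4,160+327/4),(250+132/4,160+70/4),s=s); print('tail',atz(p,(250+182/4,160+524/4),.024))
```

```text
t 45.2 tcp [0.5049 0.1924 0.1255] gap 0.0485 F [ 1.  -0.2  0.3]
x [-0.006 -0.087 -0.996] y [ 1.    -0.028 -0.004] z [-0.028 -0.996  0.087]
shoulder [0.4929 0.2098 0.012 ] rodlen 0.0567 yaw 3.2 tool y yaw -1.6
head centre [0.471  0.2086 0.012 ] rel [11.18 -3.4  -2.51]
tail [0.45055215 0.20745994 0.024     ]
```

```bash
python3 -m pendant '[[[0.3,-1.6,-1.2,-3,120],[1,-1.6,-1.2,-2,120],[2,-0.3,-0.2,0,120],[2.5,0,0,0,120],[2,0,0,0,120],[1,0,0,0,120],[0,0,0,0,120]]]' 20
python3 - <<'E'
from h import *
p=shot('wrist','w75.png');s=st(); print(rel([.472,.2085,.012],s)); crop(p,250,390,130,330,3,'w75c.png',1.5)
E
```

```text
clock: 45.78
tool_pos: [0.4753, 0.2008, 0.0339]
ee_rot: [0.464, 0.49, -0.51, 0.533]
contact_force: [-0.6, 0.5, 0.7]
finger_gap: 0.0485
t 45.83 tcp [0.4757 0.2008 0.0347] gap 0.0483 F [-0.2 -0.8 -1. ]
x [-0.    -0.089 -0.996] y [ 0.999  0.048 -0.005] z [ 0.048 -0.995  0.089]
[ 2.19 -0.32 -0.99]
```

View pics/w75.png

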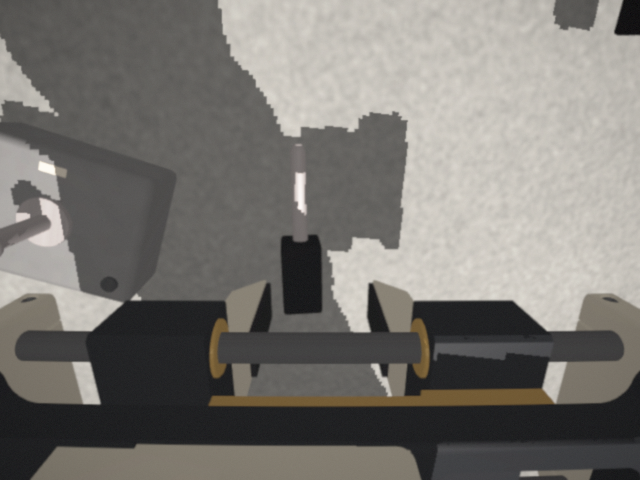

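```bash
python3 -m pendant '[[[0.8,-0.3,-0.9,1,120],[1.2,0,-0.1,0,120],[1,0,0,0,120],[0.3,0,0,0,120],[0,0,0,0,120]]]' 20
python3 - <<'E'
from h import *
p=shot('wrist','w76.png');s=st(); print(rel([.472,.2085,.012],s)); crop(p,250,390,130,330,3,'w76c.png',1.5)
E
```

```text
clock: 46.25
tool_pos: [0.4771, 0.2065, 0.0025]
ee_rot: [0.472, 0.483, -0.513, 0.529]
contact_force: [-0.4, -0.8, -0.4]
finger_gap: 0.0489
t 46.3 tcp [0.4772 0.2065 0.0027] gap 0.0485 F [ 0.  -0.3 -0.1]
x [ 0.006 -0.087 -0.996] y [1.    0.027 0.003] z [ 0.027 -0.996  0.087]
[-0.95 -0.51 -0.14]
```

View pics/w76c.png

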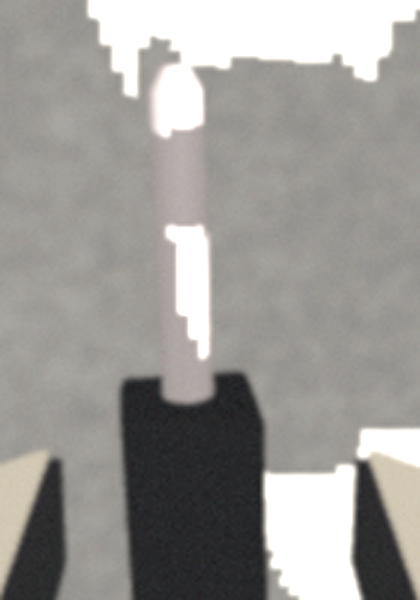

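```bash
python3 -m pendant '[[[0.4,-0.4,-0.1,-2,120],[0.3,-0.1,0,0,140],[0.1,0,0,0,200],[0,0,0,0,230],[0,0,0,0,230],[0,0,0,0,230],[0,0,0,0,230]]]' 35
python3 - <<'E'
from h import *
p=shot('wrist','w77.png');s=st(); print(rel([.472,.2085,.012],s)); crop(p,260,380,130,320,3,'w77c.png',1.5)
E
```

```text
clock: 46.88
tool_pos: [0.4728, 0.2067, -0.0047]
ee_rot: [0.463, 0.493, -0.503, 0.538]
contact_force: [1.1, 0.5, -1.1]
finger_gap: 0.0232
t 46.93 tcp [ 0.4728  0.2067 -0.0047] gap 0.0231 F [ 0.6  0.7 -0.3]
x [ 0.008 -0.086 -0.996] y [0.998 0.066 0.002] z [ 0.065 -0.994  0.086]
[-1.68 -0.07 -0.04]
```

View pics/w77c.png

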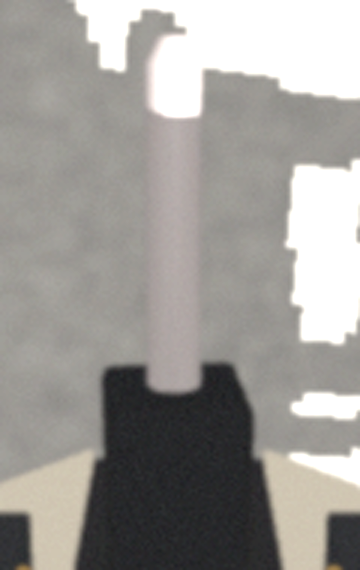

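```bash
python3 - <<'E'
from h import *
p=shot('wrist')
a=atz(p,(318,260.3),.0165);b=atz(p,(318.7,142.3),.012);print(a,b,np.linalg.norm(b[:2]-a[:2])); a[2]=.012; grab(a)
E
python3 -m pendant '[[[-1,0,0,0,230],[-3,0,0,0,230],[-3,0,1,0,230],[-2,1,2,-1,230],[-1,2,2.5,-1,230],[-1,2,2.5,0,230],[-0.5,2,2,0,230],[0,1.5,0.5,0,230],[0,0,0,0,230],[0,0,0,0,230]]]' 35
python3 - <<'E'
from h import *
p=shot('wrist','w78.png');s=st(); toline(3,.070,s);
for a in bot.place_of(p,'lug1'): print(np.round(a['xy'],1),round(a['score'],2),atz(p,a['xy'],.055).round(4))
E
```

```text
[0.49401172 0.21078102 0.0165    ] [0.54944871 0.21368261 0.012     ] 0.055512880148944864
S_tool [-0.0168  0.0215 -0.0013] D_tool [ 0.002  1.    -0.   ]
clock: 47.82
tool_pos: [0.5683, 0.118, 0.1316]
ee_rot: [0.452, 0.503, -0.492, 0.549]
contact_force: [-1.5, 0.4, -1.7]
finger_gap: 0.0237
t 47.87 tcp [0.5682 0.1182 0.1315] gap 0.0232 F [-0.  -0.2 -1. ]
x [ 0.011 -0.086 -0.996] y [0.994 0.108 0.001] z [ 0.107 -0.99   0.087]
pin shoulder [0.5893 0.1233 0.1482] tip [0.6449 0.1293 0.1482] dir yaw 6.2 pitch -0.0
lug frame: x -60.2 lat 8.9 z 93.2  tip lat 9.3 tip z 93.2
tool shift cm [ 9.36 -1.    0.07]
[411.5 128.4] 0.89 [0.6596 0.054  0.055 ]
[506.1 133.6] 0.84 [ 0.6644 -0.0194  0.055 ]
[589.6 134.2] 0.81 [ 0.6722 -0.0883  0.055 ]
[322.1 128. ] 0.68 [0.6527 0.1187 0.055 ]
```

View pics/w78.png

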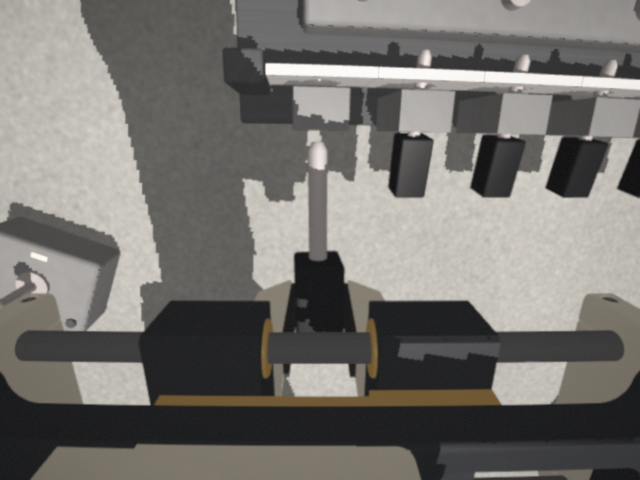

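```bash
python3 -m pendant '[[[1,-1.2,0.3,0.7,230],[2.5,0,0,0,230],[2.5,0,0,0,230],[2,0,0,0,230],[1,0,0,0,230],[0.3,0,0,0,230]]]' 35
python3 - <<'E'
from h import *
p=shot('wrist','w79.png');s=st(); toline(3,.065,s);
for a in bot.place_of(p,'lug1'): print(np.round(a['xy'],1),round(a['score'],2),atz(p,a['xy'],.055).round(4))
crop(p,250,390,40,180,4,'w79c.png',1.5)
E
```

```text
clock: 48.42
tool_pos: [0.5491, 0.115, 0.0361]
ee_rot: [0.452, 0.505, -0.492, 0.547]
contact_force: [-0.3, -0.7, -1.4]
finger_gap: 0.0232
t 48.47 tcp [0.5487 0.1151 0.036 ] gap 0.0236 F [-0.8 -1.  -1.3]
x [ 0.006 -0.082 -0.997] y [ 0.994  0.109 -0.003] z [ 0.109 -0.991  0.082]
pin shoulder [0.5698 0.1201 0.0526] tip [0.6255 0.1261 0.0524] dir yaw 6.2 pitch -0.3
lug frame: x -79.9 lat 7.6 z -2.4  tip lat 8.1 tip z -2.6
tool shift cm [-0.17  1.48  0.79]
[340.   80.1] 0.92 [0.6521 0.1191 0.055 ]
[488.2  86. ] 0.78 [0.6581 0.0523 0.055 ]
[485.3  93.5] 0.71 [0.6549 0.0529 0.055 ]
[627.9  92.6] 0.68 [ 0.6648 -0.018   0.055 ]
```

```bash
python3 -m pendant '[[[-0.15,0.6,0.75,0.5,230],[0,0.6,0.05,0,230]]]' 35
python3 - <<'E'
from h import *
p=shot('wrist');s=st(); toline(3,.065,s,M=[.6515,.1195,.055])
for a in bot.place_of(p,'lug1')[:4]: print(np.round(a['xy'],1),round(a['score'],2),atz(p,a['xy'],.055).round(4))
# lug top-face edges along a row just above front edge
f=cv2.cvtColor(p['frame'],cv2.COLOR_RGB2GRAY)
for r in (70,80,90): print(r,f[r,260:390:3].tolist())
E
```

```text
clock: 48.68
tool_pos: [0.5631, 0.1093, 0.0411]
ee_rot: [0.454, 0.503, -0.493, 0.546]
contact_force: [0.4, -0.6, -1.1]
finger_gap: 0.0234
t 48.73 tcp [0.565  0.1105 0.0415] gap 0.0236 F [ 1.5  1.6 -1. ]
x [ 0.011 -0.08  -0.997] y [0.995 0.102 0.003] z [ 0.101 -0.992  0.081]
pin shoulder [0.586  0.1153 0.0582] tip [0.6418 0.121  0.0583] dir yaw 5.8 pitch 0.1
lug frame: x -65.5 lat 2.4 z 3.2  tip lat 2.5 tip z 3.3
tool shift cm [0.34 0.05 0.21]
[599.5 121. ] 0.95 [ 0.6642 -0.0186  0.055 ]
[318.7 109.5] 0.88 [0.6536 0.1202 0.055 ]
[463.6 115.8] 0.64 [0.6584 0.0521 0.055 ]
70 [82, 65, 62, 64, 83, 194, 194, 196, 196, 196, 197, 196, 197, 196, 198, 198, 197, 197, 198, 197, 196, 197, 197, 197, 195, 197, 194, 195, 196, 194, 194, 196, 195, 195, 192, 189, 126, 123, 125, 124, 124, 124, 81, 63]
80 [64, 65, 61, 60, 73, 196, 199, 197, 196, 198, 199, 197, 197, 198, 198, 199, 199, 201, 197, 198, 198, 199, 199, 200, 201, 199, 197, 198, 196, 196, 197, 196, 196, 196, 197, 189, 125, 125, 124, 124, 124, 125, 65, 64]
90 [66, 64, 63, 65, 71, 192, 201, 201, 199, 199, 198, 198, 199, 198, 199, 200, 200, 200, 201, 203, 201, 201, 200, 201, 199, 202, 201, 202, 201, 200, 199, 197, 198, 197, 199, 179, 124, 124, 124, 124, 125, 123, 117, 71]
```

Run:
```python
from h import *
p=shot('wrist');s=st()
f=cv2.cvtColor(p['frame'],cv2.COLOR_RGB2GRAY).astype(int)
for r in (85,92,98,102,105,108): 
    g=np.diff(f[r,255:400]); l=255+np.argmax(g)+1; rr=255+np.argmin(g)+1; X=atz(p,((l+rr)/2,r),.075); print(r,l,rr,X.round(4),'lat table',((X-lug(3))@LAT*1000).round(1),'x',((X-lug(3))@AX*1000).round(1))
c=f[60:140,300];print(c[::2].tolist())
pinnow(s)
```

```text
t 48.83 tcp [0.5636 0.111  0.0409] gap 0.0238 F [-0.8  1.3 -1.4]
x [ 0.01  -0.08  -0.997] y [0.995 0.102 0.002] z [ 0.102 -0.992  0.08 ]
85 278 369 [0.6629 0.1222 0.075 ] lat table 0.5 x 13.0
92 278 369 [0.6604 0.1219 0.075 ] lat table 0.5 x 10.5
98 278 369 [0.6582 0.1217 0.075 ] lat table 0.4 x 8.2
102 278 395 [0.6572 0.1164 0.075 ] lat table -4.7 x 6.8
105 278 369 [0.6556 0.1214 0.075 ] lat table 0.4 x 5.6
108 278 369 [0.6545 0.1213 0.075 ] lat table 0.4 x 4.5
[196, 198, 199, 199, 198, 196, 199, 198, 199, 198, 199, 199, 199, 199, 199, 199, 201, 200, 200, 200, 199, 201, 201, 201, 202, 203, 203, 202, 155, 155, 106, 117, 110, 112, 113, 111, 109, 112, 109, 106]
pin shoulder [0.5847 0.1157 0.0577] tip [0.6404 0.1214 0.0577] dir yaw 5.8 pitch -0.0
```

```bash
python3 -m pendant '[[[0.3,0.5,0.12,0,230],[0.05,0.6,0,0,230]]]' 35
python3 - <<'E'
from h import *
s=st(); toline(3,.0,s)
E
```

```text
clock: 49.0
tool_pos: [0.5751, 0.1108, 0.0384]
ee_rot: [0.455, 0.503, -0.492, 0.546]
contact_force: [0.4, -0.5, -0.5]
finger_gap: 0.0235
t 49.0 tcp [0.5751 0.1108 0.0384] gap 0.0235 F [ 0.4 -0.5 -0.5]
x [ 0.011 -0.079 -0.997] y [0.995 0.102 0.002] z [ 0.102 -0.992  0.08 ]
pin shoulder [0.5961 0.1155 0.0551] tip [0.6518 0.1212 0.0552] dir yaw 5.9 pitch 0.0
lug frame: x -54.1 lat 0.5 z 0.1  tip lat 0.6 tip z 0.2
tool shift cm [0.03 5.41 0.06]
```

```bash
python3 -m pendant '[[[0.03,1,0,0,230],[0.02,1.2,0,0,230]]]' 35
python3 - <<'E'
from h import *
s=st(); toline(3,.0,s)
E
```

```text
clock: 49.17
tool_pos: [0.5973, 0.1129, 0.038]
ee_rot: [0.455, 0.503, -0.492, 0.546]
contact_force: [0.6, -0.5, -1.4]
finger_gap: 0.0233
t 49.17 tcp [0.5973 0.1129 0.038 ] gap 0.0233 F [ 0.6 -0.5 -1.4]
x [ 0.01  -0.079 -0.997] y [0.995 0.102 0.002] z [ 0.102 -0.992  0.08 ]
pin shoulder [0.6184 0.1177 0.0547] tip [0.6741 0.1234 0.0547] dir yaw 5.9 pitch -0.0
lug frame: x -31.8 lat 0.4 z -0.3  tip lat 0.5 tip z -0.3
tool shift cm [-0.02  3.18  0.05]
```

```bash
python3 -m pendant '[[[0.02,1.2,0,0,230],[0.02,1.2,0,0,230]]]' 35
python3 - <<'E'
from h import *
s=st(); toline(3,.0,s)
E
python3 -m pendant '[[[0.02,0.6,0,0,230],[0,0.5,0,0,230],[0,0.4,0,0,230],[0,0.4,0,0,230]]]' 35
python3 - <<'E'
from h import *
s=st(); toline(3,.0,s)
E
```

```text
clock: 49.33
tool_pos: [0.6231, 0.1155, 0.0378]
ee_rot: [0.455, 0.503, -0.492, 0.546]
contact_force: [0.5, 0.6, -0.5]
finger_gap: 0.0235
t 49.33 tcp [0.6231 0.1155 0.0378] gap 0.0235 F [ 0.5  0.6 -0.5]
x [ 0.01  -0.079 -0.997] y [0.995 0.102 0.002] z [ 0.102 -0.992  0.08 ]
pin shoulder [0.6441 0.1203 0.0545] tip [0.6998 0.126  0.0545] dir yaw 5.9 pitch -0.0
lug frame: x -5.9 lat 0.4 z -0.5  tip lat 0.5 tip z -0.5
tool shift cm [-0.05  0.59  0.04]
clock: 49.67
tool_pos: [0.6298, 0.116, 0.0356]
ee_rot: [0.447, 0.509, -0.501, 0.539]
contact_force: [-12.5, -2.1, 17.1]
finger_gap: 0.0236
t 49.67 tcp [0.6298 0.116  0.0356] gap 0.0236 F [-12.5  -2.1  17.1]
x [-0.02  -0.084 -0.996] y [ 0.995  0.099 -0.028] z [ 0.101 -0.992  0.082]
pin shoulder [0.6514 0.1208 0.0517] tip [0.7071 0.1264 0.05  ] dir yaw 5.7 pitch -1.7
lug frame: x 1.4 lat 0.3 z -3.3  tip lat 0.2 tip z -5.0
tool shift cm [-0.32 -0.15  0.05]
```

Home with 12 N against the lug face. Release, then verify all five numerically (the picture-viewing limit is reached).

```bash
python3 -m pendant '[[[-0.2,0.1,0,0,230],[0,0.1,0,0,120],[0,0,0,0,120],[0,0,0,0,120],[0,0,0,0,120],[-2,0,0,0,120],[-3,0,0.2,0,120],[-3,0,0.2,0,120],[-1,-1,0.5,0,120],[0,-2,2,0,120],[0,-3,3,0,120],[0,-2,3,0,120],[0,-0.5,2,0,120],[0,0,0,0,120],[0,0,0,0,120]]]' 20;  python3 - <<'E'
from h import *
p=shot('wrist');s=st()
for a in bot.place_of(p,'pin1'):
    X=atz(p,a['xy'],.055); 
    r=[((X-lug(i))@AX*1000,(X-lug(i))@LAT*1000,i) for i in range(-1,4)]; b=min(r,key=lambda t:abs(t[1])); print(np.round(a['xy'],1),round(a['score'],2),X.round(3),'lug',b[2],'x',round(b[0],1),'lat',round(b[1],1))
E
```

```text
clock: 50.92
tool_pos: [0.5597, 0.0058, 0.143]
ee_rot: [0.448, 0.509, -0.498, 0.541]
contact_force: [0.0, 1.0, 0.5]
finger_gap: 0.0487
t 50.97 tcp [0.56   0.0054 0.143 ] gap 0.0487 F [ 0.1 -0.5 -0.3]
x [-0.014 -0.083 -0.996] y [ 0.994  0.103 -0.023] z [ 0.104 -0.991  0.081]
[449.  104.7] 0.74 [ 0.669 -0.087  0.055] lug 0 x -2.0 lat 1.9
[256.8 104.1] 0.74 [0.654 0.054 0.055] lug 2 x -3.1 lat 3.1
[357.3 102.2] 0.73 [ 0.663 -0.018  0.055] lug 1 x -1.2 lat 1.0
[535.2 105.1] 0.7 [ 0.677 -0.155  0.055] lug -1 x -1.0 lat 3.4
[161.8  98.4] 0.64 [0.651 0.119 0.055] lug 3 x 0.6 lat -1.5
[361.6 376. ] 0.59 [ 0.423 -0.056  0.055] lug 1 x -243.9 lat -13.1
```

Run:
```python
from h import *
p=shot('wrist');t=shot('top');sd=shot('side')
f=cv2.cvtColor(p['frame'],cv2.COLOR_RGB2GRAY)
xs=np.arange(-.065,.012,.0015)
for i in range(-1,4):
    M=lug(i)
    for z in (.064,):
        u=proj(p,[M+AX*x+[0,0,z-.055] for x in xs]); v=[int(f[int(b),int(a)]) if 0<=a<640 and 0<=b<480 else -1 for a,b in u]
        print(i,' '.join(f'{int(x*1000)}:{w}' for x,w in zip(xs,v)))
for n,P in [('a',(.4585,-.3556)),('b',(.5113,.3349))]:
  for q,nm in((t,'top'),(sd,'side')):
    r=bot.place_of(q,f'toggle_{n}_pivot'); print(n,nm,[(np.round(k['xy']).tolist(),round(k['score'],2)) for k in r][:2], proj(q,[[*P,.043],[*P,.085]]).round(1).tolist())
r=bot.place_of(t,'air_grip');print([(k['xy'],round(k['score'],2),atz(t,k['xy'],.079).round(3)) for k in r])
r=bot.place_of(sd,'air_grip');print([(k['xy'],round(k['score'],2),atz(sd,k['xy'],.079).round(3)) for k in r])
for k in('spool','jar','driver'): print(k,[(np.round(a['xy']).tolist(),round(a['score'],2)) for a in bot.place_of(t,k)][:2])
```

```text
-1 -65:194 -63:188 -62:184 -60:187 -59:184 -57:183 -55:190 -54:197 -52:198 -51:199 -49:197 -48:167 -46:63 -45:49 -43:49 -42:47 -40:49 -39:47 -37:48 -36:49 -34:49 -33:51 -31:47 -30:48 -28:51 -27:49 -25:49 -24:49 -22:49 -21:47 -19:52 -18:51 -16:51 -15:52 -13:52 -12:54 -10:53 -9:52 -7:53 -6:40 -4:32 -3:142 -1:131 0:109 1:158 2:159 4:159 5:161 7:160 8:160 10:159 11:160
0 -65:210 -63:207 -62:207 -60:203 -59:201 -57:207 -55:209 -54:207 -52:202 -51:199 -49:204 -48:196 -46:107 -45:61 -43:58 -42:61 -40:60 -39:63 -37:60 -36:61 -34:62 -33:63 -31:65 -30:65 -28:65 -27:66 -25:66 -24:68 -22:67 -21:69 -19:68 -18:69 -16:69 -15:72 -13:72 -12:71 -10:73 -9:73 -7:73 -6:58 -4:30 -3:38 -1:87 0:104 1:166 2:171 4:168 5:170 7:173 8:169 10:172 11:170
1 -65:192 -63:189 -62:191 -60:192 -59:192 -57:199 -55:201 -54:202 -52:205 -51:210 -49:211 -48:203 -46:124 -45:28 -43:26 -42:21 -40:26 -39:23 -37:24 -36:23 -34:25 -33:24 -31:26 -30:27 -28:27 -27:25 -25:24 -24:25 -22:24 -21:23 -19:25 -18:22 -16:23 -15:27 -13:24 -12:27 -10:22 -9:25 -7:24 -6:26 -4:22 -3:50 -1:106 0:103 1:82 2:84 4:84 5:102 7:169 8:180 10:181 11:180
2 
[... 491 characters left out ...]
 -36:25 -34:19 -33:23 -31:29 -30:24 -28:23 -27:23 -25:27 -24:25 -22:24 -21:22 -19:22 -18:25 -16:21 -15:26 -13:25 -12:24 -10:23 -9:27 -7:24 -6:27 -4:26 -3:28 -1:77 0:96 1:90 2:83 4:83 5:81 7:84 8:81 10:82 11:82
a top [] [[470.8, 253.9], [475.9, 253.3]]
a side [([435.0, 336.0], 0.69)] [[435.6, 334.2], [438.6, 319.8]]
b top [([196.0, 235.0], 0.9), ([472.0, 255.0], 0.21)] [[195.5, 232.7], [190.4, 231.3]]
b side [([247.0, 186.0], 0.78)] [[248.4, 183.9], [247.2, 171.0]]
[([458.9, 196.9], 0.64, array([ 0.596, -0.319,  0.079]))]
[([464.9, 278.8], 0.51, array([ 0.6  , -0.319,  0.079]))]
spool [([158.0, 188.0], 0.71)]
jar [([156.0, 286.0], 0.65)]
driver [([517.0, 199.0], 0.63), ([159.0, 188.0], 0.46)]
```

Run:
```python
from h import *
sd=shot('side');g=cv2.cvtColor(sd['frame'],cv2.COLOR_RGB2GRAY);g0=cv2.imread('pics/side0.png',0)
c={'b':((.5113,.3349),np.array([.30,.95]),-1),'a':((.4585,-.3556),np.array([-.24,.97]),1)}
for n,(P,y,sg) in c.items():
    for ang in (-.42,0,.42):
        d=.04*np.sin(ang)*y; u=proj(sd,[[P[0]+d[0],P[1]+d[1],.042+.04*np.cos(ang)]])[0]; print(n,ang,u.round(1))
    u=proj(sd,[[*P,.08]])[0].astype(int)
    print('now');print(g[u[1]-8:u[1]+14,u[0]-13:u[0]+14:1][::2]);print('start');print(g0[u[1]-8:u[1]+14,u[0]-13:u[0]+14][::2])
```

```text
b -0.42 [249.3 175.9]
b 0 [247.3 171.9]
b 0.42 [245.5 170.2]
now
[[162 163 164 164 163 161 161 162 162 162 162 164 163 157 127  64  52  62
   54  49  63  68  68  56  49  51  51]
 [165 164 164 164 164 162 162 162 163 162 162 162 164 139  95  84  85  76
   66  65  67  65  67  66  54  60  64]
 [158 158 161 162 162 163 164 163 161 161 162 162 163 165 124  74  86  87
   89  84  88  88  92  89  96  95  91]
 [163 163 162 161 160 158 157 159 162 162 162 156 162 161 161 149  97  54
   63  77  89  92  91  90  90  92  88]
 [161 160 161 163 164 162 163 163 163 163 164 173 197 180 145 155 163 162
  164 166 169 150 141 141 141 137 158]
 [159 158 160 160 159 160 161 162 161 159 138 117 117 108 101 150 163 164
  164 163 164 164 163 162 161 162 162]
 [159 161 162 162 162 163 161 162 164 164 164 151 133 121 118 155 123  92
   83 138 143 158 162 161 161 162 163]
 [161 164 164 164 135 142 155 151 146 146 146 130 127 123 117 141 150 149
  149 147 146 144 142 155 160 162 164]
 [144 145 146 146 147 147 145 143 144 146 147 138 130 125 112 142 153 151
  149 148 145 143 145 139 155 161 160]
 [145 144 146 146 
[... 3317 characters left out ...]
 162 163 163 164 167]
 [152 154 152 141 123 103 136 141 158 145 152 146 139 151 159 161 166 168
  167 165 165 165 167 167 167 166 166]
 [136 133  71  73  75 100 145 156 154 147 149 151 173 209 195 174 149 146
  156 152 158 163 162 162 162 163 165]
 [ 70  74  75  77  76  83 122 151 156 150 137 150 147 148 173 198 212 207
  174 148 148 146 155 157 159 170 169]
 [155 152 116 113  73  74  90 136 154 156 156 160 152 149 149 149 149 148
  149 150 150 151 150 150 149 143 142]
 [151 152 152 152 149 128 140 101 142 155 153 161 186 183 171 155 150 150
  150 151 151 151 150 150 150 150 150]
 [151 151 151 149 145 186 185 177 133 147 154 157 175 181 180 179 168 151
  152 151 151 151 151 150 149 150 151]]
```

Run:
```python
from h import *
st(); print(bot.close_job())
```

```text
t 51.67 tcp [0.5598 0.0068 0.1424] gap 0.0485 F [-0.3  0.4 -0.3]
x [-0.015 -0.083 -0.996] y [ 0.994  0.105 -0.024] z [ 0.107 -0.991  0.081]
the job is handed in; nothing more can be done
None
```

I finished all three steps and handed the job in at about 52 s. No verdict was reported, so what follows rests on my own checks.

**What I did**
- I centred both toggles by closing the jaws on the levers and nudging.
- I gripped the air valve and slid it to its end stop.
- I pushed all five black pins rod-first into the five lugs, one to a lug. The red and purple look-alikes were left alone.

**What the last checks showed**
- **Toggles:** both levers stand upright in the side camera's pixel values.
- **Valve:** the cameras read 53 to 56 mm of travel, close to the 53 mm limit. However, the grip did not move when pushed from 9 to 22 N, so I took it as fully shut.
- **Pins:** each seated against resistance (about 5 to 18 N). The head tail ends sit 1 to 2 mm short of fully home, and the network put the shoulders between −3.1 and +0.6 mm. Both are inside the −8 to +6 mm allowed. Two independent edge readings after the first releases had suggested 3.5 to 6 mm, also within limits; I put those down to the heads drooping slightly in the holes.
- **Bystanders:** the spool, jar and screwdriver read within about 3 pixels (roughly 7 mm) of their start positions in the top view.
- **Robot:** clear of everything at hand-in, with about zero tool force.

**What disagreed or failed**
- The physical fingertips sit about 15 to 19 mm above the stated TCP. Because of that, my first attempt to close on toggle a passed over the lever without moving it.
- The tool gradually tilted by several degrees during moves, which I measured and compensated for.
- I reached the picture-viewing limit just before the last pin went in. That insertion and the final checks used pixel values and the networks only.

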